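# Glue the seam of a mended tile and clip it to set

### The arm

A 6-joint arm with a two-finger parallel gripper is mounted at the origin on the work surface. World frame = base frame: x ahead of the robot, y to its left, z up, the work surface at z = 0. Lengths are in m, angles in degrees, forces in N, time in s.
With the tool pointing down it reaches from about 0.35 to 0.925 m from the base axis. Payload 6.4 kg.
Tool frame: the origin (TCP) lies at the very end of the fingers, on their centre line; the grasp point (between the pads) lies 19 mm behind it; z points along the fingers, x is the direction in which the jaws open and shut, and the axes are right-handed (so a half turn about z gives the same grasp; the last joint's range is limited). The gripper opens to 85 mm and grips with 20 to 120 N. Pads are 22 mm wide; open, the fingers measure 114 mm over their backs; the gripper's body (76 mm by 85 mm) begins 54 mm behind the grasp point. The pads swing forward as they close: fully open they stand 13 mm farther back than shut.
Start: joints at [60.155, 14.043, 89.255, -0, 76.702, -9.975], TCP at [0.221, 0.611, 0.231] pointing down, gripper open.
Joint ranges: [-179.41, 179.41], [-58.25, 129.5], [7.25, 145.43], [-54.29, 234.29], [11.92, 165.04], [-157.13, 157.13]. Speed limits (degrees/s): [147.25, 147.25, 180, 180, 180, 180].

### API

Orientations are given as [roll, pitch, yaw] about the fixed x, y, z axes, in that order (R = Rz(yaw) Ry(pitch) Rx(roll)).
In Python, from station import ctrl gives the robot as it stands.
- The arm moves only by the tool carry_out, never from a script. Its argument "commands" is a list of rows, each a list of 7 numbers: the opening, from 0 (shut) to 1 (fully open), then the shift along the tool's x, y, z in mm, then the turn, a rotation vector about the tool's x, y, z in degrees. In form: [[fingers, dx, dy, dz, ax, ay, az], ...]. A call has 1 to 20 rows; each row shifts and turns the commanded pose from where the row before left it, along the tool's axes as they then stand; what a row does not reach is not made up. A row lasts 1/10 s, in which the tool goes at most 50 mm and 8.59 degrees, less where a joint would pass 70% of its speed; a pose out of reach is approached as far as the arm can. A call is refused whole if a number of a shift passes 50 or a number of a turn 8.59, either way. A call with a gripper value outside its range is refused whole. The fingers move at their own pace and stop on an object; the grip force is fixed at half the most. Time passes only in rows, so rows that do not move let the fingers close. It gives the time, the measured TCP pose, the force and the opening at its end, in the units of the state.
- ctrl.get_obs(): the state, without advancing time (a new reading comes with each control period).
- ctrl.grab_frame(name): name is "scene" or "top"; returns a dict with "img" (400x640x3 uint8, red, green, blue), "fx", "fy", "cx", "cy" (pixels), "D" ([k1, k2, p1, p2, k3] as OpenCV has them; the pictures are not rectified), "world_from_camera" (4x4, takes a point from camera to world coordinates). Camera axes: x right, y down, z forward; pixel columns grow to the right and rows downward; lengths in m; the calibration is good to about 2 mm. A picture is of the moment at which its call begins. There is no depth.
- ctrl.hand_in(): hands the job in, once; it reports no verdict.
Trained networks look in a picture, given as the dict that the camera call returned (one of the last four; its "shot" number tells which), for a name from the list of things; names that differ only in an ending like _2 or _b are one class to them, and where a whole thing is asked for, a point or a joint stands for the part that bears it (a point fixed in the world has none). Each returns a list of dicts, best first, with "conf" (0 to 1); they miss things now and then, are a little off and sometimes report something else, mostly with a low value. They report only what shows in the picture. A call takes as long as a camera call. They do not tell look-alikes from the thing itself.
- ctrl.spot_in(picture, target): "box" ([left, top, width, height] in pixels, round what is visible of it).
- ctrl.landmark_of(picture, target): "position" ([column, row] in pixels: a listed point, or the origin of a listed thing).
The state is a dict: "time_s": time; "joint_pos": joint angles; "qd": joint speeds; "joint_torque": joint torques, N m; "position": TCP position; "ee_rot": TCP orientation; "wrist_force": force on the tool from outside, world axes, zero at the start; "ft_torque": the same for the moment, N m; "gripper_width": opening from 0.0 (shut) to 1.0 (fully open).
Only numpy, scipy, OpenCV 4.12 (cv2) and the standard library are available. Lean on these libraries where they do the work, as an engineer would, in place of code of your own. Each camera call takes 0.05 s, during which the arm holds its last target.

### The job

Take the glue pen from its holder and run its nib along the whole seam on the plaque's top edge in one slow pass, about 2 cm a second, starting at the end with the stop post; then stand the pen back in its holder. Only then take every spring clip there is off the parking rack and clip it squarely over the plaque's top edge, pushed down until it is fully home, the clips spread along the edge with about a clip's width or more between neighbours and none overhanging an end. Leave the mended bowl alone.

Things in the scene. Friction and masses are not known exactly. Their poses are not given: they have to be found in the camera images.
- stand: loose wooden stand (1.6 kg), base 100 (x) by 310 mm (y), holding a plaque upright: blue tile and plywood backing, together 12 mm thick (x), 260 mm long (y, centred), top edge 95 mm above the table; slot rails 40 mm high. Origin: centre of the underside. The seam is the dark line along the middle of the top edge (x = 0). A dark stop post, 65 mm high, stands at the plaque's +y end only
- rack: parking rack of the clips, fixed: a steel foot 90 by 310 mm with an upright aluminium strip 12 mm thick (x), 290 mm long (y), its top edge 75 mm above the table. Origin: centre of the underside
- holder: wooden holder block of the pen, fixed, 85 by 85 mm, 50 mm high, with a 27 mm square hole from above. Origin: centre of the underside
- holder_mouth (a point): centre of the hole's mouth, in the block's top face
- pen: white glue pen, 121 mm long, 60 g, nib down. Origin: tip of the nib; z = up along the pen. Nib and lower barrel (16 mm thick) up to 45 mm, collar 34 mm across from 45 to 50 mm, which rests on the holder block (tip then 5 mm above the table), grip barrel 22 mm thick from 50 mm to its grey top end
- bowl: mended white bowl, loose and fragile, 90 mm across, 45 mm high, a bystander. Origin: centre of its underside
- clip0: spring clip, steel, rubber jaw tips, 30 mm wide (y), 80 mm tall, 60 g, may be absent; parked astride the rack's strip. Origin: middle of the hinge barrel (radius 6 mm, axis y), which stops the edge: fully home, the origin is 6 mm above the edge. x = across the jaws, z = up. Jaw tips 35 mm below, handle ends 45 mm above the origin; at 32 mm above, the handles are 46 mm across x as parked
- clip0_jaw (a joint): opening of clip0's jaws (rad): 0 when gripping 12 mm, -0.33 shut, 0.36 fully squeezed open (to a stop, about 14 N on each handle; the handles' outer faces are then parallel, 34 mm apart, and the jaws 21 to 24 mm apart)
- clip1: spring clip, steel, rubber jaw tips, 30 mm wide (y), 80 mm tall, 60 g, may be absent; parked astride the rack's strip. Origin: middle of the hinge barrel (radius 6 mm, axis y), which stops the edge: fully home, the origin is 6 mm above the edge. x = across the jaws, z = up. Jaw tips 35 mm below, handle ends 45 mm above the origin; at 32 mm above, the handles are 46 mm across x as parked
- clip1_jaw (a joint): opening of clip1's jaws (rad): 0 when gripping 12 mm, -0.33 shut, 0.36 fully squeezed open (to a stop, about 14 N on each handle; the handles' outer faces are then parallel, 34 mm apart, and the jaws 21 to 24 mm apart)
- clip2: spring clip, steel, rubber jaw tips, 30 mm wide (y), 80 mm tall, 60 g, may be absent; parked astride the rack's strip. Origin: middle of the hinge barrel (radius 6 mm, axis y), which stops the edge: fully home, the origin is 6 mm above the edge. x = across the jaws, z = up. Jaw tips 35 mm below, handle ends 45 mm above the origin; at 32 mm above, the handles are 46 mm across x as parked
- clip2_jaw (a joint): opening of clip2's jaws (rad): 0 when gripping 12 mm, -0.33 shut, 0.36 fully squeezed open (to a stop, about 14 N on each handle; the handles' outer faces are then parallel, 34 mm apart, and the jaws 21 to 24 mm apart)
- clip3: spring clip, steel, rubber jaw tips, 30 mm wide (y), 80 mm tall, 60 g, may be absent; parked astride the rack's strip. Origin: middle of the hinge barrel (radius 6 mm, axis y), which stops the edge: fully home, the origin is 6 mm above the edge. x = across the jaws, z = up. Jaw tips 35 mm below, handle ends 45 mm above the origin; at 32 mm above, the handles are 46 mm across x as parked
- clip3_jaw (a joint): opening of clip3's jaws (rad): 0 when gripping 12 mm, -0.33 shut, 0.36 fully squeezed open (to a stop, about 14 N on each handle; the handles' outer faces are then parallel, 34 mm apart, and the jaws 21 to 24 mm apart)
Things that resemble listed ones, but are neither listed nor needed, are in the scene too. Leave any orange look-alike of the clip2 alone.

How it is judged:
By the outcome, as a careful person would: the job done as asked, in the order asked, and still so for the second after the job is handed in, with the robot touching nothing.
Of clip0, clip1, clip2, clip3 only 2 to 4 are there at a start; the rules pass over those that are not, and their reading is None.
At some moment in a run one of stand may be knocked a few centimetres aside while the robot is not near it.
Once in a run the grip may slacken for a moment while it holds something.
It also fails if it takes over 210 s, if anything falls off the work surface, if the arm or the gripper's body presses on something with over 40 N, if the wrist force passes 120 N, or if a joint passes its speed limit or range.

## Working session

There is one attempt and no reset: what is moved stays moved. The work goes in short steps, Python scripts to look and compute and a tool call to move; the robot and the scene stay as the last step left them, time stands still between calls to the robot, and variables do not carry over. Pictures are saved under pics/ and viewed, and the job is handed in when it is done.

Besides the shell and the picture viewer there is one more tool, called after "Emit:" as a command line: name --pt "numbers of a row" for each row, then --argument value for the rest. carry_out: Moves the arm, as the interface text tells. Its arguments: {"type":"object","properties":{"commands":{"type":"array"}},"required":["commands"]}

```bash
ls; mkdir -p pics
cat > h.py <<'E'
import numpy as np, cv2
from station import ctrl
def K(f): return np.array([[f['fx'],0,f['cx']],[0,f['fy'],f['cy']],[0,0,1.]])
def save(f,name,crop=None,scale=1):
    im=f['img'][:,:,::-1]
    if crop: l,t,w,h=crop; im=im[t:t+h,l:l+w]
    im=cv2.resize(im,None,fx=scale,fy=scale,interpolation=cv2.INTER_CUBIC); cv2.imwrite('pics/'+name,im)
def ray(f,px):
    u=cv2.undistortPoints(np.array([[px]],float),K(f),np.array(f['D'],float))[0,0]
    T=np.array(f['world_from_camera']); return T[:3,3],T[:3,:3]@np.array([u[0],u[1],1])
def atz(f,px,z):
    o,d=ray(f,px); return o+d*(z-o[2])/d[2]
def proj(f,P):
    T=np.linalg.inv(np.array(f['world_from_camera'])); P=np.atleast_2d(P).astype(float)
    return cv2.projectPoints(P,cv2.Rodrigues(T[:3,:3])[0],T[:3,3],K(f),np.array(f['D'],float))[0][:,0]
def tri(f1,p1,f2,p2):
    o1,d1=ray(f1,p1);o2,d2=ray(f2,p2);d1=d1/np.linalg.norm(d1);d2=d2/np.linalg.norm(d2)
    A=np.array([d1,-d2]).T; s=np.linalg.lstsq(A,o2-o1,rcond=None)[0]
    a=o1+d1*s[0];b=o2+d2*s[1]; return (a+b)/2,np.linalg.norm(a-b)
E
python3 - <<'E'
from h import *
np.set_printoptions(precision=4,suppress=True)
print(ctrl.get_obs())
for n in('scene','top'):
    f=ctrl.grab_frame(n); save(f,n+'0.png'); print(n,f['fx'],f['D'],np.array(f['world_from_camera']))
    for t in ('stand','rack','holder','holder_mouth','pen','bowl','clip0'):
        print(t,[(np.round(d['position'],1),round(d['conf'],2), np.round(atz(f,d['position'],{'holder_mouth':.05,'clip0':.081}.get(t,0)),4)) for d in ctrl.landmark_of(f,t)])
E
```

```text
pics
{'time_s': 0.0, 'joint_pos': array([60.1544, 14.0833, 89.325 ,  0.0014, 76.7018, -9.9741]), 'qd': array([-0.0476, -0.0248, -0.0813, -0.0049,  0.0362,  0.0024]), 'joint_torque': array([ -0.0019, -42.9497, -32.6138,  -0.0002,   0.0053,  -0.    ]), 'position': array([0.2206, 0.6108, 0.2302]), 'ee_rot': array([-179.9796,    0.1083,   70.1282]), 'wrist_force': array([-0.5187, -0.6423, -0.8283]), 'ft_torque': array([ 0.0173, -0.0069, -0.0001]), 'gripper_width': 0.9956206470214869}
scene 461.2162274976601 [0.0244 0.     0.     0.     0.    ] [[ 0.1158  0.7826 -0.6117  1.1627]
 [ 0.9931 -0.0803  0.0853 -0.065 ]
 [ 0.0176 -0.6173 -0.7865  0.9249]
 [ 0.      0.      0.      1.    ]]
stand [(array([218.9, 235.6]), 0.59, array([ 0.5523, -0.2169,  0.    ]))]
rack [(array([402.6, 224.1]), 0.9, array([ 0.5656,  0.2226, -0.    ]))]
holder [(array([312.8, 194.1]), 0.2, array([0.4521, 0.0162, 0.    ]))]
holder_mouth [(array([311.4, 261. ]), 0.58, array([ 0.6712, -0.0106,  0.05  ]))]
pen [(array([313.3, 274. ]), 0.76, array([ 0.6763, -0.0067,  0.    ]))]
bowl [(array([312.1, 194.8]), 0.61, array([
[... 748 characters left out ...]
, 0.    ]))]
holder [(array([332.8, 123.3]), 0.96, array([ 0.6835, -0.0082,  0.    ]))]
holder_mouth [(array([334.6, 120.1]), 0.75, array([ 0.6808, -0.0123,  0.05  ]))]
pen [(array([333.4, 128.6]), 0.59, array([ 0.6703, -0.0094,  0.    ])), (array([277.2, 181. ]), 0.3, array([0.5434, 0.1331, 0.    ]))]
bowl [(array([326.1, 215.4]), 0.76, array([0.4554, 0.0138, 0.    ]))]
clip0 [(array([276.7, 178.9]), 0.77, array([0.5426, 0.1238, 0.081 ])), (array([246.4, 173.9]), 0.77, array([0.5558, 0.1931, 0.081 ])), (array([221.5, 166.9]), 0.64, array([0.5733, 0.2501, 0.081 ])), (array([261.8, 228. ]), 0.56, array([0.4312, 0.16  , 0.081 ])), (array([232.2, 253.9]), 0.55, array([0.374 , 0.2285, 0.081 ]))]
```

View pics/scene0.png

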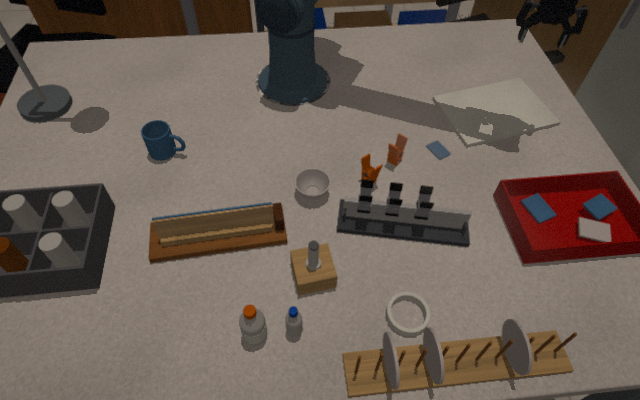

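View pics/top0.png

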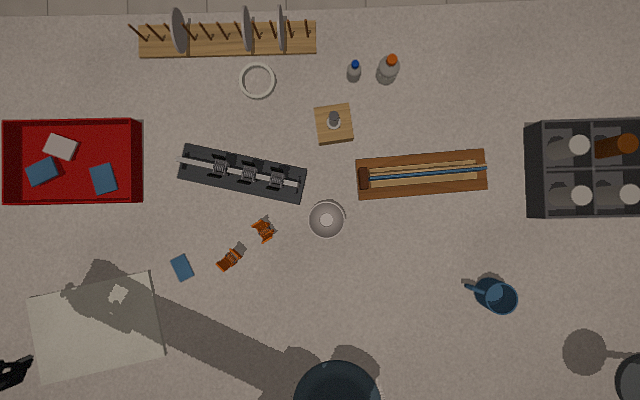

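Run:
```python
import cv2
a=cv2.imread('pics/scene0.png');cv2.imwrite('pics/s0z.png',cv2.resize(a[120:320,180:450],None,fx=2.9,fy=2.9,interpolation=cv2.INTER_CUBIC))
a=cv2.imread('pics/top0.png');cv2.imwrite('pics/t0z.png',cv2.resize(a[80:280,200:460],None,fx=3,fy=3,interpolation=cv2.INTER_CUBIC))
```

```text
(no output)
```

View pics/s0z.png

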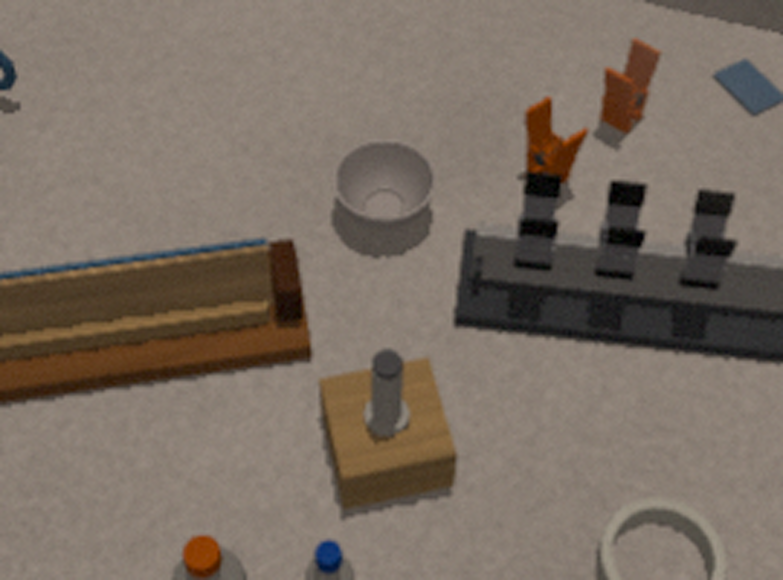

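View pics/t0z.png

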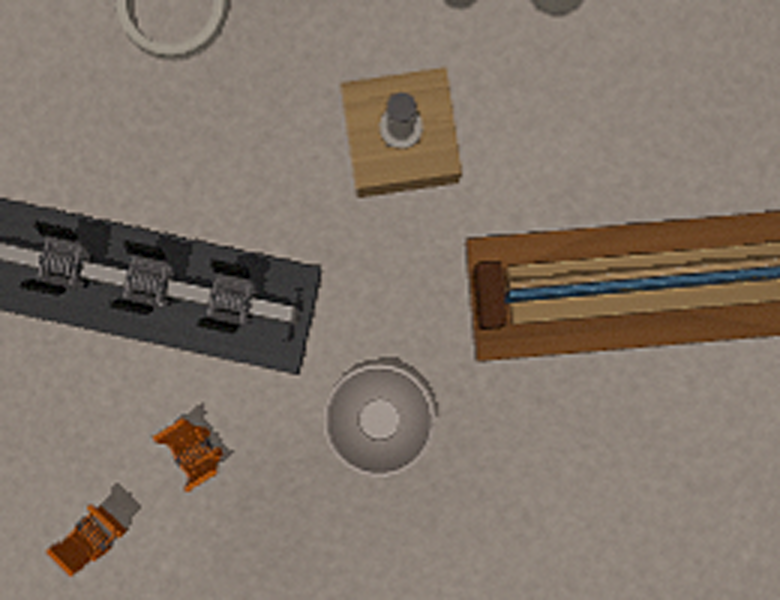

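Run:
```python
import cv2
a=cv2.imread('pics/top0.png')
cv2.imwrite('pics/t0st.png',cv2.resize(a[140:210,345:500],None,fx=5,fy=5,interpolation=cv2.INTER_CUBIC))
cv2.imwrite('pics/t0rk.png',cv2.resize(a[135:215,170:315],None,fx=5.5,fy=5.5,interpolation=cv2.INTER_CUBIC))
a=cv2.imread('pics/scene0.png')
cv2.imwrite('pics/s0st.png',cv2.resize(a[195:265,140:295],None,fx=5,fy=5,interpolation=cv2.INTER_CUBIC))
cv2.imwrite('pics/s0rk.png',cv2.resize(a[170:250,330:475],None,fx=5.5,fy=5.5,interpolation=cv2.INTER_CUBIC))
```

```text
(no output)
```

View pics/t0st.png

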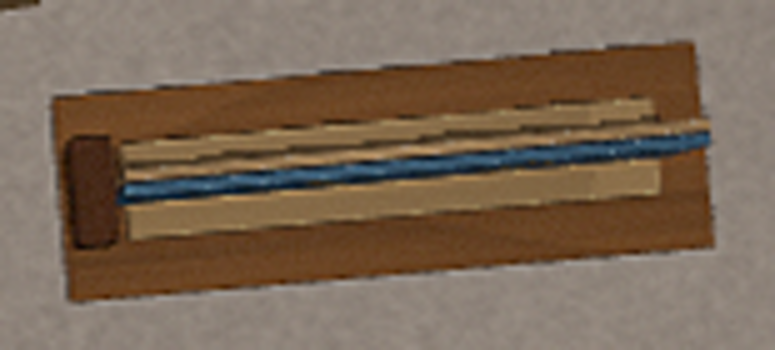

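View pics/t0rk.png

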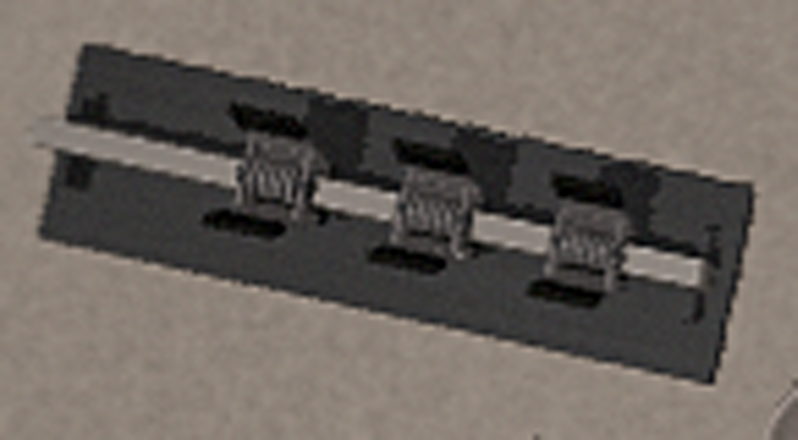

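View pics/s0st.png

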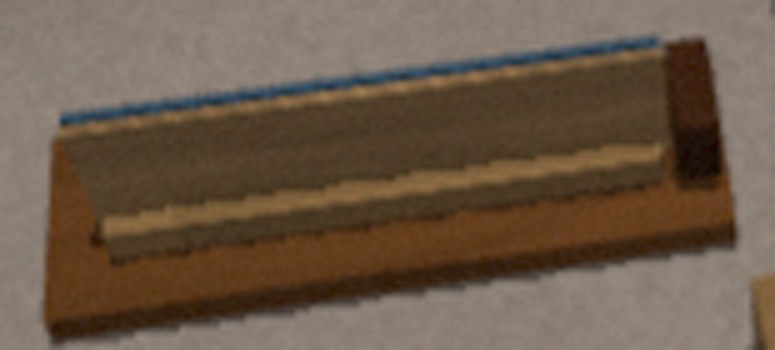

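View pics/s0rk.png

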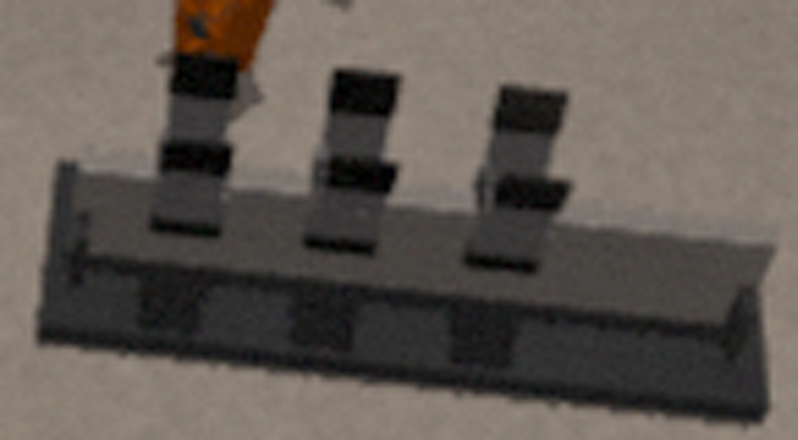

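Run:
```python
from h import *
np.set_printoptions(precision=4,suppress=True)
ft=ctrl.grab_frame('top'); fs=ctrl.grab_frame('scene')
T=lambda x,y:(345+x/5,140+y/5); S=lambda x,y:(140+x/5,195+y/5)
print('stand base bottom scene',atz(fs,S(47,338),0),atz(fs,S(735,243),0))
print('base top corners top z=.015',[atz(ft,T(*p),.015) for p in((52,96),(693,42),(714,246),(68,302))])
print('plaque scene edges z=.095',[atz(fs,S(*p),.095) for p in((60,115),(62,136),(660,38),(662,57))])
print('plaque top z=.095',[atz(ft,T(*p),.095) for p in((118,168),(118,203),(708,118),(711,145))])
T=lambda x,y:(170+x/5.5,135+y/5.5); S=lambda x,y:(330+x/5.5,170+y/5.5)
print('rack top z .075',[atz(ft,T(*p),.075) for p in((33,118),(28,146),(708,258),(702,288))])
print('rack scene z .075',[atz(fs,S(*p),.075) for p in((75,155),(775,240))])
print('rack foot scene z0',[atz(fs,S(*p),0) for p in((38,345),(760,420))])
lt=sorted([d['position'] for d in ctrl.landmark_of(ft,'clip0')],key=lambda p:p[0])
ls=sorted([d['position'] for d in ctrl.landmark_of(fs,'clip0')],key=lambda p:p[0])
for a in lt:
  for b in ls:
    P,e=tri(ft,a,fs,b)
    if e<.006 and .0<P[2]<.12: print('clip',np.round(a,1),np.round(b,1),P,e)
print('holder',[ (d['conf'],atz(ft,d['position'],0)) for d in ctrl.landmark_of(ft,'holder')],[ (d['conf'],atz(ft,d['position'],.05)) for d in ctrl.landmark_of(ft,'holder_mouth')])
for n in ('holder_mouth','pen'):
  print(n,tri(ft,ctrl.landmark_of(ft,n)[0]['position'],fs,ctrl.landmark_of(fs,n)[0]['position']))
save(ft,'hold_t.png',(300,85,70,70),8);save(fs,'hold_s.png',(280,230,70,70),8)
```

```text
stand base bottom scene [ 0.608  -0.3698  0.    ] [ 0.5912 -0.0593  0.    ]
base top corners top z=.015 [array([ 0.5909, -0.0611,  0.015 ]), array([ 0.6085, -0.3697,  0.015 ]), array([ 0.5098, -0.3762,  0.015 ]), array([ 0.4902, -0.0663,  0.015 ])]
plaque scene edges z=.095 [array([ 0.5545, -0.345 ,  0.095 ]), array([ 0.5657, -0.343 ,  0.095 ]), array([ 0.5396, -0.0855,  0.095 ]), array([ 0.5503, -0.0852,  0.095 ])]
plaque top z=.095 [array([ 0.5483, -0.0852,  0.095 ]), array([ 0.5326, -0.0848,  0.095 ]), array([ 0.5637, -0.3466,  0.095 ]), array([ 0.5517, -0.3475,  0.095 ])]
rack top z .075 [array([0.6007, 0.3565, 0.075 ]), array([0.589 , 0.3588, 0.075 ]), array([0.5349, 0.0739, 0.075 ]), array([0.5224, 0.0767, 0.075 ])]
rack scene z .075 [array([0.5289, 0.0794, 0.075 ]), array([0.602, 0.36 , 0.075])]
rack foot scene z0 [array([0.5736, 0.0609, 0.    ]), array([0.6429, 0.3612, 0.    ])]
clip [232.2 254.5] [394.2 152.1] [0.3688 0.2382 0.0427] 0.0009086628783457846
clip [246.6 171.9] [393.1 202. ] [0.5597 0.1897 0.0864] 0.0035461638586696182
clip [275.7 178.5] [365.3 197.2] [0.543  0.1255 0.0908] 0.001505616167158146
holder [] [(0.89, array([ 0.6765, -0.0056,  0.05  ]))]
holder_mouth (array([ 0.6764, -0.0064,  0.0502]), np.float64(0.0016218270895039088))
pen (array([ 0.6772, -0.0062, -0.0039]), np.float64(0.004710882988693891))
```

View pics/hold_t.png

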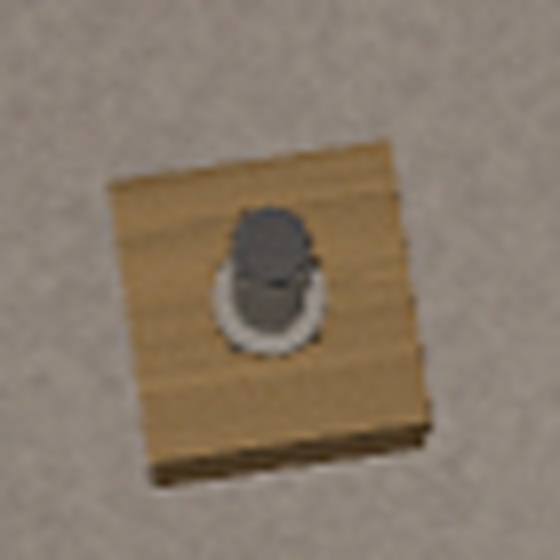

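View pics/hold_s.png

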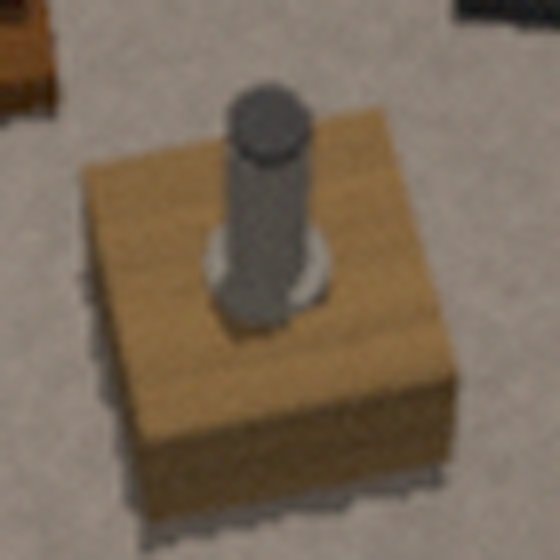

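```bash
cat >> h.py <<'E'
from scipy.spatial.transform import Rotation as Rn
def plan(x,y,z,yaw):
    o=ctrl.get_obs(); R=Rn.from_euler('xyz',o['ee_rot'],degrees=True)
    Rt=Rn.from_euler('xyz',[180,0,yaw],degrees=True)
    rv=(R.inv()*Rt).as_rotvec(degrees=True); d=np.array([x,y,z])-o['position']
    print('pos',np.round(o['position'],4),'rot',np.round(o['ee_rot'],2),'F',np.round(o['wrist_force'],1),'w',round(float(o['gripper_width']),3),'t',round(float(o['time_s']),1))
    print('turn',np.round(rv,2),'shift before turn',np.round(R.inv().apply(d)*1000,1),'shift after turn',np.round(Rt.inv().apply(d)*1000,1))
E
python3 - <<'E'
from h import *
ft=ctrl.grab_frame('top'); fs=ctrl.grab_frame('scene')
print(atz(ft,(333.9,115.6),.126),atz(fs,(313.6,245.6),.126))
# collar centre at z=.055
print(atz(ft,(300+270/8,85+299/8),.0535))
plan(.677,-.006,.2,3.5)
E
```

```text
[ 0.67470442 -0.01022656  0.126     ] [ 0.67939222 -0.0072258   0.126     ]
[ 0.67475322 -0.01017118  0.0535    ]
pos [0.2209 0.6113 0.2313] rot [-180.     -0.     70.13] F [-0.5  0.3 -0.4] w 1.002 t 1.4
turn [-0.    0.   66.63] shift before turn [-425.5  638.8   31.3] shift after turn [417.5 644.   31.3]
```

Emit:
carry_out --pt "1 0 0 0 0 0 8.33" --pt "1 0 0 0 0 0 8.33" --pt "1 0 0 0 0 0 8.33" --pt "1 0 0 0 0 0 8.33" --pt "1 0 0 0 0 0 8.33" --pt "1 0 0 0 0 0 8.33" --pt "1 0 0 0 0 0 8.33" --pt "1 0 0 0 0 0 8.32" --pt "1 25 38 0 0 0 0" --pt "1 25 38 0 0 0 0" --pt "1 25 38 0 0 0 0" --pt "1 25 38 0 0 0 0" --pt "1 25 38 0 0 0 0" --pt "1 25 38 0 0 0 0" --pt "1 25 38 0 0 0 0" --pt "1 25 38 0 0 0 0" --pt "1 25 38 0 0 0 0" --pt "1 25 38 0 0 0 0" --pt "1 25 38 0 0 0 0" --pt "1 25 38 0 0 0 0"

```text
time_s: 3.4
position: [0.5491, 0.1728, 0.2316]
ee_rot: [-180.0, -0.0, 3.5]
wrist_force: [0.1, 1.0, 0.2]
gripper_width: 0.999
```

```bash
python3 -c "
from h import *
plan(.677,-.0085,.2,3.5)"
```

```text
pos [0.5491 0.1728 0.2316] rot [-1.7999e+02 -3.0000e-02  3.4900e+00] F [0.1 1.  0.2] w 0.999 t 3.4
turn [-0.01 -0.03 -0.01] shift before turn [116.6 188.8  31.6] shift after turn [116.5 188.8  31.6]
```

Emit:
carry_out --pt "1 23 37 6 0 0 0" --pt "1 23 37 6 0 0 0" --pt "1 23 37 6 0 0 0" --pt "1 23 37 6 0 0 0" --pt "0.7 23 37 6 0 0 0" --pt "0.7 0 0 0 0 0 0" --pt "0.7 0 0 0 0 0 0"

```text
time_s: 4.1
position: [0.6744, -0.004, 0.2007]
ee_rot: [-180.0, 0.1, 3.4]
wrist_force: [-0.5, 1.2, -0.1]
gripper_width: 0.698
```

```bash
python3 -c "
from h import *
ft=ctrl.grab_frame('top'); fs=ctrl.grab_frame('scene')
save(ft,'a_t.png',(260,60,140,140),4);save(fs,'a_s.png',(240,160,140,140),4)
plan(.677,-.0085,.071,3.5)"
```

```text
pos [ 0.6739 -0.0024  0.2014] rot [-1.7998e+02  1.0000e-02  3.5400e+00] F [0.2 0.1 0.6] w 0.699 t 4.2
turn [-0.02  0.01  0.04] shift before turn [  2.7   6.3 130.4] shift after turn [  2.7   6.3 130.4]
```

View pics/a_s.png

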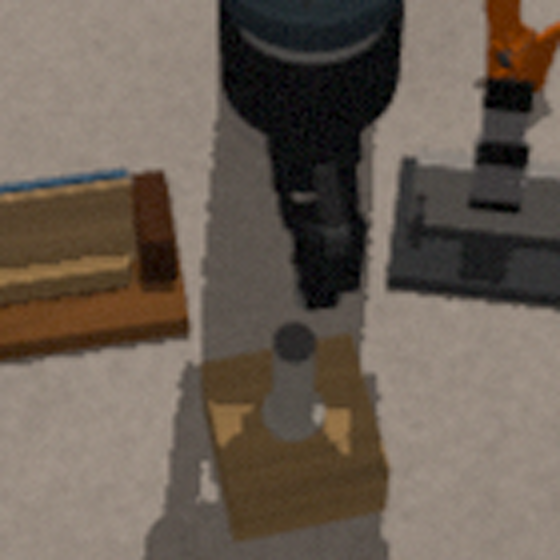

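Emit:
carry_out --pt "0.7 3 6 10 0 0 0" --pt "0.7 0 0 15 0 0 0" --pt "0.7 0 0 15 0 0 0" --pt "0.7 0 0 15 0 0 0" --pt "0.7 0 0 15 0 0 0" --pt "0.7 0 0 15 0 0 0" --pt "0.7 0 0 15 0 0 0" --pt "0.7 0 0 15 0 0 0" --pt "0.7 0 0 13 0 0 0" --pt "0.7 0 0 0 0 0 0" --pt "0.7 0 0 0 0 0 0"

```text
time_s: 5.3
position: [0.6777, -0.009, 0.0731]
ee_rot: [-180.0, 0.0, 3.5]
wrist_force: [-0.4, 0.3, -0.3]
gripper_width: 0.7
```

```bash
python3 -c "
from h import *
ft=ctrl.grab_frame('top'); fs=ctrl.grab_frame('scene')
save(ft,'b_t.png',(260,60,140,140),4);save(fs,'b_s.png',(260,180,100,100),6)
plan(.677,-.0085,.071,3.5)"
```

```text
pos [ 0.6784 -0.0091  0.0744] rot [ 1.7997e+02 -1.1000e-01  3.5000e+00] F [0.4 0.6 0.5] w 0.699 t 5.4
turn [ 0.03 -0.11  0.  ] shift before turn [-1.4 -0.7  3.4] shift after turn [-1.4 -0.7  3.4]
```

View pics/b_s.png

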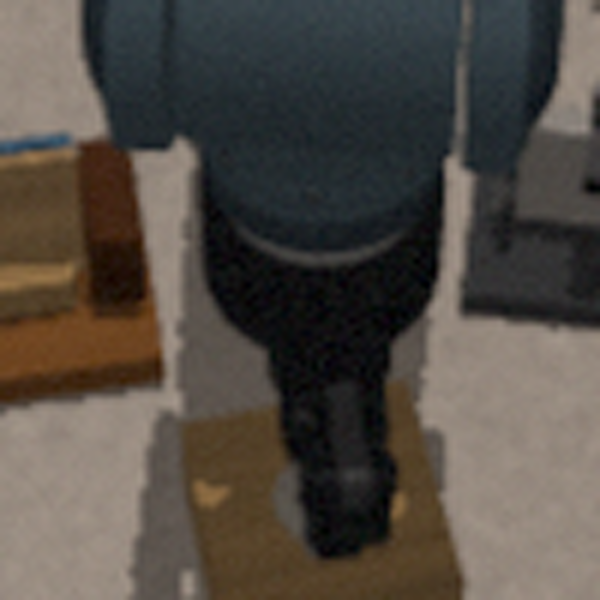

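```bash
python3 -c "
from h import *
fs=ctrl.grab_frame('scene')
p=proj(fs,[[.71,-.0075,.08],[.677,-.0085,.0525],[.708,-.0075,.074],[.677,.0085,.055],[.677,-.0255,.055]]);print((p-[260,180])*6)"
```

```text
[[329.48896026 540.92877759]
 [315.90170169 496.19870888]
 [328.69405829 544.18359767]
 [363.34023972 488.25642092]
 [268.39535082 497.20466426]]
```

Emit:
carry_out --pt "0.7 0 3 2 0 0 0" --pt "0.7 0 0 0 0 0 0" --pt "0.0 0 0 0 0 0 0" --pt "0.0 0 0 0 0 0 0" --pt "0.0 0 0 0 0 0 0" --pt "0.0 0 0 0 0 0 0" --pt "0.0 0 0 0 0 0 0" --pt "0.0 0 0 0 0 0 0" --pt "0.0 0 0 0 0 0 0"

```text
time_s: 6.35
position: [0.678, -0.012, 0.0715]
ee_rot: [180.0, -0.0, 3.5]
wrist_force: [-0.3, -0.2, 0.8]
gripper_width: 0.239
```

```bash
python3 -c "
from h import *
fs=ctrl.grab_frame('scene');save(fs,'c_s.png',(260,180,100,100),6)
plan(.677,-.0085,.071,3.5)"
```

```text
pos [ 0.678  -0.012   0.0715] rot [ 1.8e+02 -2.0e-02  3.5e+00] F [0.1 0.1 1.4] w 0.243 t 6.4
turn [ 0.   -0.02  0.  ] shift before turn [-0.8 -3.5  0.5] shift after turn [-0.8 -3.5  0.5]
```

View pics/c_s.png

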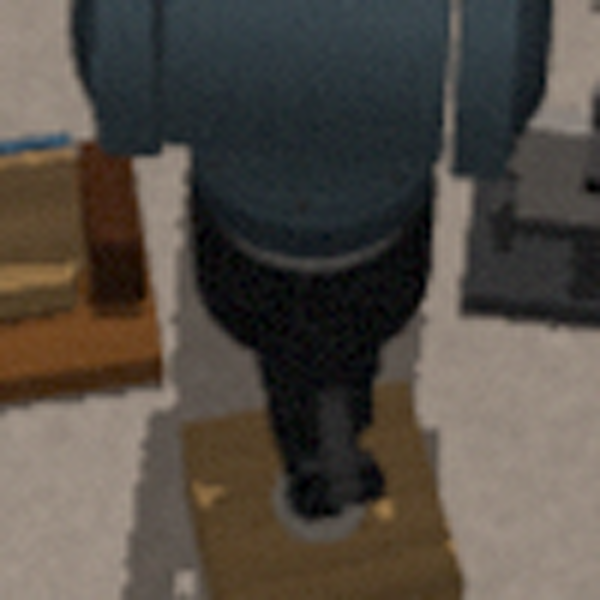

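Emit:
carry_out --pt "0 0 0 10 0 0 0" --pt "0 0 0 -10 0 0 0"

```text
time_s: 6.6
position: [0.679, -0.0121, 0.0745]
ee_rot: [180.0, -0.1, 3.5]
wrist_force: [-1.1, 1.0, -1.2]
gripper_width: 0.245
```

Emit:
carry_out --pt "0 0 0 -12 0 0 0" --pt "0 0 0 -12 0 0 0" --pt "0 0 0 -12 0 0 0" --pt "0 0 0 -12 0 0 0" --pt "0 0 0 -12 0 0 0" --pt "0 0 0 -12 0 0 0" --pt "0 0 0 -12 0 0 0" --pt "0 0 0 -12 0 0 0" --pt "0 0 0 -12 0 0 0" --pt "0 0 0 -12 0 0 0" --pt "0 0 0 0 0 0 0" --pt "0 0 0 0 0 0 0"

```text
time_s: 7.8
position: [0.6779, -0.012, 0.1915]
ee_rot: [180.0, -0.0, 3.5]
wrist_force: [0.2, -0.7, -0.7]
gripper_width: 0.243
```

```bash
python3 -c "
from h import *
fs=ctrl.grab_frame('scene');save(fs,'d_s.png',(260,120,120,120),6)
ft=ctrl.grab_frame('top');save(ft,'d_t.png',(270,60,120,120),6)
print(ctrl.landmark_of(fs,'pen'),ctrl.landmark_of(ft,'pen'))
plan(.677,-.0085,.071,3.5)"
```

```text
[{'position': [312.5, 246.3], 'conf': 0.41}] []
pos [ 0.6773 -0.0119  0.1902] rot [-1.7997e+02  1.0000e-01  3.5000e+00] F [-0.6 -0.1  0.2] w 0.239 t 8.0
turn [-0.03  0.1  -0.  ] shift before turn [ 1.000e-01 -3.300e+00  1.192e+02] shift after turn [-1.000e-01 -3.400e+00  1.192e+02]
```

View pics/d_s.png

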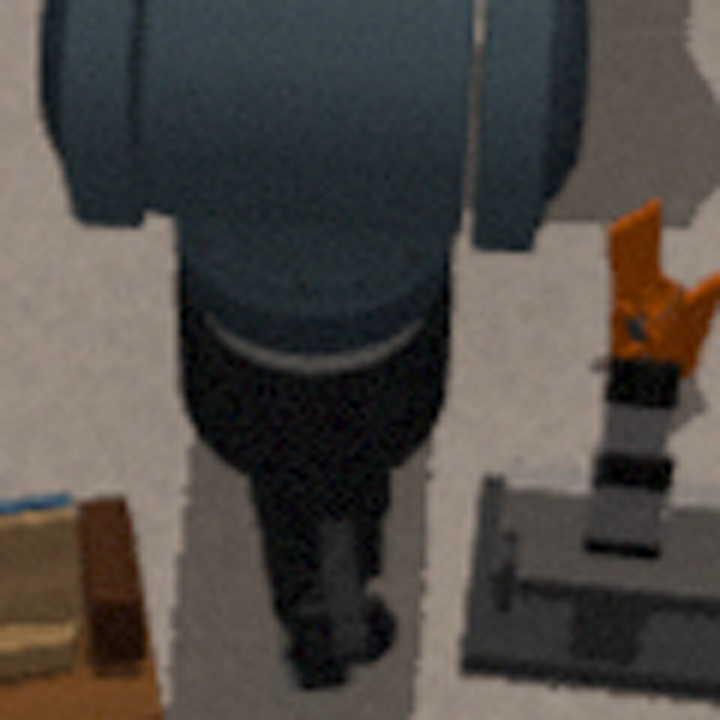

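View pics/d_t.png

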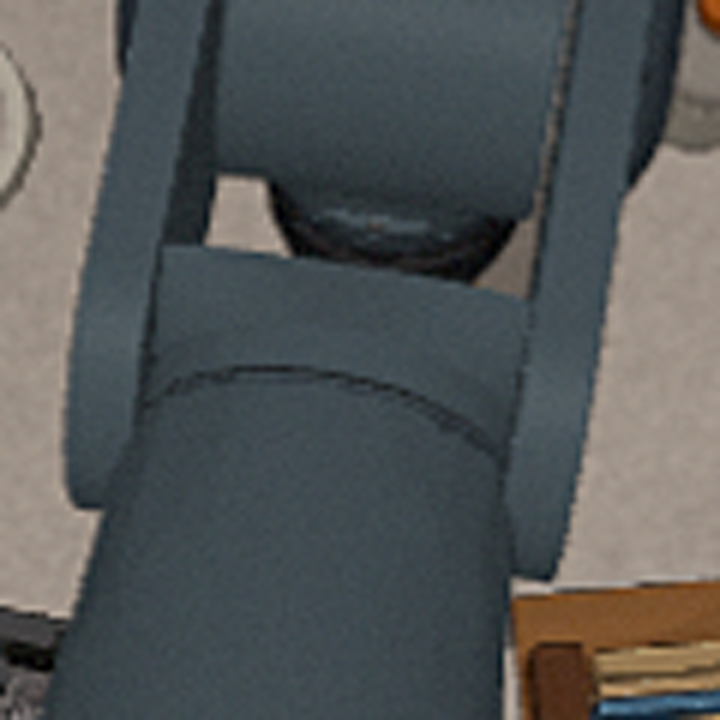

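```bash
python3 -c "
from h import *
fs=ctrl.grab_frame('scene');save(fs,'e_s.png',(270,200,90,100),6)
o=ctrl.get_obs()['position'];print((proj(fs,[o,o+[0,0,-.0665],o+[0,0,-.0215],o+[0,0,-.0165]])-[270,200])*6)"
```

```text
[[247.77134898 163.30491565]
 [247.17805175 273.09970687]
 [247.57242186 200.19780214]
 [247.61805248 191.74232349]]
```

View pics/e_s.png

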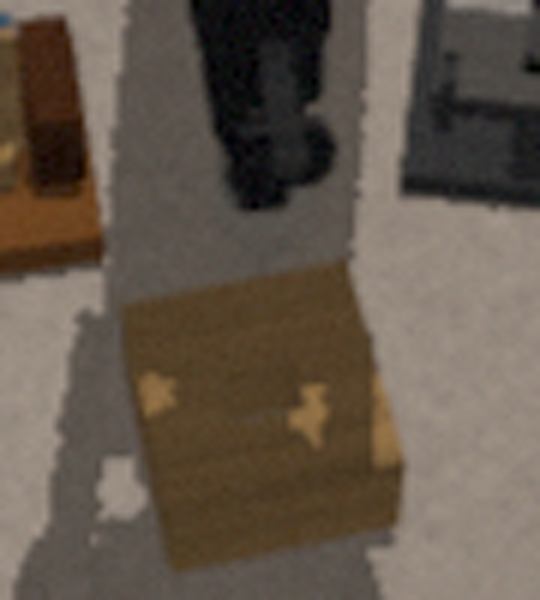

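```bash
python3 -c "
from h import *
fs=ctrl.grab_frame('scene')
im=fs['img'][200:300,270:360].astype(float);im=np.clip((im-20)*2.2,0,255).astype(np.uint8);fs['img']=im
save(fs,'f_s.png',None,6)"
```

```text
(no output)
```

View pics/f_s.png

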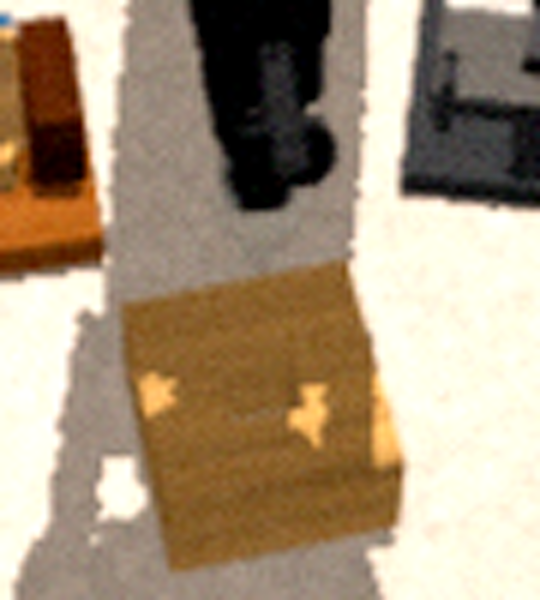

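Emit:
carry_out --pt "0 -10 5 0 0 0 0" --pt "0 -18 9 0 0 0 0" --pt "0 -22 10 0 0 0 0" --pt "0 -22 10 0 0 0 0" --pt "0 -22 10 0 0 0 0" --pt "0 -22 10 0 0 0 0" --pt "0 -14 7 2 0 0 0" --pt "0 -8 5 2 0 0 0" --pt "0 0 0 0 0 0 0" --pt "0 0 0 0 0 0 0"

```text
time_s: 9.1
position: [0.5443, -0.0863, 0.1874]
ee_rot: [-180.0, -0.0, 3.5]
wrist_force: [-0.2, 1.7, 0.5]
gripper_width: 0.245
```

```bash
python3 -c "
from h import *
fs=ctrl.grab_frame('scene');save(fs,'g_s.png',(130,140,200,140),4)
ft=ctrl.grab_frame('top');save(ft,'g_t.png',(330,100,180,120),4)
plan(.5427,-.0862,.178,3.5)
o=ctrl.get_obs()['position'];print((proj(fs,[o,o+[0,0,-.0665],o+[0,0,-.0215],o+[0,0,-.0165]])-[130,140])*4)"
```

```text
pos [ 0.5447 -0.0861  0.1875] rot [ 1.7999e+02 -3.0000e-02  3.5300e+00] F [-1.  -0.7 -1.8] w 0.24 t 9.2
turn [ 0.01 -0.03  0.03] shift before turn [-2.   0.   9.5] shift after turn [-2.   0.   9.5]
[[555.99772035 151.63594816]
 [564.41974459 229.4358528 ]
 [558.82169792 177.70505285]
 [558.1739393  171.72377963]]
```

View pics/g_s.png

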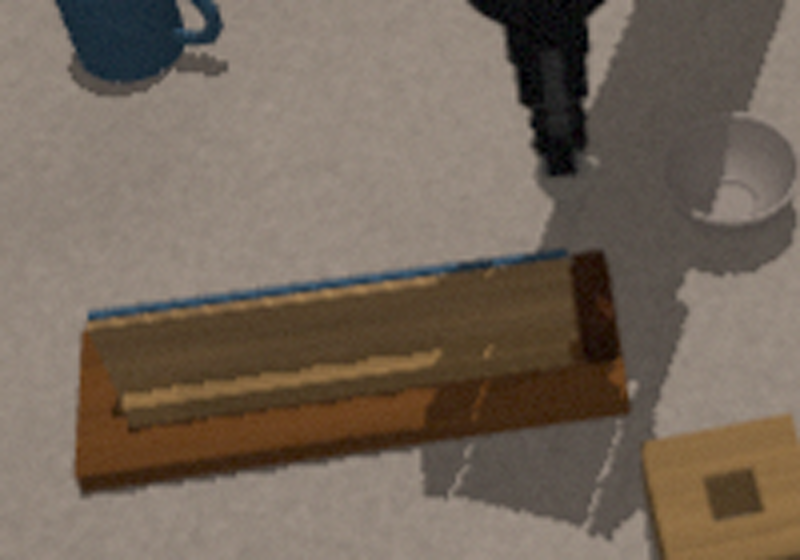

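View pics/g_t.png

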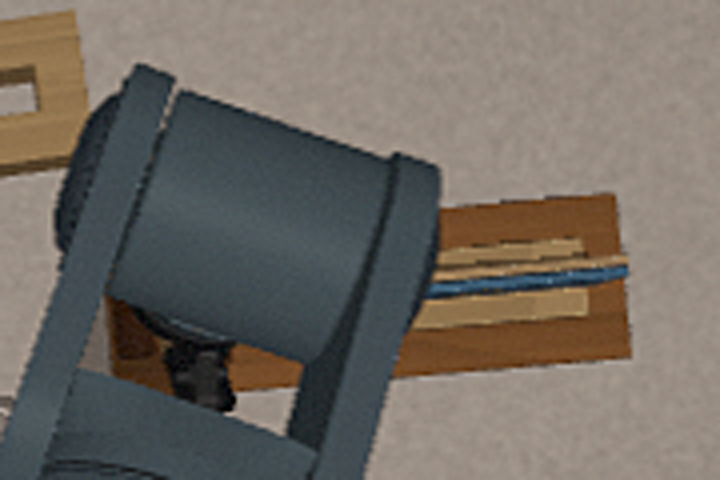

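```bash
python3 -c "
from h import *
fs=ctrl.grab_frame('scene')
fs['img']=np.clip((fs['img'].astype(float)-20)*1.8,0,255).astype(np.uint8)
save(fs,'g2.png',(240,160,60,60),10)
ft=ctrl.grab_frame('top')
ft['img']=np.clip((ft['img'].astype(float)-10)*2,0,255).astype(np.uint8)
save(ft,'g2t.png',(350,170,60,50),10)
o=ctrl.get_obs()['position'];print((proj(fs,[o,o+[0,0,-.0665],o+[0,0,-.0215],o+[0,0,-.0165]])-[240,160])*10)"
```

```text
[[290.43855457 179.14481307]
 [311.46740127 373.61268553]
 [297.4896704  244.30653314]
 [295.87229539 229.3558517 ]]
```

View pics/g2.png

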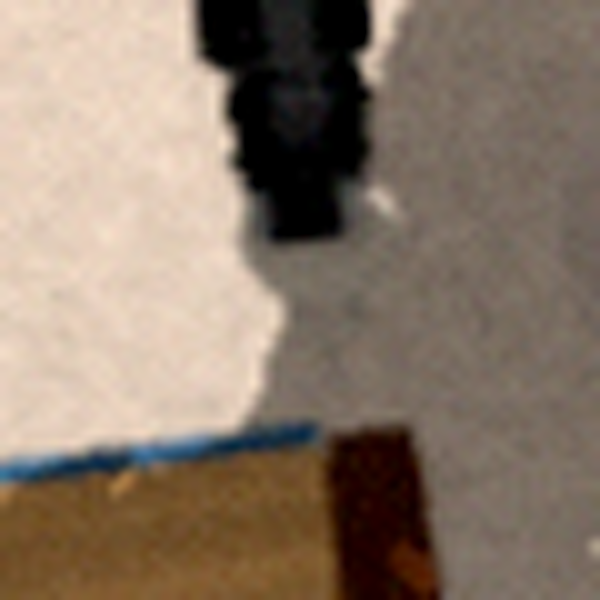

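View pics/g2t.png

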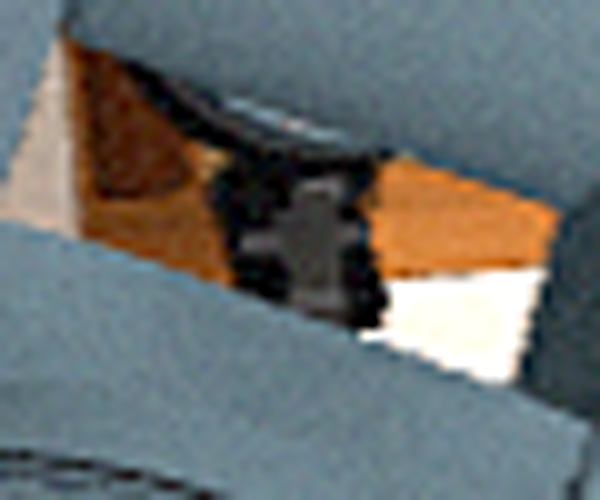

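Emit:
carry_out --pt "0 -1 4 5 0 0 0" --pt "0 0 0 5 0 0 0" --pt "0 0 0 5 0 0 0" --pt "0 0 0 3 0 0 0" --pt "0 0 0 0 0 0 0" --pt "0 0 0 0 0 0 0"

```text
time_s: 9.9
position: [0.5434, -0.0903, 0.1692]
ee_rot: [-180.0, 0.0, 3.5]
wrist_force: [0.3, 0.6, -0.9]
gripper_width: 0.239
```

```bash
cat > z.py <<'E'
from h import *
import sys
def bz(name,crop,s,cam='scene',g=1.8,b=20):
    fs=ctrl.grab_frame(cam); k=dict(fs)
    k['img']=np.clip((fs['img'].astype(float)-b)*g,0,255).astype(np.uint8)
    save(k,name,crop,s); return fs
E
python3 -c "
from z import *
fs=bz('h1.png',(240,160,60,60),10)
o=ctrl.get_obs()['position'];print(o,ctrl.get_obs()['wrist_force'],(proj(fs,[o,o+[0,0,-.0665],o+[0,0,-.0215],o+[0,0,-.0165]])-[240,160])*10)"
```

```text
[ 0.54349496 -0.09034739  0.16946521] [0.7551111  0.30545934 0.25876712] [[275.2080554  231.12299607]
 [296.71090003 420.20521576]
 [282.41409785 294.44644141]
 [280.76082811 279.91452882]]
```

View pics/h1.png

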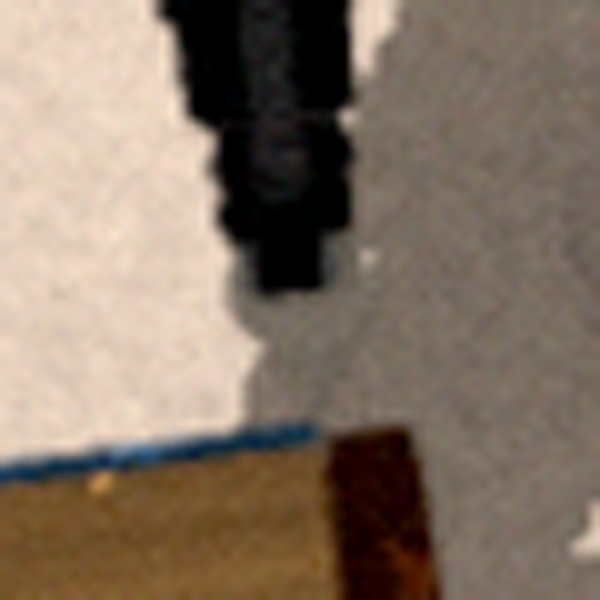

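Emit:
carry_out --pt "0 0 0 2 0 0 0" --pt "0 0 0 2 0 0 0" --pt "0 0 0 1 0 0 0" --pt "0 0 0 1 0 0 0" --pt "0 0 0 0 0 0 0" --pt "0 0 0 0 0 0 0"

```text
time_s: 10.55
position: [0.5434, -0.0903, 0.1633]
ee_rot: [180.0, -0.0, 3.5]
wrist_force: [-0.1, -0.6, -0.7]
gripper_width: 0.239
```

```bash
python3 -c "
from z import *
fs=bz('h2.png',(240,160,60,60),10)
o=ctrl.get_obs()['position'];print(o,ctrl.get_obs()['wrist_force'],(proj(fs,[o,o+[0,0,-.0665]])-[240,160])*10)"
```

```text
[ 0.54342011 -0.09033038  0.16336232] [ 0.15882418 -0.04456819 -0.31715433] [[277.34360446 249.040462  ]
 [298.63262442 436.31898141]]
```

View pics/h2.png

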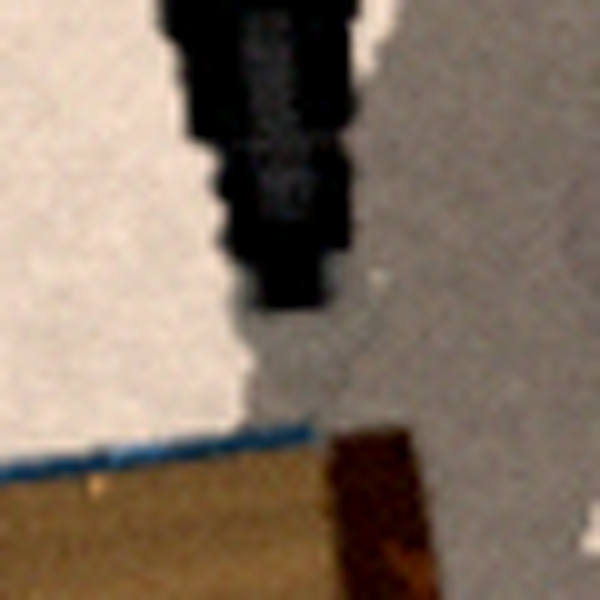

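Emit:
carry_out --pt "0 0 0 1 0 0 0" --pt "0 0 0 0.5 0 0 0" --pt "0 0 0 0 0 0 0" --pt "0 0 0 0 0 0 0"

```text
time_s: 11.0
position: [0.5434, -0.0903, 0.1618]
ee_rot: [180.0, 0.0, 3.5]
wrist_force: [-0.7, 0.4, -1.6]
gripper_width: 0.245
```

Emit:
carry_out --pt "0 0 0 0.5 0 0 0" --pt "0 0 0 0.5 0 0 0" --pt "0 0 0 0 0 0 0" --pt "0 0 0 0 0 0 0"

```text
time_s: 11.4
position: [0.5435, -0.0904, 0.161]
ee_rot: [180.0, -0.0, 3.5]
wrist_force: [0.7, 1.0, 1.6]
gripper_width: 0.242
```

```bash
python3 -c "
from z import *
fs=bz('h3.png',(255,175,40,40),15)
for i in range(1): print(ctrl.get_obs()['position'],ctrl.get_obs()['wrist_force'],ctrl.get_obs()['ft_torque'])"
```

```text
[ 0.54350175 -0.09036071  0.16101011] [0.31472465 1.10786572 1.02324341] [-0.00206881  0.06296896  0.01246031]
```

View pics/h3.png

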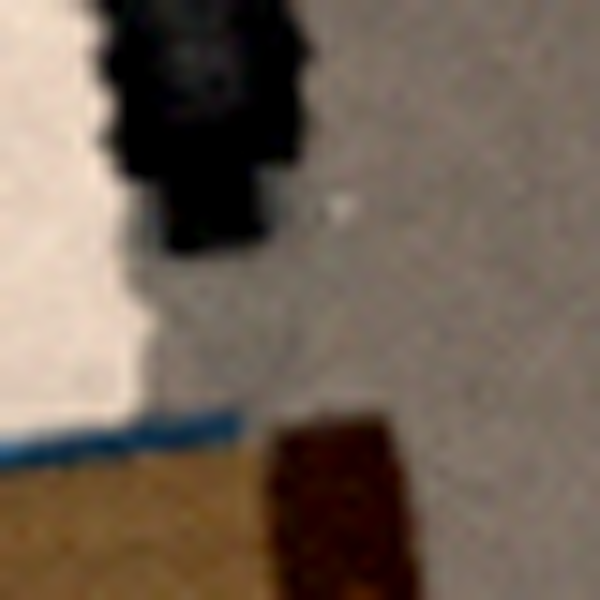

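```bash
cat > fz.py <<'E'
from z import *
a=[]
for i in range(6):
    ctrl.grab_frame('scene'); o=ctrl.get_obs(); a.append(np.r_[o['wrist_force'],o['ft_torque'],o['position']])
print(np.round(np.mean(a,0),4))
E
python3 fz.py
```

```text
[-0.2896  0.2332  1.1381  0.0129  0.0469  0.0088  0.5435 -0.0904  0.161 ]
```

Emit:
carry_out --pt "0 0 0 0.5 0 0 0" --pt "0 0 0 0 0 0 0" --pt "0 0 0 0 0 0 0"

```text
time_s: 12.05
position: [0.5435, -0.0904, 0.1605]
ee_rot: [180.0, -0.0, 3.5]
wrist_force: [-0.1, -0.4, 2.3]
gripper_width: 0.249
```

```bash
python3 fz.py
```

```text
[ 0.0167  0.0452  2.641   0.0044  0.0392  0.0222  0.5435 -0.0904  0.1605]
```

Emit:
carry_out --pt "0 0 2 0 0 0 0" --pt "0 0 2 0 0 0 0" --pt "0 0 2 0 0 0 0" --pt "0 0 2 0 0 0 0" --pt "0 0 2 0 0 0 0" --pt "0 0 2 0 0 0 0" --pt "0 0 2 0 0 0 0" --pt "0 0 2 0 0 0 0" --pt "0 0 2 0 0 0 0" --pt "0 0 2 0 0 0 0" --pt "0 0 2 0 0 0 0" --pt "0 0 2 0 0 0 0"

```text
time_s: 13.55
position: [0.5452, -0.1134, 0.1608]
ee_rot: [-179.9, -0.0, 3.5]
wrist_force: [-0.4, 3.9, 5.7]
gripper_width: 0.245
```

```bash
python3 -c "
from z import *
fs=bz('i1.png',(240,170,40,40),15)
print(ctrl.get_obs()['position'],ctrl.get_obs()['wrist_force'],ctrl.get_obs()['ft_torque'])"
```

```text
[ 0.54518054 -0.11377987  0.16083861] [-0.49355054  2.69070856  6.10616551] [ 0.7592849   0.04127901 -0.01886075]
```

View pics/i1.png

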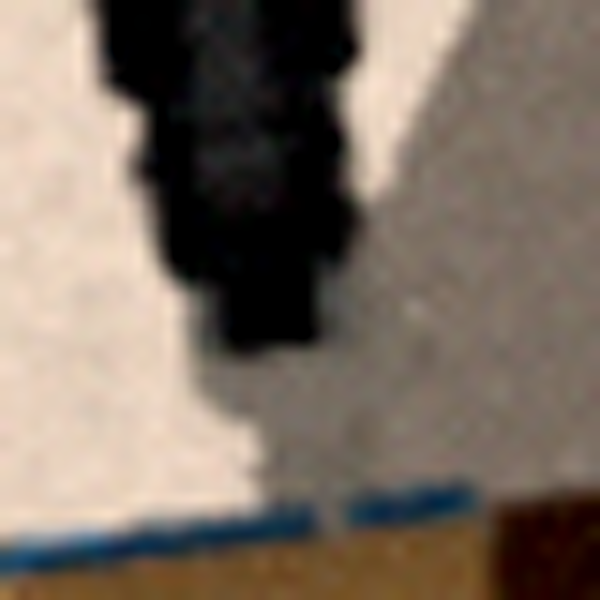

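Emit:
carry_out --pt "0 0 2 -0.2 0 0 0" --pt "0 0 2 -0.2 0 0 0" --pt "0 0 2 -0.2 0 0 0" --pt "0 0 2 0 0 0 0" --pt "0 0 2 0 0 0 0" --pt "0 0 2 0 0 0 0" --pt "0 0 2 0 0 0 0" --pt "0 0 2 0 0 0 0" --pt "0 0 2 0 0 0 0" --pt "0 0 2 0 0 0 0" --pt "0 0 2 0 0 0 0" --pt "0 0 2 0 0 0 0"

```text
time_s: 14.8
position: [0.5463, -0.1381, 0.1609]
ee_rot: [-180.0, 0.0, 3.5]
wrist_force: [-0.3, 4.0, 5.8]
gripper_width: 0.244
```

Emit:
carry_out --pt "0 0 2 0 0 0 0" --pt "0 0 2 0 0 0 0" --pt "0 0 2 0 0 0 0" --pt "0 0 2 0 0 0 0" --pt "0 0 2 0 0 0 0" --pt "0 0 2 0 0 0 0" --pt "0 0 2 0 0 0 0" --pt "0 0 2 0 0 0 0"

```text
time_s: 15.6
position: [0.5472, -0.1541, 0.161]
ee_rot: [-180.0, 0.0, 3.5]
wrist_force: [-0.3, 3.5, 4.7]
gripper_width: 0.239
```

```bash
python3 -c "
from z import *
fs=bz('i2.png',(220,170,40,40),15)
print(ctrl.get_obs()['position'],ctrl.get_obs()['wrist_force'],ctrl.get_obs()['ft_torque'])"
```

```text
[ 0.54724889 -0.1544654   0.16095849] [0.00861813 2.15648082 5.59663205] [ 0.61153631 -0.01588839  0.03022656]
```

View pics/i2.png

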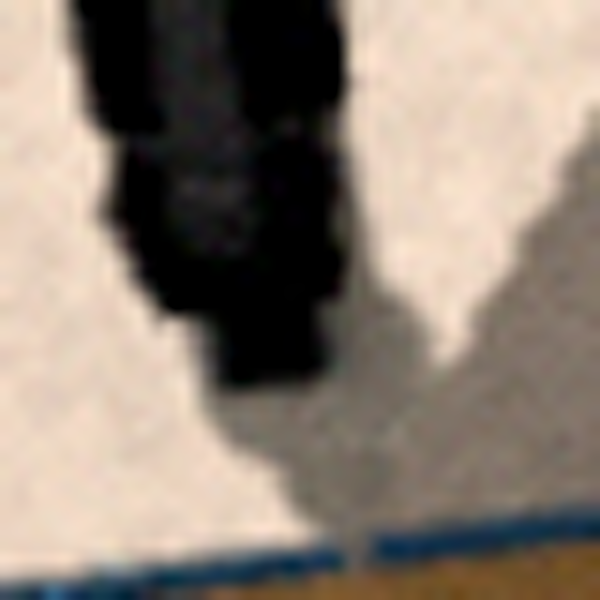

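Emit:
carry_out --pt "0 0 2 -0.2 0 0 0" --pt "0 0 2 -0.2 0 0 0" --pt "0 0 2 -0.2 0 0 0" --pt "0 0 2 0 0 0 0" --pt "0 0 2 0 0 0 0" --pt "0 0 2 0 0 0 0" --pt "0 0 2 0 0 0 0" --pt "0 0 2 0 0 0 0" --pt "0 0 2 0 0 0 0" --pt "0 0 2 0 0 0 0" --pt "0 0 2 0 0 0 0" --pt "0 0 2 0 0 0 0"

```text
time_s: 16.85
position: [0.5487, -0.1784, 0.1614]
ee_rot: [180.0, 0.0, 3.5]
wrist_force: [-1.0, 1.3, 0.8]
gripper_width: 0.241
```

Emit:
carry_out --pt "0 0 2 0 0 0 0" --pt "0 0 2 0 0 0 0" --pt "0 0 2 0 0 0 0" --pt "0 0 2 0 0 0 0" --pt "0 0 2 0 0 0 0" --pt "0 0 2 0 0 0 0" --pt "0 0 2 0 0 0 0" --pt "0 0 2 0 0 0 0"

```text
time_s: 17.65
position: [0.5497, -0.1943, 0.1615]
ee_rot: [180.0, 0.0, 3.5]
wrist_force: [0.2, -0.3, -1.0]
gripper_width: 0.241
```

```bash
python3 -c "
from z import *
fs=bz('i3.png',(200,170,40,45),13)
print(ctrl.get_obs()['position'],ctrl.get_obs()['wrist_force'],ctrl.get_obs()['ft_torque'])"
```

```text
[ 0.54970918 -0.19459479  0.1614742 ] [-1.14324906 -0.69314058  0.12423793] [ 0.03831466 -0.02761247 -0.00999204]
```

View pics/i3.png

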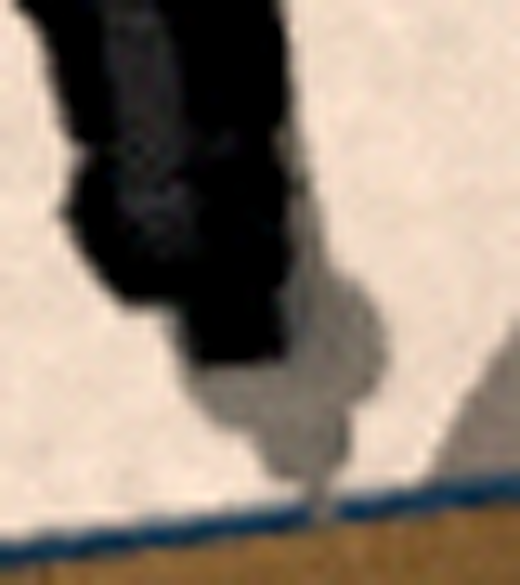

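Emit:
carry_out --pt "0 0 2 0.3 0 0 0" --pt "0 0 2 0.2 0 0 0" --pt "0 0 2 0 0 0 0" --pt "0 0 2 0 0 0 0" --pt "0 0 2 0 0 0 0"

```text
time_s: 18.2
position: [0.5505, -0.2042, 0.1612]
ee_rot: [-180.0, -0.0, 3.5]
wrist_force: [-0.4, 1.6, 2.1]
gripper_width: 0.245
```

Emit:
carry_out --pt "0 0 2 0.2 0 0 0" --pt "0 0 2 0 0 0 0" --pt "0 0 2 0 0 0 0" --pt "0 0 2 0 0 0 0" --pt "0 0 2 0 0 0 0"

```text
time_s: 18.7
position: [0.5511, -0.2141, 0.161]
ee_rot: [-180.0, -0.0, 3.5]
wrist_force: [-0.8, 3.8, 5.2]
gripper_width: 0.241
```

```bash
python3 -c "
from z import *
fs=bz('i4.png',(190,170,40,45),13)
print(ctrl.get_obs()['position'],ctrl.get_obs()['wrist_force'],ctrl.get_obs()['ft_torque'])"
```

```text
[ 0.55107446 -0.21453677  0.16101051] [-0.56577814  1.46530297  4.74231487] [ 0.45350067  0.04030403 -0.04143039]
```

View pics/i4.png

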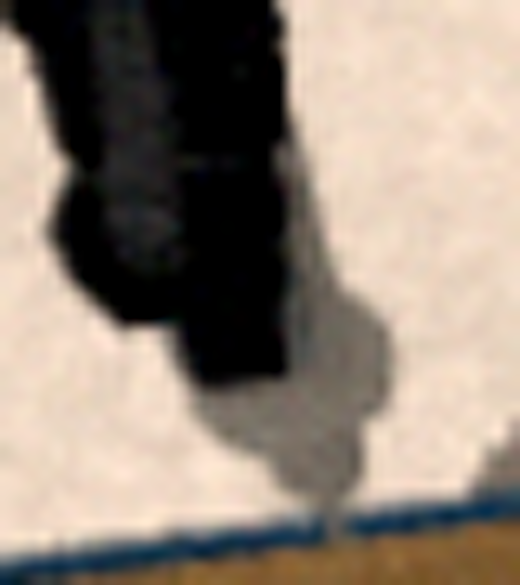

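Emit:
carry_out --pt "0 0 2 -0.1 0 0 0" --pt "0 0 2 0 0 0 0" --pt "0 0 2 0 0 0 0" --pt "0 0 2 0 0 0 0" --pt "0 0 2 0 0 0 0" --pt "0 0 2 0 0 0 0" --pt "0 0 2 0 0 0 0" --pt "0 0 2 0 0 0 0" --pt "0 0 2 0 0 0 0" --pt "0 0 2 0 0 0 0"

```text
time_s: 19.75
position: [0.5522, -0.2341, 0.161]
ee_rot: [-180.0, 0.0, 3.5]
wrist_force: [-0.4, 3.9, 5.1]
gripper_width: 0.247
```

Emit:
carry_out --pt "0 0 2 0 0 0 0" --pt "0 0 2 0 0 0 0" --pt "0 0 2 0 0 0 0" --pt "0 0 2 0 0 0 0" --pt "0 0 2 0 0 0 0" --pt "0 0 2 0 0 0 0" --pt "0 0 2 0 0 0 0" --pt "0 0 2 0 0 0 0" --pt "0 0 2 0 0 0 0" --pt "0 0 2 0 0 0 0"

```text
time_s: 20.75
position: [0.5534, -0.254, 0.161]
ee_rot: [-180.0, 0.0, 3.5]
wrist_force: [0.1, 3.7, 4.9]
gripper_width: 0.243
```

```bash
python3 -c "
from z import *
fs=bz('i5.png',(165,170,50,50),12)
print(ctrl.get_obs()['position'],ctrl.get_obs()['wrist_force'],ctrl.get_obs()['ft_torque'])"
```

```text
[ 0.55338061 -0.25449625  0.16096435] [-0.07784247  1.52534215  4.73763656] [ 0.46513447 -0.00667988 -0.03109791]
```

View pics/i5.png

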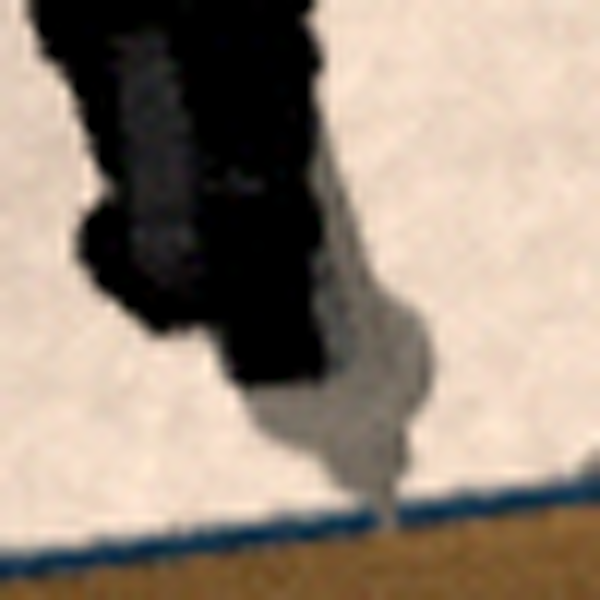

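Emit:
carry_out --pt "0 0 2 -0.2 0 0 0" --pt "0 0 2 -0.1 0 0 0" --pt "0 0 2 0 0 0 0" --pt "0 0 2 0 0 0 0" --pt "0 0 2 0 0 0 0" --pt "0 0 2 0 0 0 0" --pt "0 0 2 0 0 0 0" --pt "0 0 2 0 0 0 0" --pt "0 0 2 0 0 0 0" --pt "0 0 2 0 0 0 0"

```text
time_s: 21.8
position: [0.5546, -0.2742, 0.1611]
ee_rot: [180.0, 0.0, 3.5]
wrist_force: [-0.1, 1.9, 3.6]
gripper_width: 0.245
```

Emit:
carry_out --pt "0 0 2 0 0 0 0" --pt "0 0 2 0 0 0 0" --pt "0 0 2 0 0 0 0" --pt "0 0 2 0 0 0 0" --pt "0 0 2 0 0 0 0" --pt "0 0 2 0 0 0 0" --pt "0 0 2 0 0 0 0" --pt "0 0 2 0 0 0 0" --pt "0 0 2 0 0 0 0" --pt "0 0 2 0 0 0 0"

```text
time_s: 22.8
position: [0.5558, -0.2941, 0.1612]
ee_rot: [180.0, 0.0, 3.5]
wrist_force: [-0.0, 2.5, 2.8]
gripper_width: 0.24
```

```bash
python3 -c "
from z import *
fs=bz('i6.png',(145,180,50,50),12)
print(ctrl.get_obs()['position'],ctrl.get_obs()['wrist_force'],ctrl.get_obs()['ft_torque'])"
```

```text
[ 0.5558416  -0.29449894  0.16122097] [0.39379321 0.61667737 2.49249494] [ 0.2513001  -0.04501145  0.022346  ]
```

View pics/i6.png

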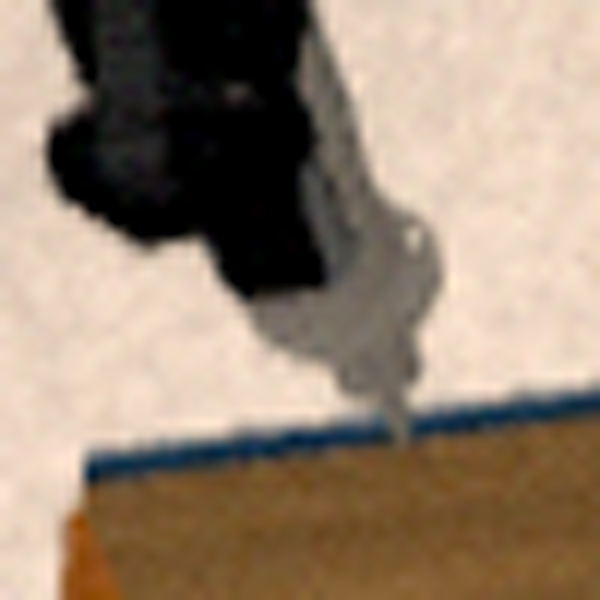

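```bash
python3 -c "
from z import *
fs=ctrl.grab_frame('scene')
a=atz(fs,(145+402/12,180+436/12),.095);b=atz(fs,(145+88/12,180+472/12),.095);print(a,b,np.linalg.norm(a-b))"
```

```text
[ 0.55594491 -0.28895106  0.095     ] [ 0.55808665 -0.34393599  0.095     ] 0.05502662667199228
```

Emit:
carry_out --pt "0 0 2 0 0 0 0" --pt "0 0 2 0 0 0 0" --pt "0 0 2 0 0 0 0" --pt "0 0 2 0 0 0 0" --pt "0 0 2 0 0 0 0" --pt "0 0 2 0 0 0 0" --pt "0 0 2 0 0 0 0" --pt "0 0 2 0 0 0 0" --pt "0 0 2 0 0 0 0" --pt "0 0 2 0 0 0 0"

```text
time_s: 23.9
position: [0.557, -0.3141, 0.1612]
ee_rot: [-180.0, 0.0, 3.5]
wrist_force: [0.1, 1.5, 2.0]
gripper_width: 0.242
```

Emit:
carry_out --pt "0 0 2 0 0 0 0" --pt "0 0 2 0 0 0 0" --pt "0 0 2 0 0 0 0" --pt "0 0 2 0 0 0 0" --pt "0 0 2 0 0 0 0" --pt "0 0 2 0 0 0 0" --pt "0 0 2 0 0 0 0" --pt "0 0 2 0 0 0 0" --pt "0 0 2 0 0 0 0" --pt "0 0 2 0 0 0 0"

```text
time_s: 24.9
position: [0.5583, -0.334, 0.1612]
ee_rot: [-180.0, 0.0, 3.5]
wrist_force: [-0.3, 1.9, 3.0]
gripper_width: 0.242
```

```bash
python3 -c "
from z import *
fs=bz('i7.png',(130,180,50,50),12)
print(ctrl.get_obs()['position'],ctrl.get_obs()['wrist_force'],ctrl.get_obs()['ft_torque'])"
```

```text
[ 0.55826775 -0.33442126  0.16120331] [-0.33210224  1.50571105  2.27321217] [ 0.2511188  -0.00630977  0.02062575]
```

View pics/i7.png

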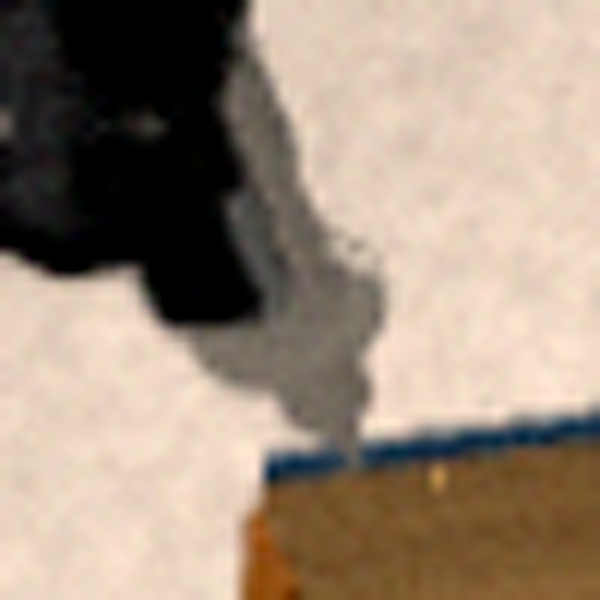

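Emit:
carry_out --pt "0 0 2 0 0 0 0" --pt "0 0 2 0 0 0 0" --pt "0 0 2 0 0 0 0" --pt "0 0 2 0 0 0 0" --pt "0 0 2 0 0 0 0" --pt "0 0 2 0 0 0 0" --pt "0 0 2 0 0 0 0"

```text
time_s: 25.65
position: [0.5591, -0.348, 0.1612]
ee_rot: [-180.0, 0.0, 3.5]
wrist_force: [0.5, 2.4, 2.2]
gripper_width: 0.239
```

```bash
python3 -c "
from z import *
fs=bz('i8.png',(130,190,50,40),12)
print(ctrl.get_obs()['position'],ctrl.get_obs()['wrist_force'],ctrl.get_obs()['ft_torque'])"
```

```text
[ 0.55912145 -0.34836457  0.16121209] [-0.15579392  0.71278969  2.65166181] [0.2572369  0.05609671 0.07910757]
```

View pics/i8.png

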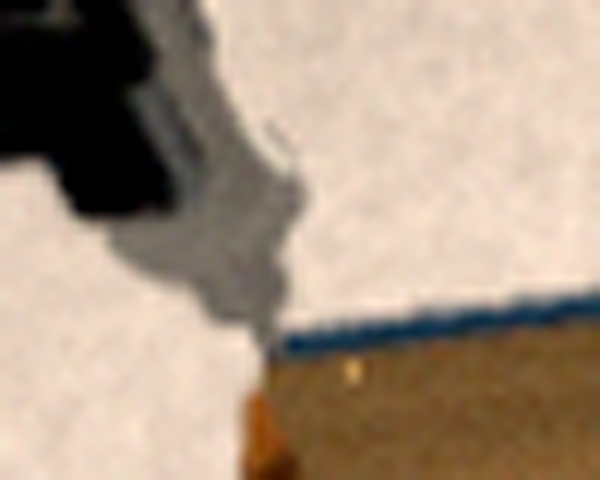

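Emit:
carry_out --pt "0 0 1 0 0 0 0" --pt "0 0 0 0 0 0 0" --pt "0 0 0 -5 0 0 0" --pt "0 0 0 -10 0 0 0" --pt "0 0 0 -10 0 0 0" --pt "0 0 0 -10 0 0 0" --pt "0 0 0 0 0 0 0" --pt "0 0 0 0 0 0 0"

```text
time_s: 26.5
position: [0.5593, -0.349, 0.1968]
ee_rot: [180.0, -0.0, 3.5]
wrist_force: [0.9, 0.3, -0.4]
gripper_width: 0.237
```

```bash
python3 -c "
from z import *
fs=bz('j1.png',(110,150,100,100),7)
plan(.678,-.012,.196,3.5)
o=ctrl.get_obs()['position'];print((proj(fs,[o,o+[0,0,-.066],o+[0,0,-.0185],o+[0,0,.055]])-[110,150])*7)"
```

```text
pos [ 0.5591 -0.3487  0.1961] rot [-1.80e+02  1.00e-02  3.51e+00] F [-0.1  0.6 -0.7] w 0.241 t 26.6
turn [-0.    0.01  0.01] shift before turn [ 1.393e+02 -3.288e+02  1.000e-01] shift after turn [ 1.393e+02 -3.288e+02  1.000e-01]
[[182.69664532 286.78799666]
 [248.0610798  422.80181702]
 [201.77056229 326.44897627]
 [122.13725472 161.0226983 ]]
```

View pics/j1.png

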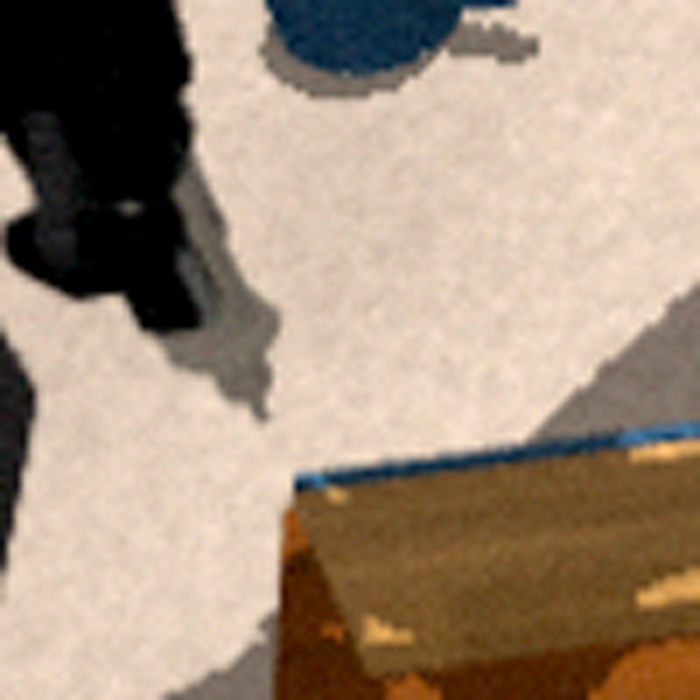

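Emit:
carry_out --pt "0 7 -16 0 0 0 0" --pt "0 12 -28 0 0 0 0" --pt "0 14 -34 0 0 0 0" --pt "0 14 -34 0 0 0 0" --pt "0 14 -34 0 0 0 0" --pt "0 14 -34 0 0 0 0" --pt "0 14 -34 0 0 0 0" --pt "0 14 -34 0 0 0 0" --pt "0 14 -32 0 0 0 0" --pt "0 12 -26 0 0 0 0" --pt "0 7 -16 0 0 0 0" --pt "0 3 -7 0 0 0 0" --pt "0 0 0 0 0 0 0" --pt "0 0 0 0 0 0 0"

```text
time_s: 27.95
position: [0.6776, -0.0128, 0.196]
ee_rot: [180.0, 0.0, 3.5]
wrist_force: [0.1, 0.2, -1.6]
gripper_width: 0.239
```

```bash
python3 -c "
from z import *
fs=bz('j2.png',(260,190,100,110),6)
plan(.678,-.012,.0715,3.5)"
```

```text
pos [ 0.6776 -0.0131  0.1961] rot [1.7999e+02 2.0000e-02 3.4200e+00] F [-0.2 -0.1 -0.8] w 0.242 t 28.0
turn [ 0.01  0.02 -0.08] shift before turn [  0.5  -1.1 124.6] shift after turn [  0.5  -1.1 124.6]
```

View pics/j2.png

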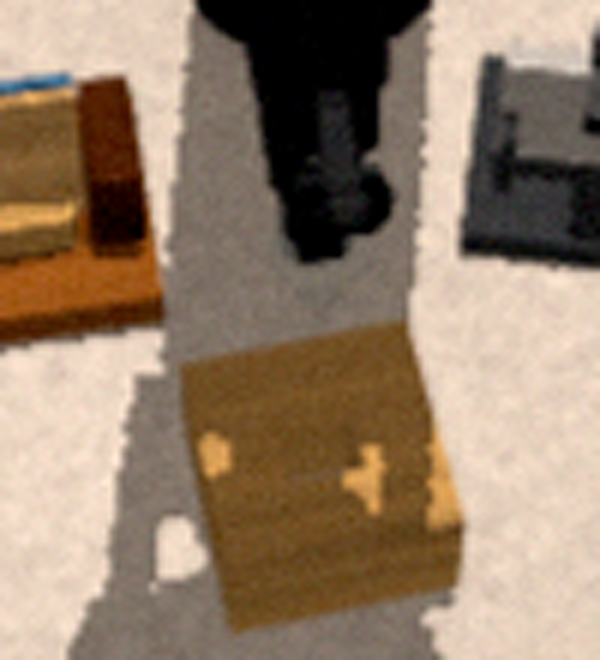

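Emit:
carry_out --pt "0 0 -1 12 0 0 0" --pt "0 0 0 12 0 0 0" --pt "0 0 0 12 0 0 0" --pt "0 0 0 12 0 0 0" --pt "0 0 0 12 0 0 0" --pt "0 0 0 12 0 0 0" --pt "0 0 0 12 0 0 0" --pt "0 0 0 12 0 0 0" --pt "0 0 0 10 0 0 0" --pt "0 0 0 8 0 0 0" --pt "0 0 0 5 0 0 0" --pt "0 0 0 0 0 0 0"

```text
time_s: 29.2
position: [0.6773, -0.0109, 0.0763]
ee_rot: [-180.0, 0.1, 3.5]
wrist_force: [-0.9, 0.6, -0.0]
gripper_width: 0.244
```

Emit:
carry_out --pt "0 0 0 3 0 0 0" --pt "0 0 0 1.5 0 0 0" --pt "0 0 0 0 0 0 0" --pt "0 0 0 0 0 0 0"

```text
time_s: 29.6
position: [0.6779, -0.011, 0.073]
ee_rot: [180.0, -0.0, 3.5]
wrist_force: [0.1, 0.2, -0.8]
gripper_width: 0.245
```

```bash
python3 -c "
from z import *
fs=bz('j3.png',(270,200,80,80),8)
plan(.678,-.012,.0715,3.5)"
```

```text
pos [ 0.6779 -0.011   0.073 ] rot [ 1.7999e+02 -3.0000e-02  3.5000e+00] F [-0.3  0.4 -0.1] w 0.243 t 29.6
turn [ 0.01 -0.03  0.  ] shift before turn [0.  1.  1.5] shift after turn [0.  1.  1.5]
```

View pics/j3.png

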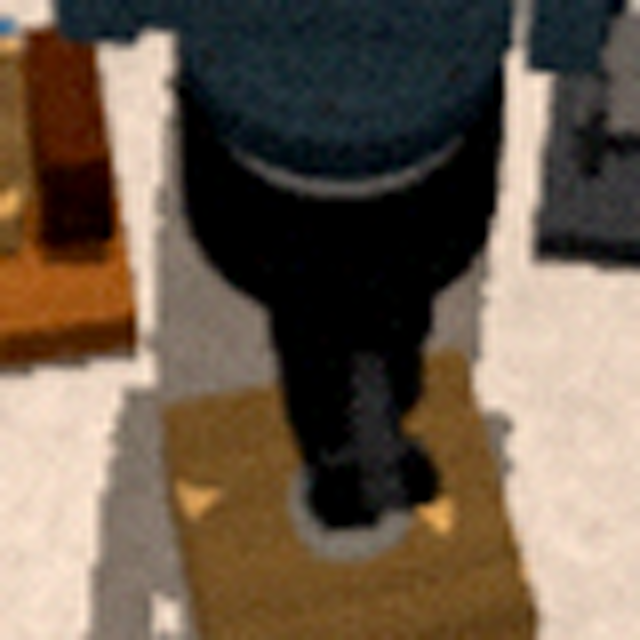

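Emit:
carry_out --pt "0 0 0 1.5 0 0 0" --pt "0 0 0 0 0 0 0" --pt "0.4 0 0 0 0 0 0" --pt "0.7 0 0 0 0 0 0" --pt "0.7 0 0 0 0 0 0" --pt "0.7 0 0 0 0 0 0" --pt "0.7 0 0 -12 0 0 0" --pt "0.7 0 0 -20 0 0 0" --pt "0.7 0 0 -30 0 0 0" --pt "0.7 0 0 -30 0 0 0" --pt "0.7 0 0 -30 0 0 0" --pt "0.7 0 0 0 0 0 0"

```text
time_s: 30.85
position: [0.6809, -0.0114, 0.2005]
ee_rot: [179.8, -0.6, 3.5]
wrist_force: [-0.3, -0.1, 0.1]
gripper_width: 0.697
```

```bash
python3 -c "
from z import *
plan(.555,.19,.19,-13.2)
fs=bz('k1.png',(200,130,280,190),2.8)
ft=bz('k1t.png',(170,80,330,200),2.4,'top')
"
```

```text
pos [ 0.6809 -0.0114  0.2005] rot [179.84  -0.63   3.51] F [-0.3 -0.1  0.1] w 0.697 t 30.9
turn [ 0.06 -0.65 16.71] shift before turn [-113.5 -208.8    8.7] shift after turn [-168.6 -167.3   10.5]
```

View pics/k1.png

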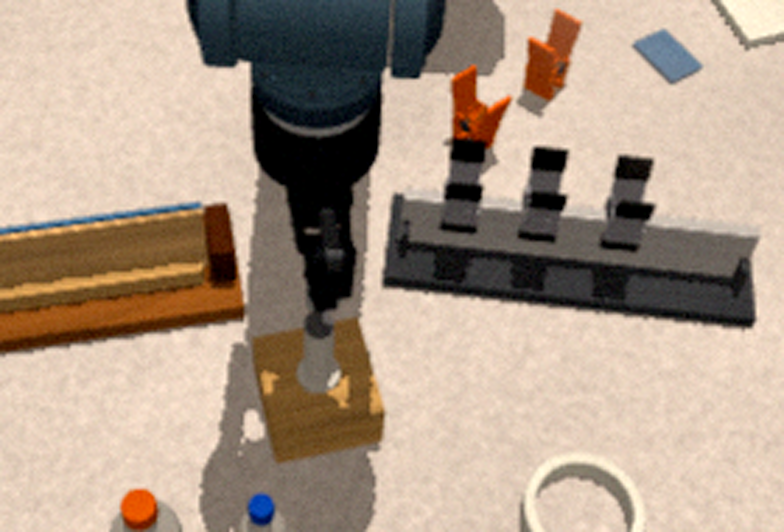

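```bash
python3 -c "
from h import *
ft=ctrl.grab_frame('top'); fs=ctrl.grab_frame('scene')
A=[d['position'] for d in ctrl.landmark_of(ft,'clip0')];B=[d['position'] for d in ctrl.landmark_of(fs,'clip0')]
for a in A:
  for b in B:
    P,e=tri(ft,a,fs,b)
    if e<.008 and .04<P[2]<.12: print('clip',np.round(a,1),np.round(b,1),np.round(P,4),round(e,4),np.round(atz(ft,a,.081),4),np.round(atz(fs,b,.081),4))
save(ft,'rk_t.png',(180,135,135,80),5.8);save(fs,'rk_s.png',(330,170,140,80),5.5)
"
```

```text
clip [247.2 175.1] [394.1 201.2] [0.5532 0.192  0.0801] 0.001 [0.553  0.1913 0.081 ] [0.5538 0.1923 0.081 ]
clip [223.4 165.6] [422.2 202.3] [0.5751 0.2455 0.0971] 0.0078 [0.5762 0.2457 0.081 ] [0.5636 0.2558 0.081 ]
clip [277.1 179.8] [364.1 199.6] [0.5408 0.1241 0.0791] 0.0018 [0.5405 0.1229 0.081 ] [0.5423 0.1245 0.081 ]
clip [263.5 229.8] [367.9 171.4] [0.425  0.1609 0.0401] 0.0039 [0.427  0.1562 0.081 ] [0.4591 0.1486 0.081 ]
```

View pics/rk_t.png

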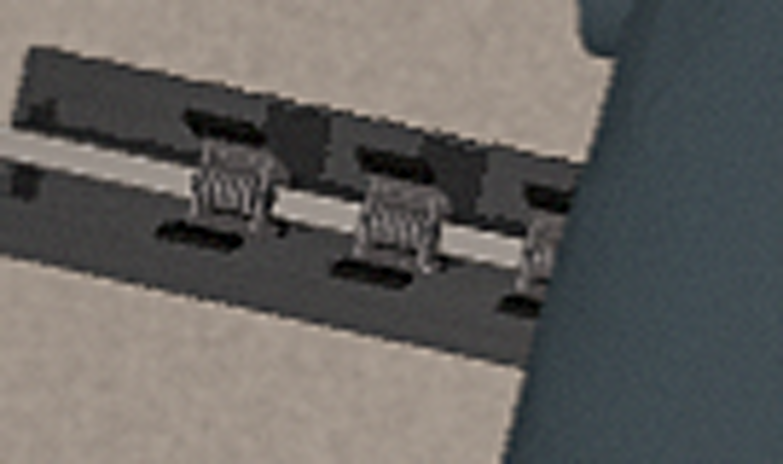

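Emit:
carry_out --pt "0.75 0 0 0 0 0 8.35" --pt "0.75 0 0 0 0 0 8.35" --pt "0.75 -10 -10 0 0 0 0" --pt "0.75 -32 -18 0 0 0 0" --pt "0.75 -40 -24 0 0 0 0" --pt "0.75 -40 -24 0 0 0 0" --pt "0.75 -30 -16 5 0 0 0" --pt "0.75 -12 -5 5 0 0 0" --pt "0.75 0 0 0 0 0 0" --pt "0.75 0 0 0 0 0 0"

```text
time_s: 32.15
position: [0.5407, 0.1206, 0.1832]
ee_rot: [180.0, -0.0, -13.1]
wrist_force: [0.2, -0.9, -0.1]
gripper_width: 0.754
```

```bash
python3 -c "
from z import *
plan(.543,.120,.145,-13.2)
fs=bz('l1.png',(310,110,140,130),5)
"
```

```text
pos [0.5407 0.1206 0.1832] rot [ 1.7999e+02 -2.0000e-02 -1.3140e+01] F [ 0.2 -0.9 -0.1] w 0.754 t 32.1
turn [ 0.01 -0.02  0.06] shift before turn [ 2.3  0.  38.2] shift after turn [ 2.3  0.  38.2]
```

View pics/l1.png

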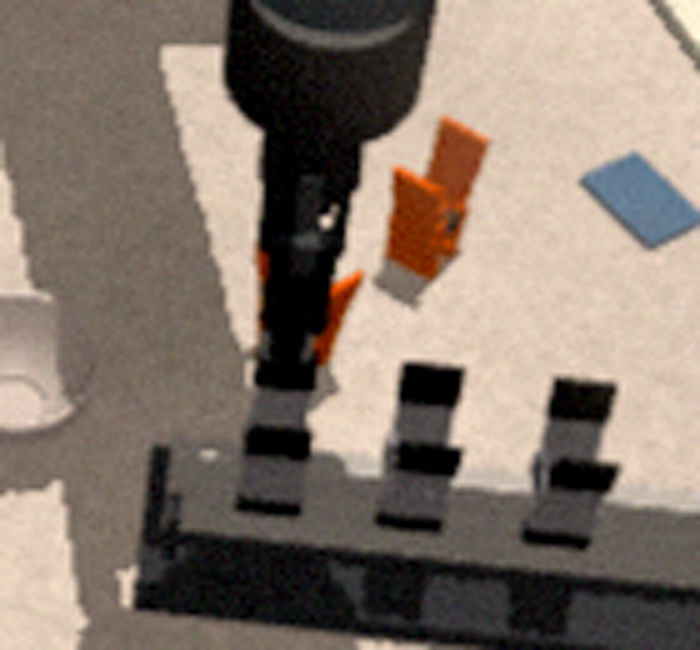

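Emit:
carry_out --pt "0.75 2 0 10 0 0 0" --pt "0.75 0 0 15 0 0 0" --pt "0.75 0 0 12 0 0 0" --pt "0.75 0 0 8 0 0 0" --pt "0.75 0 0 0 0 0 0" --pt "0.75 0 0 0 0 0 0"

```text
time_s: 32.8
position: [0.5422, 0.1204, 0.1379]
ee_rot: [180.0, 0.0, -13.2]
wrist_force: [0.7, -0.0, 0.6]
gripper_width: 0.75
```

```bash
python3 -c "
from z import *
plan(.543,.120,.094,-13.2)
fs=bz('l2.png',(340,150,70,70),9)
ft=bz('l2t.png',(220,140,80,70),8,'top')
"
```

```text
pos [0.5422 0.1204 0.1379] rot [ 1.7999e+02  2.0000e-02 -1.3200e+01] F [ 0.7 -0.   0.6] w 0.75 t 32.8
turn [ 0.01  0.02 -0.  ] shift before turn [ 0.9  0.2 43.9] shift after turn [ 0.9  0.2 43.9]
```

View pics/l2.png

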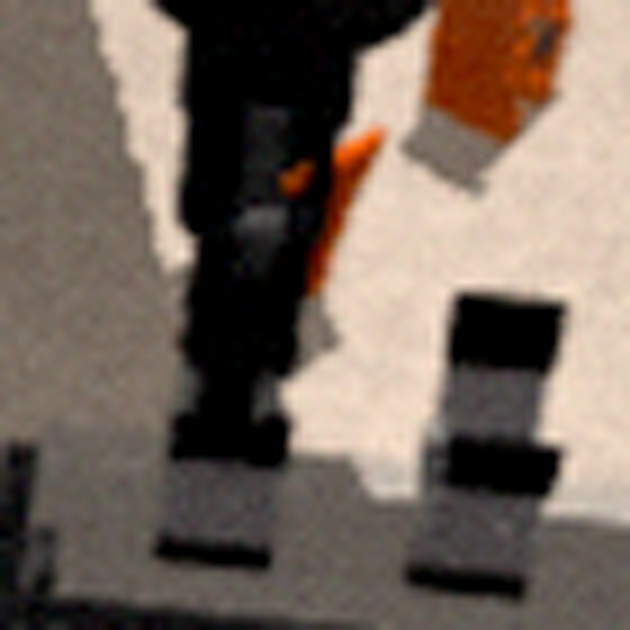

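View pics/l2t.png

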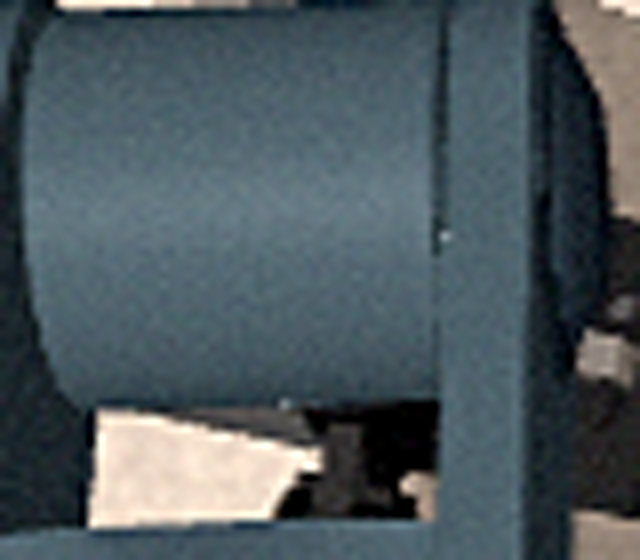

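Emit:
carry_out --pt "0.85 1 1 0 0 0 0" --pt "0.85 0 0 3 0 0 0" --pt "0.85 0 0 5 0 0 0" --pt "0.85 0 0 5 0 0 0" --pt "0.85 0 0 5 0 0 0" --pt "0.85 0 0 0 0 0 0"

```text
time_s: 33.5
position: [0.5422, 0.1193, 0.1189]
ee_rot: [180.0, 0.1, -13.2]
wrist_force: [0.4, -0.1, -0.7]
gripper_width: 0.848
```

```bash
python3 -c "
from z import *
plan(.543,.120,.094,-13.2)
fs=bz('l3.png',(340,150,70,70),9)
"
```

```text
pos [0.5422 0.1193 0.1189] rot [ 1.7997e+02  1.2000e-01 -1.3200e+01] F [ 0.4 -0.1 -0.7] w 0.848 t 33.5
turn [0.03 0.12 0.  ] shift before turn [ 0.7 -0.9 24.9] shift after turn [ 0.7 -0.9 24.9]
```

View pics/l3.png

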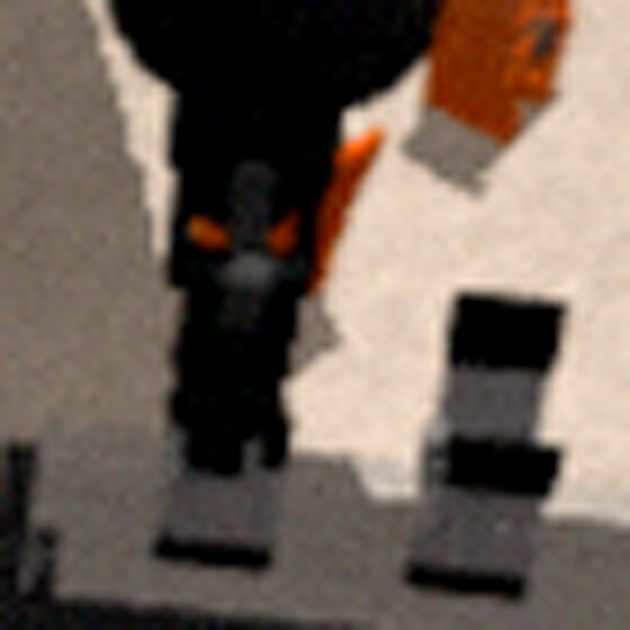

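Emit:
carry_out --pt "0.85 1 0 5 0 0 0" --pt "0.85 0 0 7 0 0 0" --pt "0.85 0 0 7 0 0 0" --pt "0.85 0 0 5 0 0 0" --pt "0.85 0 0 0 0 0 0" --pt "0.55 0 0 0 0 0 0" --pt "0.55 0 0 0 0 0 0" --pt "0.55 0 0 0 0 0 0" --pt "0.48 0 0 0 0 0 0" --pt "0.48 0 0 0 0 0 0"

```text
time_s: 34.55
position: [0.5457, 0.1189, 0.0986]
ee_rot: [-180.0, -0.2, -13.2]
wrist_force: [-2.2, -1.5, 8.3]
gripper_width: 0.477
```

```bash
python3 -c "
from z import *
plan(.543,.120,.094,-13.2)
fs=bz('l4.png',(340,150,70,70),9)
"; python3 fz.py
```

```text
pos [0.5457 0.1189 0.0986] rot [-179.96   -0.23  -13.19] F [-2.2 -1.5  8.3] w 0.477 t 34.5
turn [-0.04 -0.23  0.01] shift before turn [-2.9 -0.4  4.5] shift after turn [-2.9 -0.4  4.6]
[-1.7038e+00 -6.1380e-01  8.6707e+00 -6.8800e-02  3.2720e-01  5.8000e-03
  5.4570e-01  1.1890e-01  9.8600e-02]
```

View pics/l4.png

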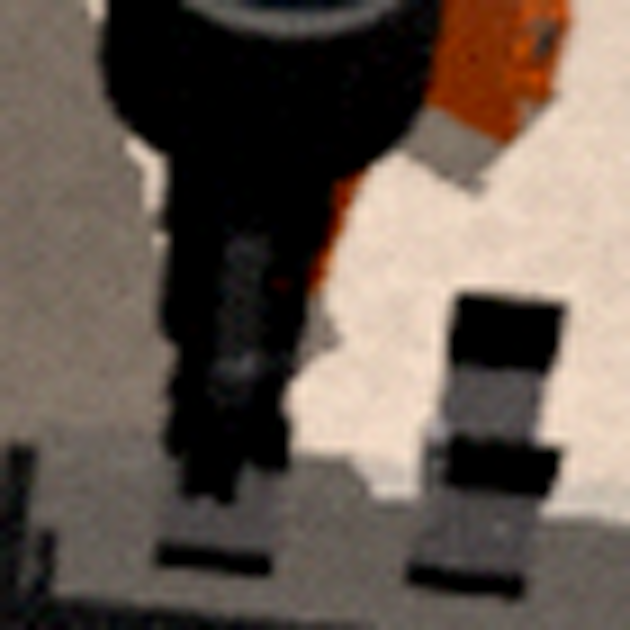

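Emit:
carry_out --pt "0.4 0 0 0 0 0 0" --pt "0.3 0 0 0 0 0 0" --pt "0 0 0 0 0 0 0" --pt "0 0 0 0 0 0 0" --pt "0 0 0 0 0 0 0" --pt "0 0 0 0 0 0 0"

```text
time_s: 35.5
position: [0.5452, 0.1191, 0.1012]
ee_rot: [180.0, -0.1, -13.2]
wrist_force: [-13.2, -0.9, 27.9]
gripper_width: 0.394
```

```bash
python3 -c "
from z import *
plan(.543,.120,.094,-13.2)
fs=bz('l5.png',(340,150,70,70),9)
"; python3 fz.py
```

```text
pos [0.5452 0.1191 0.1012] rot [ 1.7999e+02 -6.0000e-02 -1.3160e+01] F [-13.2  -0.9  27.9] w 0.394 t 35.5
turn [ 0.01 -0.06  0.04] shift before turn [-2.4 -0.3  7.2] shift after turn [-2.4 -0.3  7.2]
[-12.4428  -1.7644  27.9579  -0.0761   2.5525   0.0421   0.5452   0.1191
   0.1012]
```

View pics/l5.png

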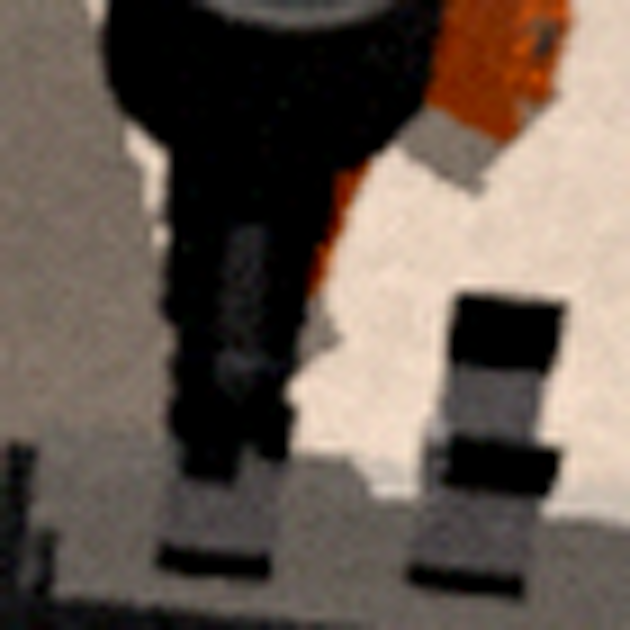

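Emit:
carry_out --pt "0 0 0 -3 0 0 0" --pt "0 0 0 -3 0 0 0" --pt "0 0 0 -1 0 0 0" --pt "0 0 0 0 0 0 0" --pt "0 0 0 0 0 0 0"

```text
time_s: 36.35
position: [0.5436, 0.119, 0.1026]
ee_rot: [180.0, 0.0, -13.2]
wrist_force: [-0.1, 0.0, -0.4]
gripper_width: 0.385
```

```bash
python3 fz.py
```

```text
[ 0.097  -0.2041 -0.7739  0.0182  0.0199  0.0199  0.5437  0.119   0.1028]
```

Emit:
carry_out --pt "0 0 0 -8 0 0 0" --pt "0 0 0 -12 0 0 0" --pt "0 0 0 -15 0 0 0" --pt "0 0 0 -20 0 0 0" --pt "0 0 0 -20 0 0 0" --pt "0 0 0 -20 0 0 0" --pt "0 0 0 0 0 0 0" --pt "0 0 0 0 0 0 0"

```text
time_s: 37.45
position: [0.5442, 0.1191, 0.1991]
ee_rot: [-180.0, -0.1, -13.2]
wrist_force: [-0.7, 0.3, -0.8]
gripper_width: 0.384
```

```bash
python3 -c "
from z import *
plan(.55,-.05,.2,3.5)
fs=bz('l6.png',(300,90,140,140),5)
"
```

```text
pos [0.5442 0.1191 0.1991] rot [-1.7998e+02 -1.0000e-01 -1.3200e+01] F [-0.7  0.3 -0.8] w 0.384 t 37.5
turn [-1.00e-02 -1.00e-01 -1.67e+01] shift before turn [ 44.2 163.3  -0.9] shift after turn [ -4.5 169.1  -0.9]
```

View pics/l6.png

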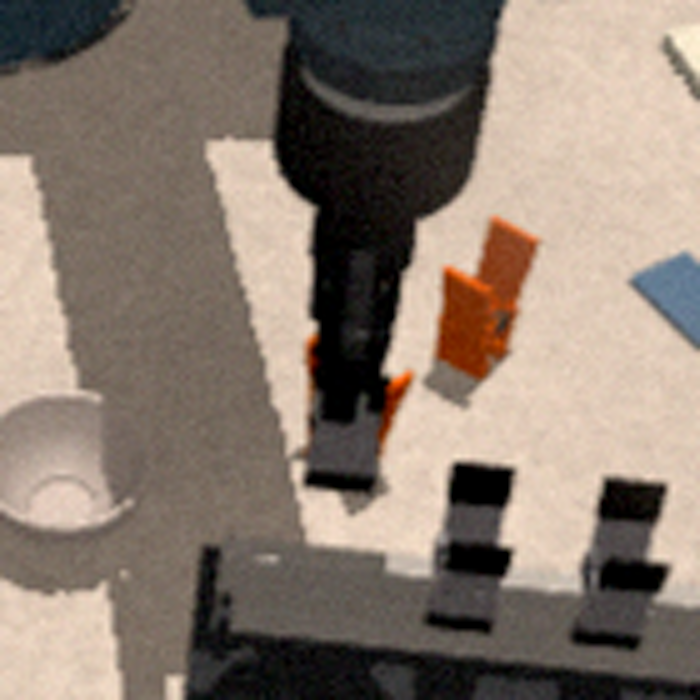

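Emit:
carry_out --pt "0 0 0 0 0 0 -5.5" --pt "0 0 0 0 0 0 -5.7" --pt "0 0 0 0 0 0 -5.5" --pt "0 -1 15 0 0 0 0" --pt "0 -1 30 0 0 0 0" --pt "0 -1 42 0 0 0 0" --pt "0 -2 45 0 0 0 0" --pt "0 -2 45 0 0 0 0" --pt "0 -2 45 0 0 0 0" --pt "0 -1 45 0 0 0 0" --pt "0 -1 45 0 0 0 0" --pt "0 -1 42 0 0 0 0" --pt "0 -1 32 0 0 0 0" --pt "0 0 18 0 0 0 0" --pt "0 0 10 0 0 0 0" --pt "0 0 4 0 0 0 0" --pt "0 0 0 0 0 0 0" --pt "0 0 0 0 0 0 0"

```text
time_s: 39.3
position: [0.5566, -0.2977, 0.1981]
ee_rot: [-180.0, 0.0, 3.6]
wrist_force: [-0.5, 0.8, 0.1]
gripper_width: 0.383
```

```bash
python3 -c "
from z import *
plan(.5563,-.2995,.17,3.5)
fs=bz('m1.png',(130,110,170,150),4.5)
ft=bz('m1t.png',(340,130,170,90),4.5,'top')
"
```

```text
pos [ 0.5566 -0.2977  0.1981] rot [-1.7997e+02  1.0000e-02  3.5700e+00] F [-0.5  0.8  0.1] w 0.383 t 39.3
turn [-0.03  0.01  0.07] shift before turn [-0.4  1.8 28.1] shift after turn [-0.4  1.8 28.1]
```

View pics/m1.png

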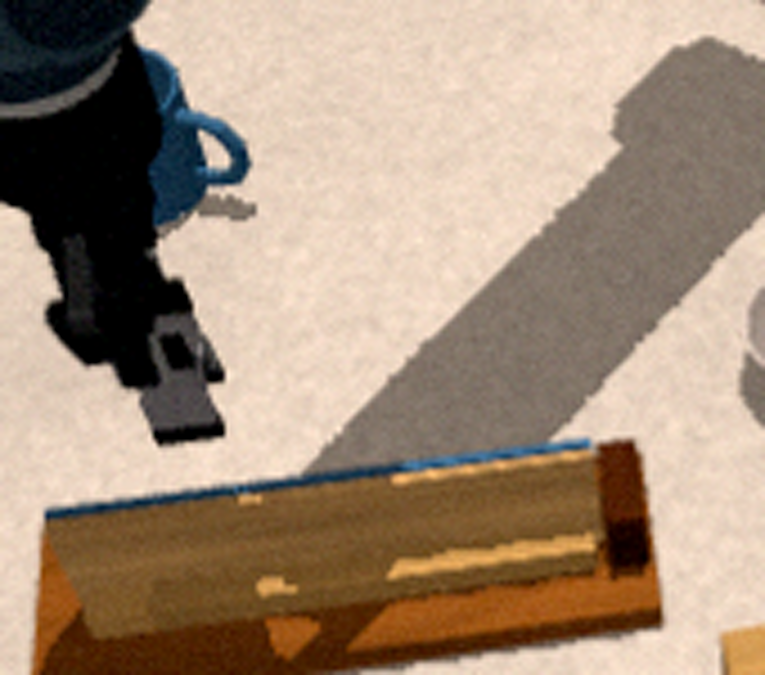

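View pics/m1t.png

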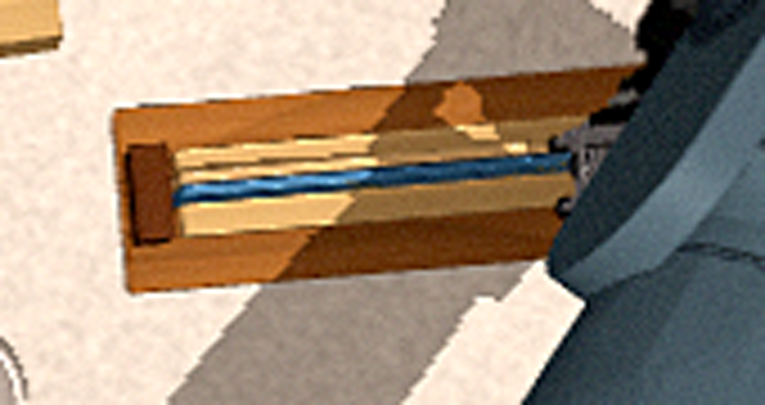

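```bash
python3 -c "
from z import *
fs=bz('n1.png',(135,205,140,35),5.7)
ft=bz('n1t.png',(360,145,120,60),6.5,'top')
print(fs['shot'])
"
```

```text
79
```

View pics/n1.png

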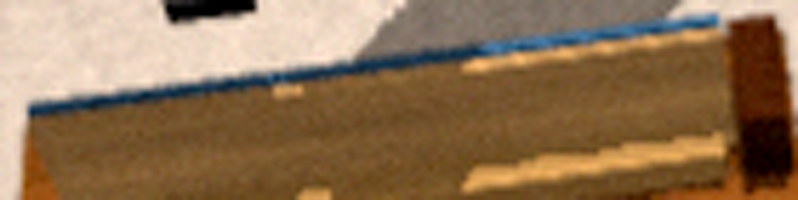

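View pics/n1t.png

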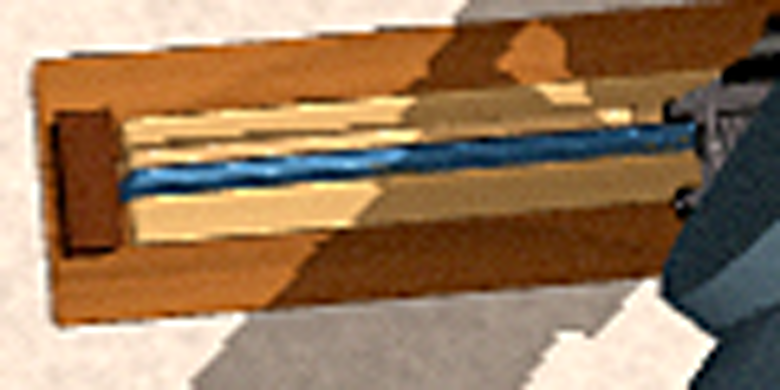

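```bash
python3 -c "
from z import *
np.set_printoptions(precision=4,suppress=True)
fs=ctrl.grab_frame('scene');ft=ctrl.grab_frame('top')
o=[atz(fs,p,.095) for p in ((152,218),(272,202.6))];n=[atz(fs,p,.095) for p in ((140.3,223.2),(261,207.6))]
print(o,n,'d',n[0]-o[0],n[1]-o[1])
f=lambda a,b:np.degrees(np.arctan2(-(b-a)[0],(b-a)[1]))
print('yaw',f(*o),f(*n))
ot=[atz(ft,p,.015) for p in ((355.4,159.2),(358.6,200.4))];nt=[atz(ft,p,.015) for p in ((365.4,154.5),(368.9,195))]
print('top d',nt[0]-ot[0],nt[1]-ot[1])
e=[atz(ft,p,.015) for p in ((365.4,154.5),(360+705/6.5,145+5/6.5))]; print('top back edge yaw',f(e[1],e[0]))
e=[atz(ft,p,.015) for p in ((355.4,159.2),(345+693/5,140+42/5))]; print('old',f(e[1],e[0]))
e=[atz(ft,p,.015) for p in ((360+58/6.5,145+325/6.5),(360+660/6.5,145+276/6.5))]; print('new front yaw',f(e[1],e[0]))
e=[atz(ft,p,.015) for p in ((358.6,200.4),(345+714/5,140+246/5))]; print('old front yaw',f(e[1],e[0]))
"
```

```text
[array([ 0.5545, -0.345 ,  0.095 ]), array([ 0.5396, -0.0855,  0.095 ])] [array([ 0.5656, -0.3682,  0.095 ]), array([ 0.551 , -0.1104,  0.095 ])] d [ 0.0112 -0.0232  0.    ] [ 0.0113 -0.0249  0.    ]
yaw 3.266739064536937 3.257257739887666
top d [ 0.0108 -0.0246  0.    ] [ 0.0125 -0.0253  0.    ]
top back edge yaw 3.2686530713839885
old 3.260757841344727
new front yaw 3.2971466561431546
old front yaw 3.624633009135714
```

Emit:
carry_out --pt "0 3 9 0 0 0 0" --pt "0 3 9 5 0 0 0" --pt "0 3 9 8 0 0 0" --pt "0 0 0 10 0 0 0" --pt "0 0 0 8 0 0 0" --pt "0 0 0 6 0 0 0" --pt "0 0 0 0 0 0 0" --pt "0 0 0 0 0 0 0"

```text
time_s: 40.4
position: [0.5671, -0.3251, 0.1611]
ee_rot: [-180.0, 0.0, 3.5]
wrist_force: [-0.3, 0.3, 0.3]
gripper_width: 0.38
```

```bash
python3 -c "
from z import *
plan(.5676,-.324,.16,3.5)
fs=bz('n2.png',(120,160,80,80),8)
ft=bz('n2t.png',(400,130,110,80),7,'top')
"
```

```text
pos [ 0.5671 -0.3251  0.1611] rot [-179.99    0.      3.52] F [-0.3  0.3  0.3] w 0.38 t 40.4
turn [-0.01  0.    0.02] shift before turn [ 0.6 -1.1  1.1] shift after turn [ 0.6 -1.1  1.1]
```

View pics/n2.png

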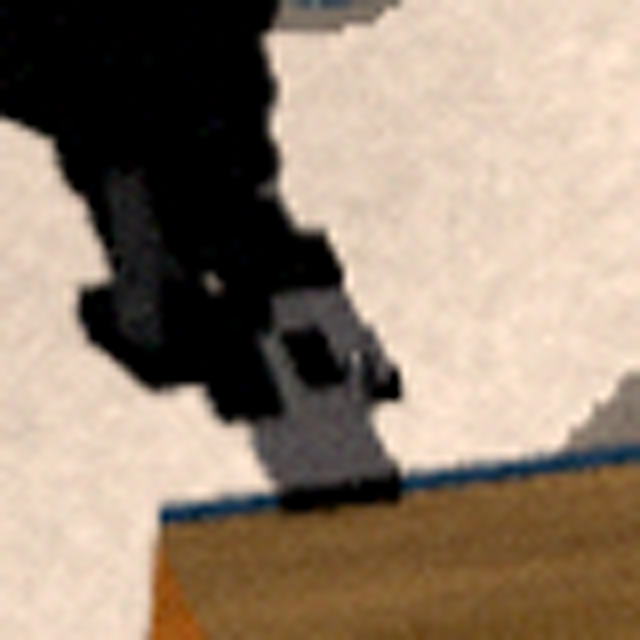

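View pics/n2t.png

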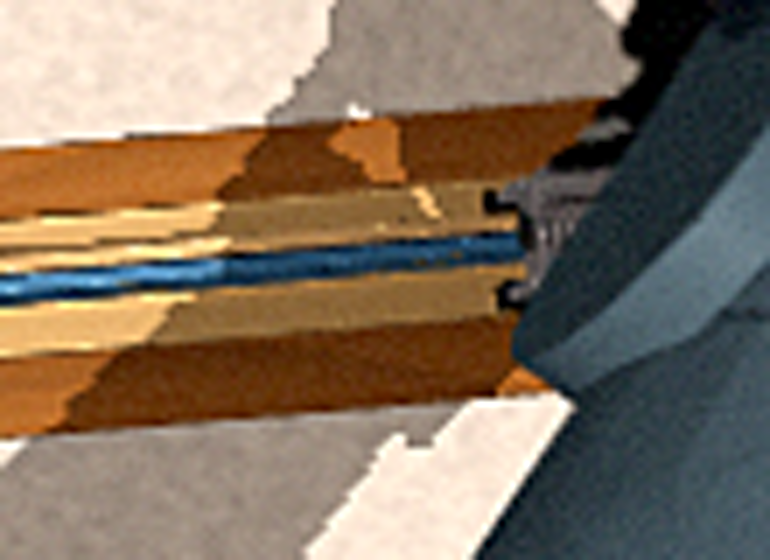

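```bash
python3 -c "
from z import *
ft=bz('n3t.png',(450,145,40,40),16,'top',2.2,8)
"
```

```text
(no output)
```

View pics/n3t.png

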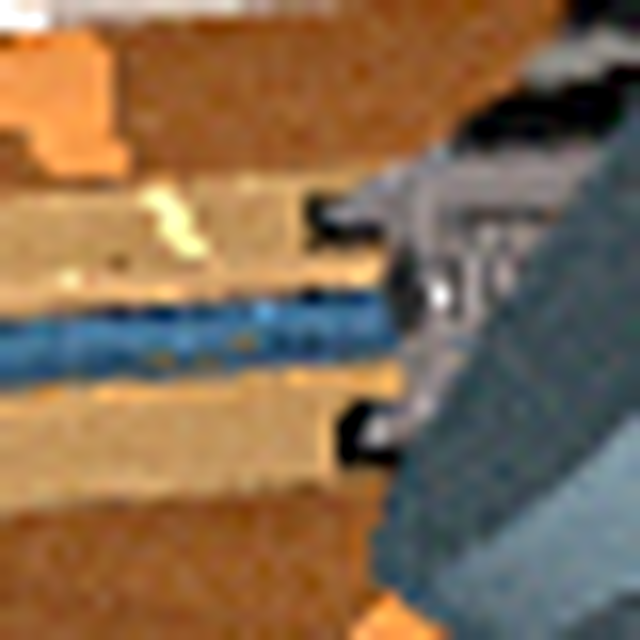

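Emit:
carry_out --pt "0 1.5 0 0 0 0 0" --pt "0 2 0 0 0 0 0" --pt "0 0 0 0 0 0 0" --pt "0 0 0 0 0 0 0"

```text
time_s: 40.95
position: [0.5707, -0.3251, 0.1612]
ee_rot: [180.0, -0.0, 3.5]
wrist_force: [0.4, 0.1, -1.1]
gripper_width: 0.384
```

```bash
python3 -c "
from z import *
ft=bz('n4t.png',(450,145,40,40),16,'top',2.2,8)
fs=bz('n4.png',(130,190,50,50),12)
o=ctrl.get_obs()['position'];print(o)
c=np.array([np.sin(0)+1,0,0])
import math
ex=np.array([math.cos(.061),math.sin(.061),0]);ey=np.array([-ex[1],ex[0],0])
P=[o+[0,0,-.0565]+ex*a+ey*b for a in(-.011,.011) for b in(-.015,.015)]
print((proj(ft,P)-[450,145])*16);print((proj(fs,P)-[130,190])*12)
"
```

```text
[ 0.57059203 -0.32513719  0.16118221]
[[569.24951578 314.41573914]
 [347.8039617  333.71192117]
 [553.7574107  155.44013538]
 [332.51033108 174.97921593]]
[[270.20680925 330.81008462]
 [443.61802589 308.02430028]
 [264.6995991  432.31366731]
 [440.51104072 408.77985602]]
```

View pics/n4t.png

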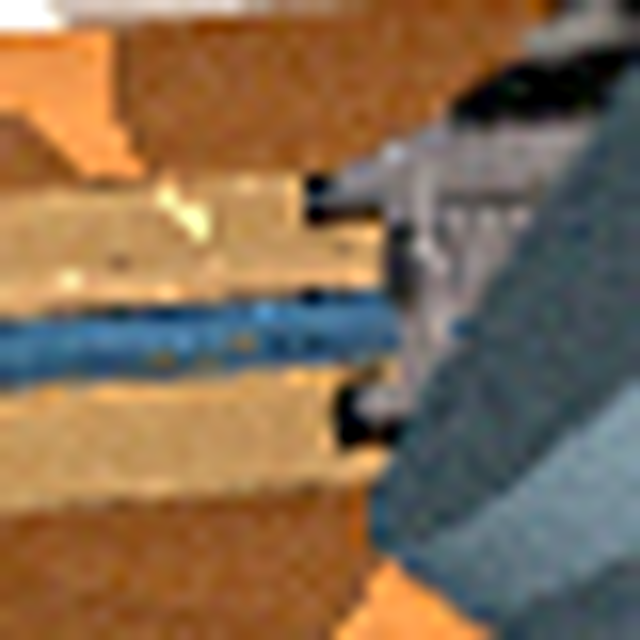

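View pics/n4.png

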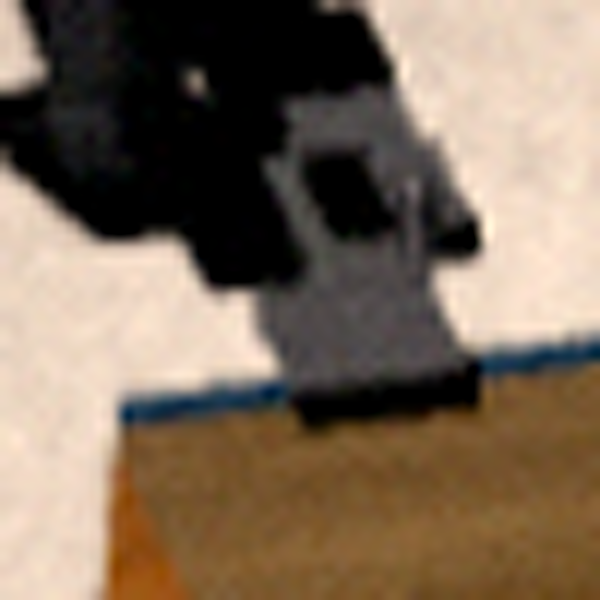

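Emit:
carry_out --pt "0 0 0 4 0 0 0" --pt "0 0 0 6 0 0 0" --pt "0 0 0 6 0 0 0" --pt "0 0 0 0 0 0 0"

```text
time_s: 41.45
position: [0.5698, -0.3245, 0.1434]
ee_rot: [-179.9, 0.1, 3.5]
wrist_force: [-0.3, 0.4, -0.4]
gripper_width: 0.385
```

Emit:
carry_out --pt "0 0 0 6 0 0 0" --pt "0 0 0 6 0 0 0" --pt "0 0 0 4 0 0 0" --pt "0 0 0 0 0 0 0" --pt "0 0 0 0 0 0 0"

```text
time_s: 41.95
position: [0.5706, -0.3251, 0.1291]
ee_rot: [-180.0, 0.0, 3.5]
wrist_force: [1.0, -0.0, 0.9]
gripper_width: 0.386
```

```bash
python3 fz.py; python3 -c "
from z import *
ft=bz('n5t.png',(450,145,40,40),16,'top',2.2,8)
fs=bz('n5.png',(130,190,50,50),12)"
```

```text
[ 0.4344  0.1308 -0.5152 -0.0068  0.0125 -0.0044  0.5707 -0.3253  0.1295]
```

View pics/n5.png

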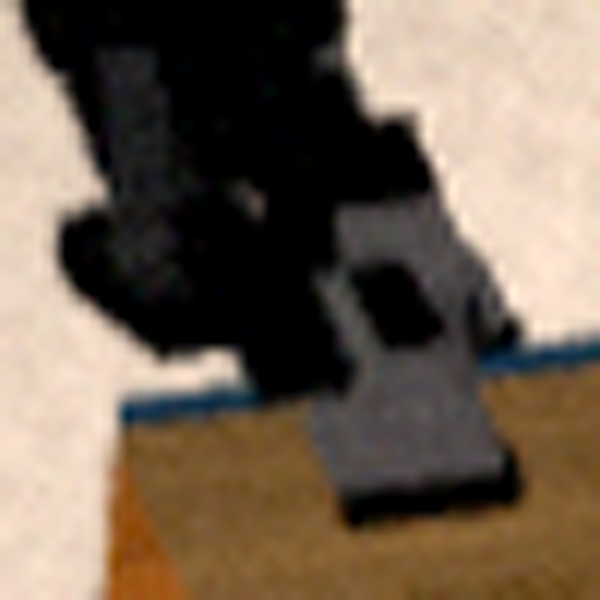

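View pics/n5t.png

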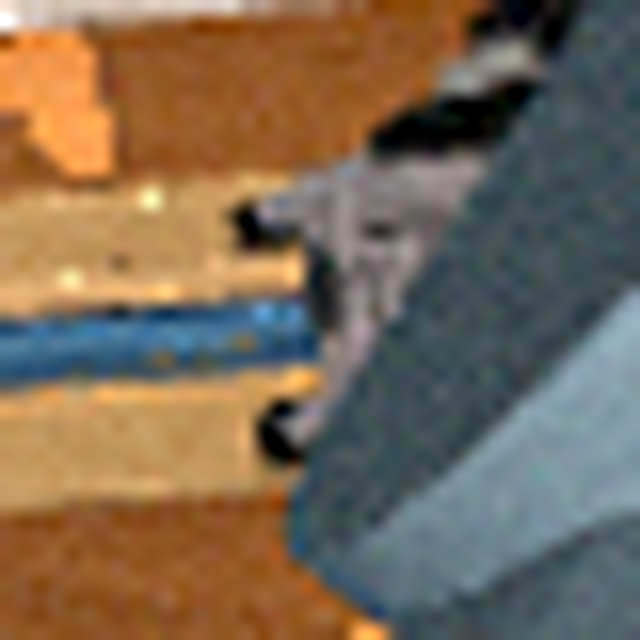

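Emit:
carry_out --pt "0 0 0 2 0 0 0" --pt "0 0 0 2 0 0 0" --pt "0 0 0 1 0 0 0" --pt "0 0 0 1 0 0 0" --pt "0 0 0 0 0 0 0"

```text
time_s: 42.85
position: [0.5705, -0.3251, 0.1229]
ee_rot: [-180.0, 0.0, 3.5]
wrist_force: [0.1, -0.2, -1.1]
gripper_width: 0.385
```

Emit:
carry_out --pt "0 0 0 1 0 0 0" --pt "0 0 0 1 0 0 0" --pt "0 0 0 0 0 0 0" --pt "0 0 0 0 0 0 0"

```text
time_s: 43.25
position: [0.5707, -0.3253, 0.1218]
ee_rot: [180.0, -0.0, 3.5]
wrist_force: [-1.4, 0.4, 3.9]
gripper_width: 0.382
```

Emit:
carry_out --pt "0 0 0 1 0 0 0" --pt "0 0 0 1 0 0 0" --pt "0 0 0 0 0 0 0" --pt "0 0 0 0 0 0 0"

```text
time_s: 43.65
position: [0.5709, -0.3256, 0.1216]
ee_rot: [179.9, -0.0, 3.5]
wrist_force: [-4.0, 2.1, 11.4]
gripper_width: 0.385
```

Emit:
carry_out --pt "0 0 0 1 0 0 0" --pt "0 0 0 1 0 0 0" --pt "0.45 0 0 1 0 0 0" --pt "0.5 0 0 1 0 0 0" --pt "0.55 0 0 0 0 0 0" --pt "0.55 0 0 0 0 0 0"

```text
time_s: 44.25
position: [0.5718, -0.326, 0.1164]
ee_rot: [179.9, -0.2, 3.5]
wrist_force: [3.5, -0.9, 4.9]
gripper_width: 0.548
```

```bash
python3 fz.py; python3 -c "
from z import *
fs=bz('n6.png',(130,190,50,50),12)"
```

```text
[ 2.5275 -1.0451  5.3487 -0.1585 -0.6135 -0.0057  0.5718 -0.326   0.1164]
```

View pics/n6.png

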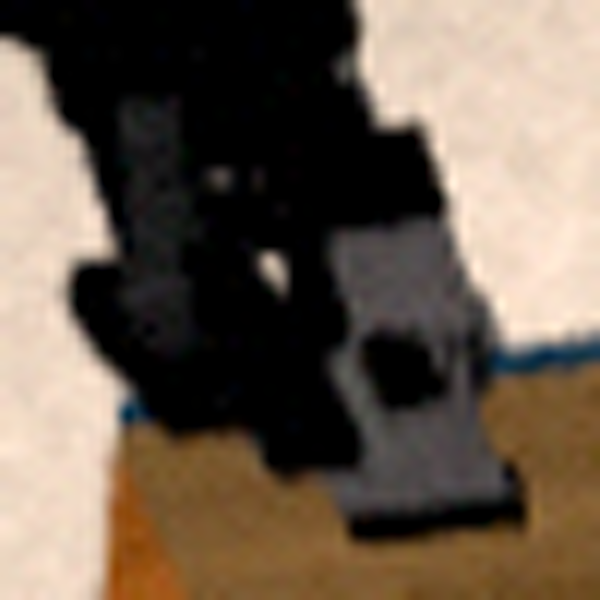

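Emit:
carry_out --pt "0.85 0 0 0 0 0 0" --pt "0.85 0 0 0 0 0 0" --pt "0.85 0 0 -3 0 0 0" --pt "0.85 0 0 -8 0 0 0" --pt "0.85 0 0 -15 0 0 0" --pt "0.85 0 0 -25 0 0 0" --pt "0.85 0 0 -30 0 0 0" --pt "0.85 0 0 0 0 0 0"

```text
time_s: 45.4
position: [0.5731, -0.3272, 0.2034]
ee_rot: [179.6, -0.5, 3.5]
wrist_force: [-0.6, -1.0, 1.0]
gripper_width: 0.851
```

```bash
python3 -c "
from z import *
plan(.558,.188,.2,-13.2)
fs=bz('n7.png',(130,170,70,70),9)
ft=bz('n7t.png',(430,130,80,60),9,'top',2.2,8)
"
```

```text
pos [ 0.5731 -0.3272  0.2034] rot [179.56  -0.47   3.51] F [-0.6 -1.   1. ] w 0.851 t 45.4
turn [ 0.36 -0.53 16.71] shift before turn [ 1.640e+01 -5.151e+02 -4.000e-01] shift after turn [-132.4 -498.1    3.4]
```

View pics/n7.png

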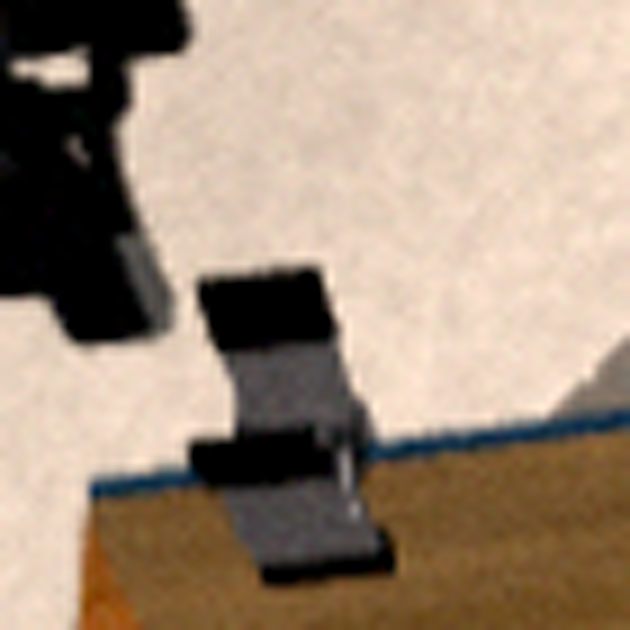

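View pics/n7t.png

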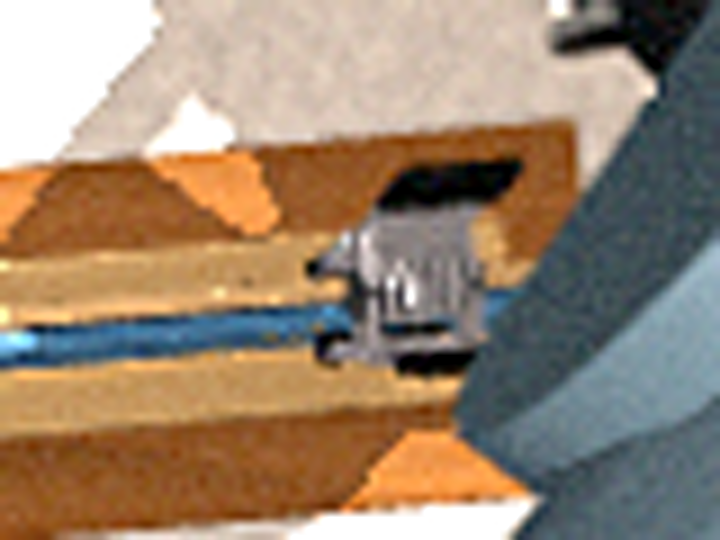

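Emit:
carry_out --pt "0.85 0 0 0 0 0 5.6" --pt "0.85 0 0 0 0 0 5.6" --pt "0.85 0 0 0 0 0 5.5" --pt "0.85 -6 -25 0 0 0 0" --pt "0.85 -11 -40 0 0 0 0" --pt "0.85 -12 -46 0 0 0 0" --pt "0.85 -12 -46 0 0 0 0" --pt "0.85 -12 -46 0 0 0 0" --pt "0.85 -12 -46 0 0 0 0" --pt "0.85 -12 -46 0 0 0 0" --pt "0.85 -12 -46 0 0 0 0" --pt "0.85 -12 -46 0 0 0 0" --pt "0.85 -12 -45 0 0 0 0" --pt "0.85 -10 -35 0 0 0 0" --pt "0.85 -7 -22 0 0 0 0" --pt "0.85 -2 -9 0 0 0 0" --pt "0.85 0 0 0 0 0 0" --pt "0.85 0 0 0 0 0 0"

```text
time_s: 47.3
position: [0.5557, 0.1889, 0.1956]
ee_rot: [180.0, 0.0, -13.2]
wrist_force: [0.3, 0.7, -1.0]
gripper_width: 0.849
```

```bash
python3 -c "
from z import *
plan(.556,.188,.135,-13.2)
fs=bz('o1.png',(330,130,110,110),6)
ft=bz('o1t.png',(200,130,120,90),6,'top',2.2,8)
"
```

```text
pos [0.5557 0.1889 0.1956] rot [ 1.7995e+02  5.0000e-02 -1.3240e+01] F [ 0.3  0.7 -1. ] w 0.849 t 47.3
turn [ 0.05  0.05 -0.04] shift before turn [ 0.6  0.7 60.6] shift after turn [ 0.5  0.8 60.6]
```

View pics/o1.png

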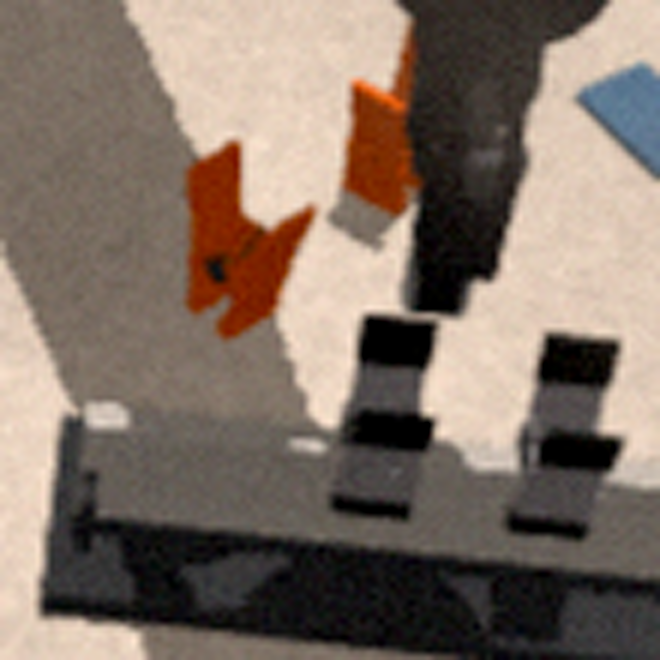

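View pics/o1t.png

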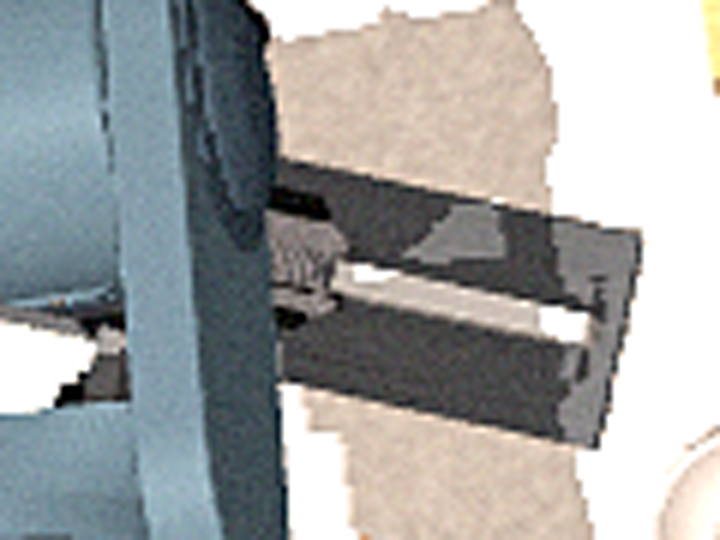

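Emit:
carry_out --pt "0.85 0.5 0.5 12 0 0 0" --pt "0.85 0 0 18 0 0 0" --pt "0.85 0 0 17 0 0 0" --pt "0.85 0 0 10 0 0 0" --pt "0.85 0 0 0 0 0 0" --pt "0.85 0 0 0 0 0 0"

```text
time_s: 48.0
position: [0.5564, 0.189, 0.1393]
ee_rot: [-180.0, -0.0, -13.2]
wrist_force: [0.8, 0.2, 0.9]
gripper_width: 0.851
```

```bash
python3 -c "
from z import *
plan(.556,.188,.1,-13.2)
fs=bz('o2.png',(360,150,70,70),9)
"
```

```text
pos [0.5564 0.189  0.1393] rot [-1.800e+02 -1.000e-02 -1.323e+01] F [0.8 0.2 0.9] w 0.851 t 48.0
turn [-0.   -0.01 -0.03] shift before turn [-0.2  1.  39.3] shift after turn [-0.2  1.  39.3]
```

View pics/o2.png

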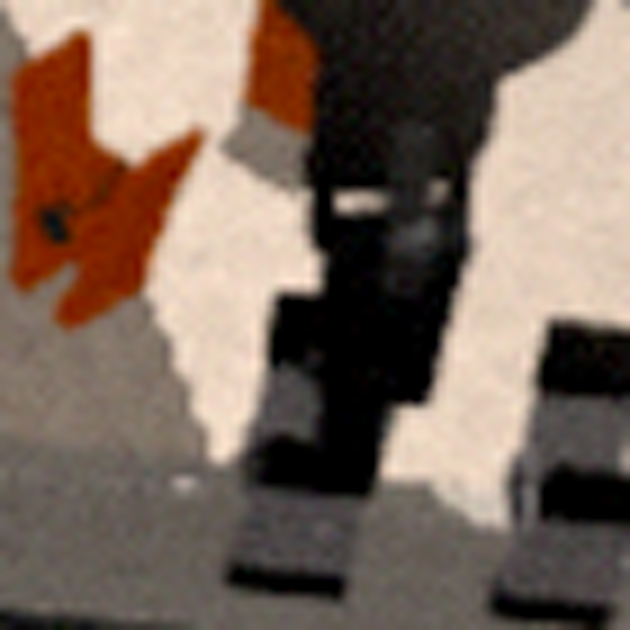

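Emit:
carry_out --pt "0.85 0 5 3 0 0 0" --pt "0.85 0 0 6 0 0 0" --pt "0.85 0 0 6 0 0 0" --pt "0.85 0 0 4 0 0 0" --pt "0.85 0 0 0 0 0 0" --pt "0.85 0 0 0 0 0 0"

```text
time_s: 48.65
position: [0.555, 0.1844, 0.12]
ee_rot: [180.0, 0.0, -13.2]
wrist_force: [0.5, -0.4, 0.2]
gripper_width: 0.852
```

```bash
python3 -c "
from z import *
plan(.556,.188,.1,-13.2)
fs=bz('o3.png',(360,150,70,70),9)
"
```

```text
pos [0.555  0.1844 0.12  ] rot [ 1.7999e+02  1.0000e-02 -1.3190e+01] F [ 0.5 -0.4  0.2] w 0.852 t 48.6
turn [0.01 0.01 0.01] shift before turn [ 0.2 -3.7 20. ] shift after turn [ 0.2 -3.7 20. ]
```

View pics/o3.png

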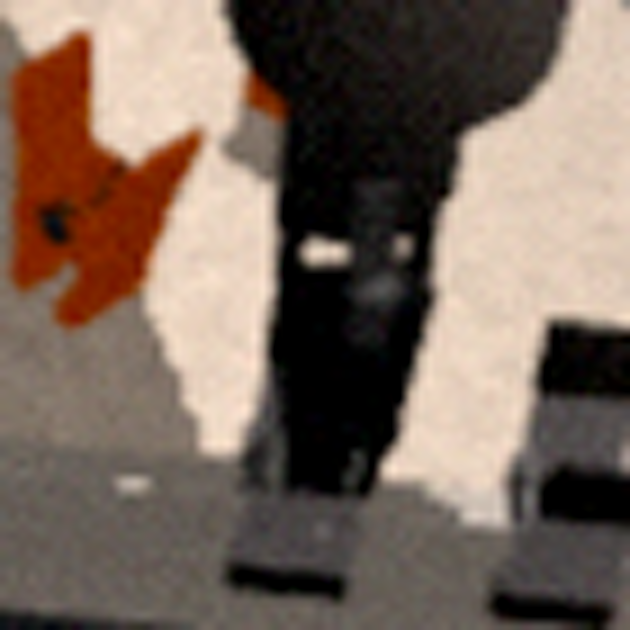

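Emit:
carry_out --pt "0.85 0 1.5 4 0 0 0" --pt "0.85 0 0 6 0 0 0" --pt "0.85 0 0 5 0 0 0" --pt "0.85 0 0 2 0 0 0" --pt "0.85 0 0 0 0 0 0" --pt "0.6 0 0 0 0 0 0" --pt "0.55 0 0 0 0 0 0" --pt "0.5 0 0 0 0 0 0" --pt "0.5 0 0 0 0 0 0"

```text
time_s: 49.6
position: [0.556, 0.183, 0.1055]
ee_rot: [-180.0, -0.1, -13.2]
wrist_force: [-1.8, -0.8, 8.6]
gripper_width: 0.502
```

Emit:
carry_out --pt "0.45 0 0 0 0 0 0" --pt "0.4 0 0 0 0 0 0" --pt "0.2 0 0 0 0 0 0" --pt "0 0 0 0 0 0 0" --pt "0 0 0 0 0 0 0" --pt "0 0 0 0 0 0 0"

```text
time_s: 50.2
position: [0.5572, 0.1832, 0.1081]
ee_rot: [-179.9, -0.3, -13.2]
wrist_force: [-6.0, -2.1, 20.1]
gripper_width: 0.369
```

```bash
python3 fz.py
```

```text
[-5.92390e+00 -1.90870e+00  1.94846e+01 -2.10500e-01  1.17240e+00
 -1.48000e-02  5.57200e-01  1.83200e-01  1.08100e-01]
```

Emit:
carry_out --pt "0.5 0 0 0 0 0 0" --pt "0.7 0 0 0 0 0 0" --pt "0.7 0 0 0 0 0 0" --pt "0.7 0 0 4 0 0 0" --pt "0.7 0 0 4 0 0 0" --pt "0.7 0 0 4 0 0 0" --pt "0.7 0 0 0 0 0 0" --pt "0.7 0 0 0 0 0 0"

```text
time_s: 51.3
position: [0.5545, 0.1829, 0.0908]
ee_rot: [180.0, 0.0, -13.2]
wrist_force: [-0.5, 0.9, 0.1]
gripper_width: 0.698
```

```bash
python3 fz.py; python3 -c "
from z import *
fs=bz('o4.png',(360,150,70,70),9)
"
```

```text
[-0.3756  0.297   0.1533  0.003   0.0006  0.0274  0.5548  0.1829  0.0913]
```

View pics/o4.png

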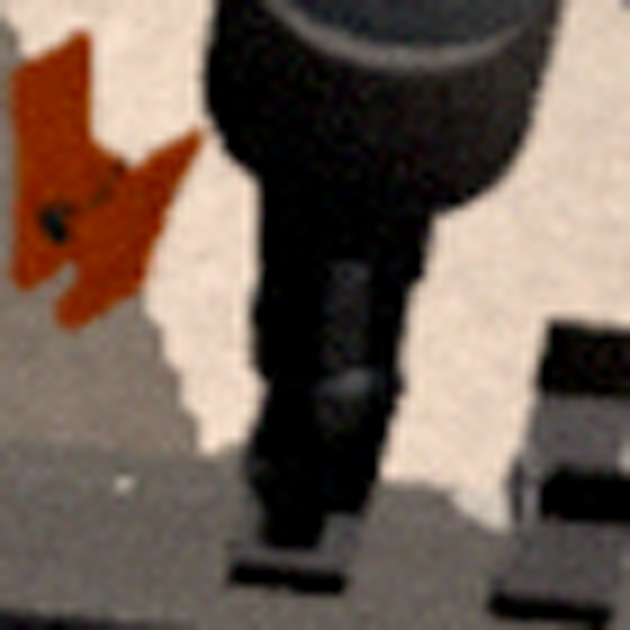

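Emit:
carry_out --pt "0.55 0 0 0 0 0 0" --pt "0.5 0 0 -1 0 0 0" --pt "0.47 0 0 -1 0 0 0" --pt "0.44 0 0 -1 0 0 0" --pt "0.41 0 0 -1 0 0 0" --pt "0.3 0 0 0 0 0 0" --pt "0 0 0 0 0 0 0" --pt "0 0 0 0 0 0 0" --pt "0 0 0 0 0 0 0"

```text
time_s: 52.55
position: [0.5555, 0.1829, 0.0961]
ee_rot: [-180.0, -0.1, -13.2]
wrist_force: [-0.1, -0.5, 6.2]
gripper_width: 0.381
```

```bash
python3 fz.py
```

```text
[-0.5341 -0.6102  5.5295 -0.0808  0.0918  0.0232  0.5555  0.1829  0.0961]
```

Emit:
carry_out --pt "0 0 0 -5 0 0 0" --pt "0 0 0 -12 0 0 0" --pt "0 0 0 -20 0 0 0" --pt "0 0 0 -25 0 0 0" --pt "0 0 0 -25 0 0 0" --pt "0 0 0 -12 0 0 0" --pt "0 0 0 0 0 0 0"

```text
time_s: 53.55
position: [0.5558, 0.1831, 0.1965]
ee_rot: [-179.9, -0.2, -13.2]
wrist_force: [0.8, 0.1, -1.4]
gripper_width: 0.376
```

Emit:
carry_out --pt "0 0 0 0 0 0 -5.5" --pt "0 0 0 0 0 0 -5.7" --pt "0 0 0 0 0 0 -5.5" --pt "0 -1 15 0 0 0 0" --pt "0 -1 30 0 0 0 0" --pt "0 -2 42 0 0 0 0" --pt "0 -2 45 0 0 0 0" --pt "0 -2 45 0 0 0 0" --pt "0 -2 45 0 0 0 0" --pt "0 -2 45 0 0 0 0" --pt "0 -2 45 0 0 0 0" --pt "0 -1 42 0 0 0 0" --pt "0 -1 35 0 0 0 0" --pt "0 0 20 0 0 0 0" --pt "0 0 12 0 0 0 0" --pt "0 0 6 0 0 0 0" --pt "0 0 0 0 0 0 0" --pt "0 0 0 0 0 0 0"

```text
time_s: 55.35
position: [0.5649, -0.2431, 0.1941]
ee_rot: [-180.0, 0.0, 3.6]
wrist_force: [-0.6, 0.6, 0.3]
gripper_width: 0.376
```

```bash
python3 -c "
from z import *
plan(.5657,-.2442,.155,3.4)
fs=bz('p1.png',(130,140,150,110),5)
ft=bz('p1t.png',(360,130,150,90),5,'top',2.2,8)
"
```

```text
pos [ 0.5649 -0.2431  0.1941] rot [-1.7997e+02  1.0000e-02  3.5600e+00] F [-0.6  0.6  0.3] w 0.376 t 55.4
turn [-0.03  0.01  0.16] shift before turn [ 0.8  1.2 39.1] shift after turn [ 0.8  1.2 39.1]
```

View pics/p1.png

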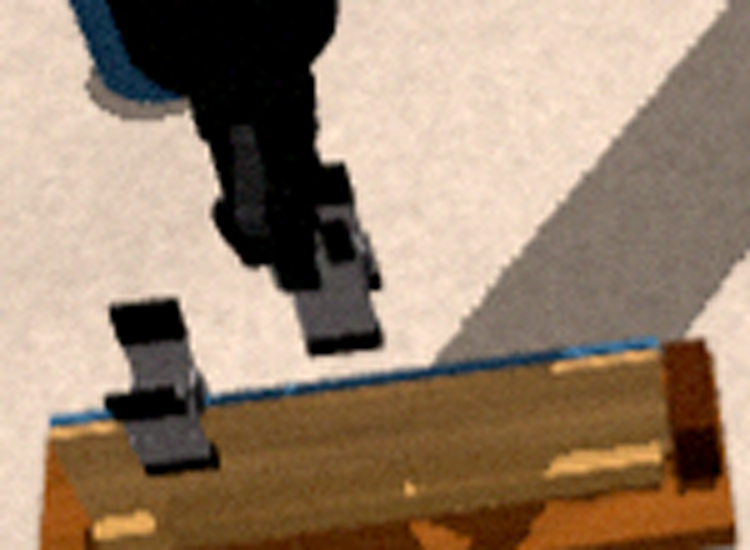

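View pics/p1t.png

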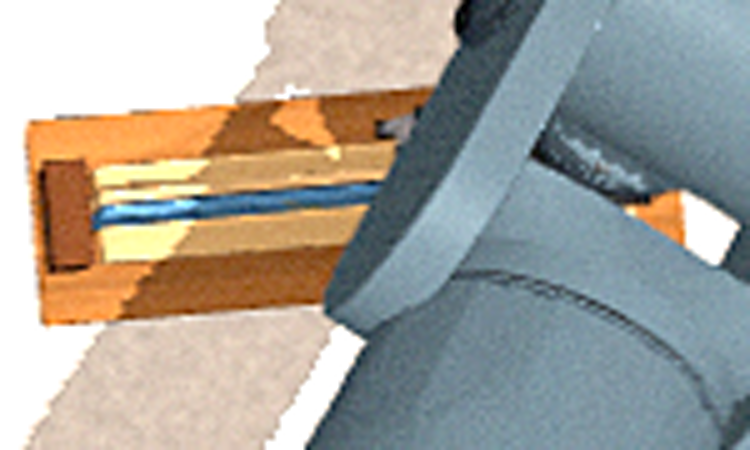

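Emit:
carry_out --pt "0 0 0 8 0 0 0" --pt "0 0 0 12 0 0 0" --pt "0 0 0 9 0 0 0" --pt "0 0 0 5 0 0 0" --pt "0 0 0 0 0 0 0" --pt "0 0 0 0 0 0 0"

```text
time_s: 56.05
position: [0.5648, -0.2444, 0.1601]
ee_rot: [-180.0, 0.0, 3.5]
wrist_force: [-0.1, 0.5, -1.2]
gripper_width: 0.378
```

```bash
python3 -c "
from z import *
plan(.5657,-.2442,.155,3.4)
fs=bz('p2.png',(165,180,60,60),10)
ft=bz('p2t.png',(420,140,50,50),12,'top',2.2,8)
"
```

```text
pos [ 0.5648 -0.2444  0.1601] rot [-180.      0.      3.49] F [-0.1  0.5 -1.2] w 0.378 t 56.0
turn [-0.    0.    0.09] shift before turn [ 0.9 -0.1  5.1] shift after turn [ 0.9 -0.1  5.1]
```

View pics/p2.png

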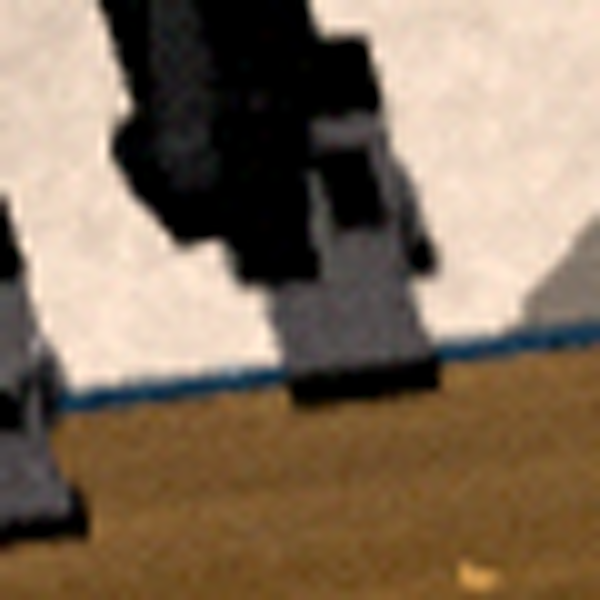

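View pics/p2t.png

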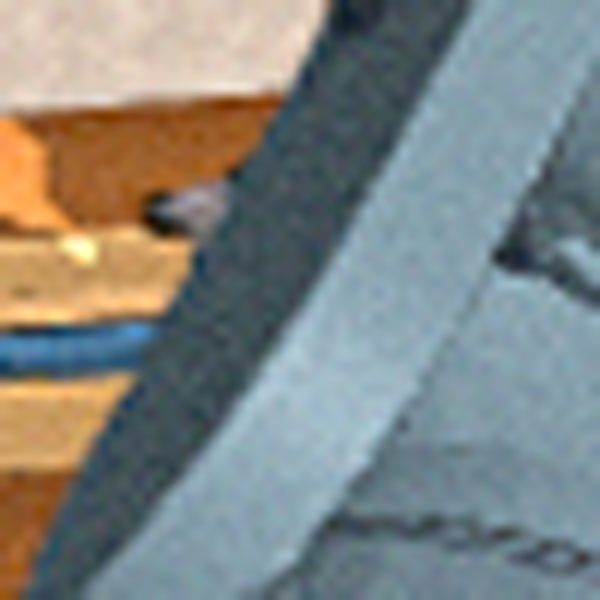

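Emit:
carry_out --pt "0 -2 0 0 0 0 0" --pt "0 -2 0 0 0 0 0" --pt "0 0 0 0 0 0 0" --pt "0 0 0 0 0 0 0"

```text
time_s: 56.55
position: [0.5607, -0.2446, 0.1603]
ee_rot: [180.0, -0.0, 3.5]
wrist_force: [-0.6, 0.6, -0.7]
gripper_width: 0.375
```

```bash
python3 -c "
from z import *
plan(.5657,-.2442,.155,3.4)
fs=bz('p3.png',(165,180,60,60),10)
ft=bz('p3t.png',(420,140,50,50),12,'top',2.2,8)
"
```

```text
pos [ 0.5607 -0.2446  0.1603] rot [ 1.80e+02 -1.00e-02  3.49e+00] F [-0.6  0.6 -0.7] w 0.375 t 56.5
turn [ 0.   -0.01  0.09] shift before turn [ 5.  -0.1  5.3] shift after turn [ 5.  -0.1  5.3]
```

View pics/p3.png

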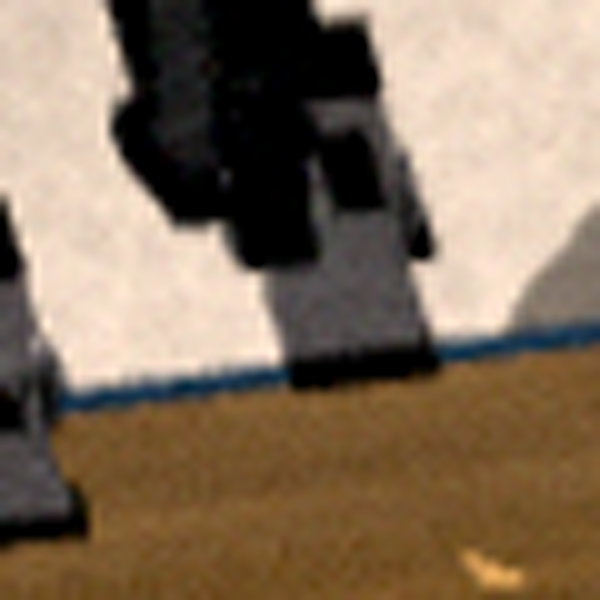

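View pics/p3t.png

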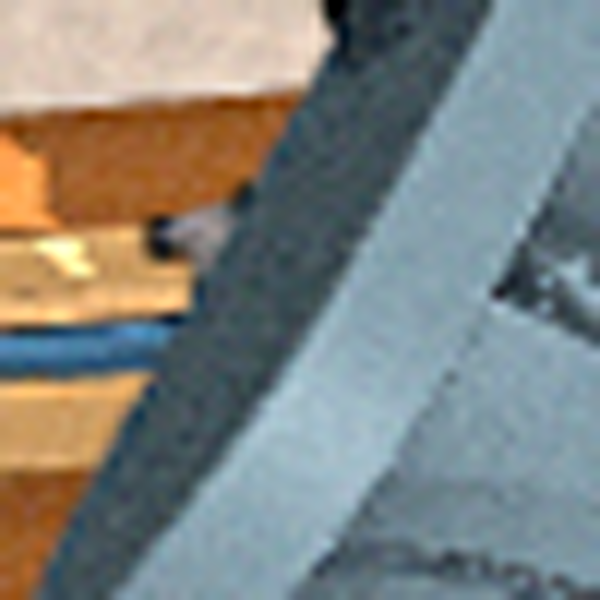

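Emit:
carry_out --pt "0 0 0 6 0 0 0" --pt "0 0 0 6 0 0 0" --pt "0 0 0 6 0 0 0" --pt "0 0 0 4 0 0 0" --pt "0 0 0 0 0 0 0"

```text
time_s: 57.15
position: [0.5602, -0.2442, 0.137]
ee_rot: [-179.9, 0.1, 3.5]
wrist_force: [-0.9, -0.1, -0.6]
gripper_width: 0.378
```

Emit:
carry_out --pt "0 0 0 6 0 0 0" --pt "0 0 0 6 0 0 0" --pt "0 0 0 5 0 0 0" --pt "0 0 0 2 0 0 0" --pt "0 0 0 0 0 0 0" --pt "0 0 0 0 0 0 0"

```text
time_s: 57.75
position: [0.5609, -0.2446, 0.1193]
ee_rot: [180.0, -0.0, 3.5]
wrist_force: [-0.9, -0.5, 0.2]
gripper_width: 0.38
```

Emit:
carry_out --pt "0 0 0 1 0 0 0" --pt "0 0 0 1 0 0 0" --pt "0 0 0 1 0 0 0" --pt "0 0 0 1 0 0 0" --pt "0 0 0 0 0 0 0" --pt "0 0 0 0 0 0 0"

```text
time_s: 58.35
position: [0.5609, -0.2446, 0.1161]
ee_rot: [180.0, 0.0, 3.5]
wrist_force: [-3.1, 1.7, 5.3]
gripper_width: 0.377
```

Emit:
carry_out --pt "0 0 0 1.5 0 0 0" --pt "0 0 0 1.5 0 0 0" --pt "0 0 0 0 0 0 0"

```text
time_s: 58.65
position: [0.5611, -0.2448, 0.1159]
ee_rot: [180.0, 0.0, 3.5]
wrist_force: [-9.5, 3.6, 19.6]
gripper_width: 0.379
```

Emit:
carry_out --pt "0.42 0 0 1 0 0 0" --pt "0.47 0 0 1 0 0 0" --pt "0.52 0 0 0 0 0 0" --pt "0.6 0 0 0 0 0 0" --pt "0.85 0 0 0 0 0 0" --pt "0.85 0 0 0 0 0 0" --pt "0.85 0 0 -3 0 0 0" --pt "0.85 0 0 -8 0 0 0" --pt "0.85 0 0 -15 0 0 0" --pt "0.85 0 0 -25 0 0 0" --pt "0.85 0 0 -35 0 0 0" --pt "0.85 0 0 0 0 0 0"

```text
time_s: 59.85
position: [0.5639, -0.2465, 0.2039]
ee_rot: [179.6, -0.6, 3.5]
wrist_force: [0.3, 0.0, 0.8]
gripper_width: 0.848
```

```bash
python3 -c "
from z import *
plan(.570,.2475,.2,-13.2)
fs=bz('p4.png',(130,160,110,90),7)
ft=bz('p4t.png',(390,130,120,80),6,'top',2.2,8)
"
```

```text
pos [ 0.5639 -0.2465  0.2039] rot [179.57  -0.56   3.51] F [0.3 0.  0.8] w 0.848 t 59.9
turn [ 0.34 -0.61 16.71] shift before turn [  36.3 -492.7    0.6] shift after turn [-106.8 -482.4    3.9]
```

View pics/p4.png

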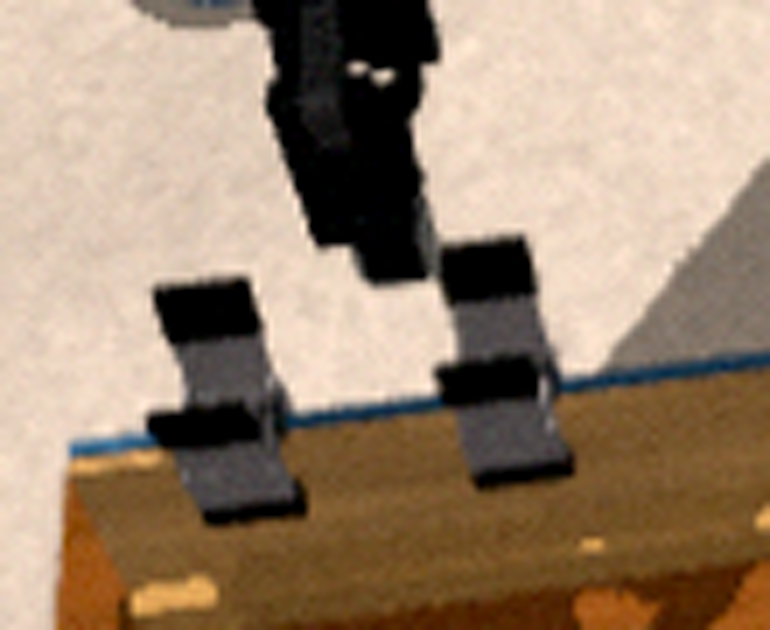

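View pics/p4t.png

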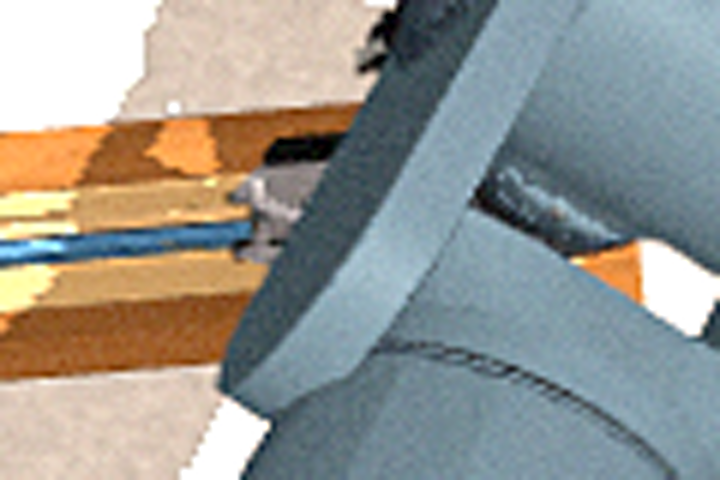

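Emit:
carry_out --pt "0.85 0 0 0 0 0 5.6" --pt "0.85 0 0 0 0 0 5.6" --pt "0.85 0 0 0 0 0 5.5" --pt "0.85 -5 -22 0 0 0 0" --pt "0.85 -9 -40 0 0 0 0" --pt "0.85 -10 -46 0 0 0 0" --pt "0.85 -10 -46 0 0 0 0" --pt "0.85 -10 -46 0 0 0 0" --pt "0.85 -10 -46 0 0 0 0" --pt "0.85 -10 -46 0 0 0 0" --pt "0.85 -10 -46 0 0 0 0" --pt "0.85 -10 -46 0 0 0 0" --pt "0.85 -9 -42 0 0 0 0" --pt "0.85 -7 -30 0 0 0 0" --pt "0.85 -4 -20 0 0 0 0" --pt "0.85 -2 -8 0 0 0 0" --pt "0.85 0 0 0 0 0 0" --pt "0.85 0 0 0 0 0 0"

```text
time_s: 61.75
position: [0.5679, 0.25, 0.1957]
ee_rot: [180.0, 0.0, -13.2]
wrist_force: [-1.1, -0.5, 0.2]
gripper_width: 0.852
```

```bash
python3 -c "
from z import *
plan(.5712,.249,.139,-13.2)
"
```

```text
pos [0.5679 0.25   0.1957] rot [ 1.7995e+02  5.0000e-02 -1.3230e+01] F [-1.1 -0.5  0.2] w 0.852 t 61.8
turn [ 0.05  0.05 -0.03] shift before turn [ 3.5  0.2 56.7] shift after turn [ 3.4  0.2 56.7]
```

Emit:
carry_out --pt "0.85 3.5 0 12 0 0 0" --pt "0.85 0 0 18 0 0 0" --pt "0.85 0 0 17 0 0 0" --pt "0.85 0 0 9 0 0 0" --pt "0.85 0 0 0 0 0 0" --pt "0.85 0 0 0 0 0 0"

```text
time_s: 62.35
position: [0.5717, 0.2499, 0.1402]
ee_rot: [180.0, -0.0, -13.2]
wrist_force: [0.0, 1.1, -0.4]
gripper_width: 0.85
```

```bash
python3 -c "
from z import *
plan(.5712,.249,.12,-13.2)
fs=bz('q1.png',(390,150,70,70),9)
"
```

```text
pos [0.5717 0.2499 0.1402] rot [180.    -0.   -13.22] F [ 0.   1.1 -0.4] w 0.85 t 62.4
turn [ 0.   -0.   -0.02] shift before turn [-0.3  1.  20.2] shift after turn [-0.3  1.  20.2]
```

View pics/q1.png

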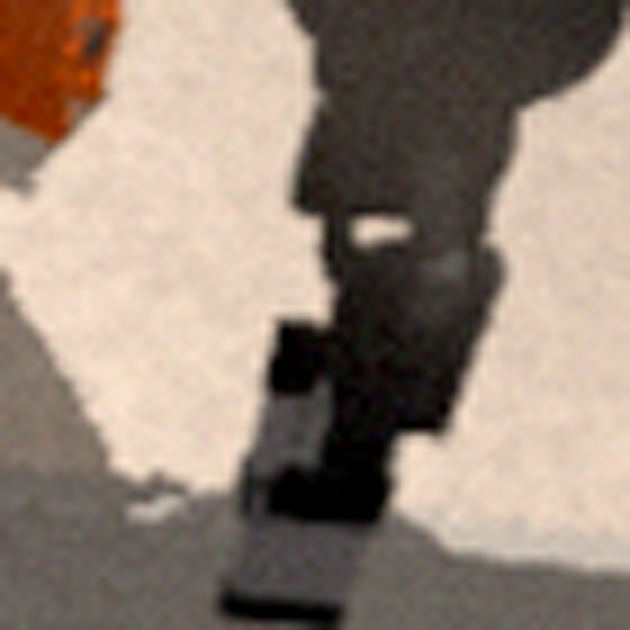

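Emit:
carry_out --pt "0.85 0 3.5 3 0 0 0" --pt "0.85 0 0 6 0 0 0" --pt "0.85 0 0 6 0 0 0" --pt "0.85 0 0 5 0 0 0" --pt "0.85 0 0 0 0 0 0" --pt "0.85 0 0 0 0 0 0"

```text
time_s: 63.0
position: [0.5706, 0.2467, 0.1199]
ee_rot: [180.0, 0.0, -13.2]
wrist_force: [0.3, -0.9, -0.7]
gripper_width: 0.85
```

```bash
python3 -c "
from z import *
plan(.5712,.249,.12,-13.2)
fs=bz('q2.png',(390,150,70,70),9)
"
```

```text
pos [0.5706 0.2467 0.1199] rot [ 1.7999e+02  2.0000e-02 -1.3200e+01] F [ 0.3 -0.9 -0.7] w 0.85 t 63.0
turn [0.01 0.02 0.  ] shift before turn [ 0.1 -2.4 -0.1] shift after turn [ 0.1 -2.4 -0.1]
```

View pics/q2.png

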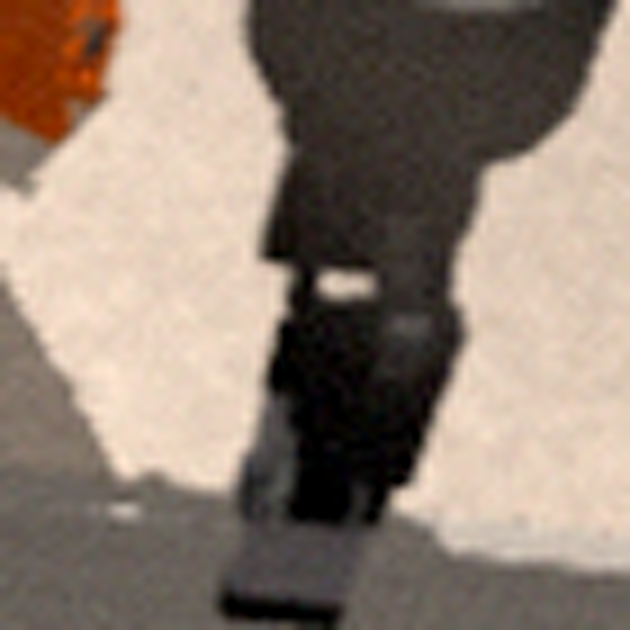

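Emit:
carry_out --pt "0.85 0 1.5 4 0 0 0" --pt "0.85 0 0 6 0 0 0" --pt "0.85 0 0 7 0 0 0" --pt "0.8 0 0 6 0 0 0" --pt "0.75 0 0 4 0 0 0" --pt "0.7 0 0 1.5 0 0 0" --pt "0.7 0 0 0 0 0 0" --pt "0.7 0 0 0 0 0 0"

```text
time_s: 63.85
position: [0.5706, 0.2453, 0.0919]
ee_rot: [-180.0, -0.0, -13.2]
wrist_force: [-0.7, -0.0, -0.0]
gripper_width: 0.7
```

```bash
python3 fz.py
```

```text
[-0.2591  0.1798 -0.2183  0.0042 -0.0189  0.0229  0.5706  0.2453  0.092 ]
```

Emit:
carry_out --pt "0.55 0 0 0 0 0 0" --pt "0.5 0 0 -1 0 0 0" --pt "0.47 0 0 -1 0 0 0" --pt "0.44 0 0 -1 0 0 0" --pt "0.41 0 0 -1 0 0 0" --pt "0.3 0 0 0 0 0 0" --pt "0 0 0 0 0 0 0" --pt "0 0 0 0 0 0 0" --pt "0 0 0 0 0 0 0"

```text
time_s: 65.05
position: [0.5713, 0.2456, 0.0976]
ee_rot: [-179.9, -0.1, -13.2]
wrist_force: [-2.3, -0.3, 10.6]
gripper_width: 0.381
```

```bash
python3 fz.py
```

```text
[-2.39820e+00 -1.58200e-01  1.00249e+01  1.60000e-03  4.26100e-01
  8.90000e-03  5.71300e-01  2.45600e-01  9.76000e-02]
```

Emit:
carry_out --pt "0 0 0 -5 0 0 0" --pt "0 0 0 -12 0 0 0" --pt "0 0 0 -20 0 0 0" --pt "0 0 0 -25 0 0 0" --pt "0 0 0 -25 0 0 0" --pt "0 0 0 -12 0 0 0" --pt "0 0 0 0 0 0 0"

```text
time_s: 66.05
position: [0.5714, 0.2455, 0.1969]
ee_rot: [-179.9, -0.2, -13.2]
wrist_force: [0.4, 0.3, -1.1]
gripper_width: 0.371
```

Emit:
carry_out --pt "0 0 0 0 0 0 -5.5" --pt "0 0 0 0 0 0 -5.7" --pt "0 0 0 0 0 0 -5.5" --pt "0 -2 15 0 0 0 0" --pt "0 -3 30 0 0 0 0" --pt "0 -4 42 0 0 0 0" --pt "0 -4 44 0 0 0 0" --pt "0 -5 44 0 0 0 0" --pt "0 -5 44 0 0 0 0" --pt "0 -5 44 0 0 0 0" --pt "0 -4 44 0 0 0 0" --pt "0 -3 38 0 0 0 0" --pt "0 -3 32 0 0 0 0" --pt "0 -1 18 0 0 0 0" --pt "0 -1 9 0 0 0 0" --pt "0 0 4 0 0 0 0" --pt "0 0 0 0 0 0 0" --pt "0 0 0 0 0 0 0"

```text
time_s: 67.85
position: [0.5554, -0.1633, 0.1945]
ee_rot: [-180.0, 0.0, 3.6]
wrist_force: [-0.5, 0.1, -2.2]
gripper_width: 0.376
```

```bash
python3 -c "
from z import *
plan(.5561,-.1647,.16,3.5)
fs=bz('r1.png',(130,140,150,110),5)
"
```

```text
pos [ 0.5554 -0.1633  0.1945] rot [-1.7997e+02  2.0000e-02  3.5700e+00] F [-0.5  0.1 -2.2] w 0.376 t 67.8
turn [-0.03  0.02  0.07] shift before turn [ 0.6  1.4 34.5] shift after turn [ 0.6  1.4 34.5]
```

View pics/r1.png

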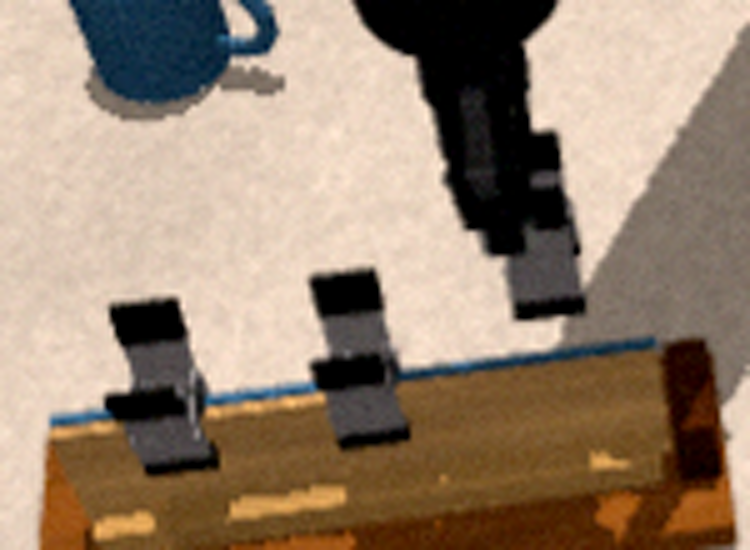

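Emit:
carry_out --pt "0 0 1 8 0 0 0" --pt "0 0 0 12 0 0 0" --pt "0 0 0 9 0 0 0" --pt "0 0 0 5 0 0 0" --pt "0 0 0 0 0 0 0" --pt "0 0 0 0 0 0 0"

```text
time_s: 68.5
position: [0.5554, -0.1655, 0.1606]
ee_rot: [-180.0, 0.0, 3.5]
wrist_force: [-0.2, 0.5, -0.9]
gripper_width: 0.378
```

```bash
python3 -c "
from z import *
plan(.5561,-.1647,.16,3.4)
fs=bz('r2.png',(210,180,60,60),10)
ft=bz('r2t.png',(380,140,60,60),10,'top',2.2,8)
"
```

```text
pos [ 0.5554 -0.1655  0.1606] rot [-1.80e+02  1.00e-02  3.49e+00] F [-0.2  0.5 -0.9] w 0.378 t 68.5
turn [-0.    0.01  0.09] shift before turn [ 0.7 -0.8  0.6] shift after turn [ 0.7 -0.8  0.6]
```

View pics/r2.png

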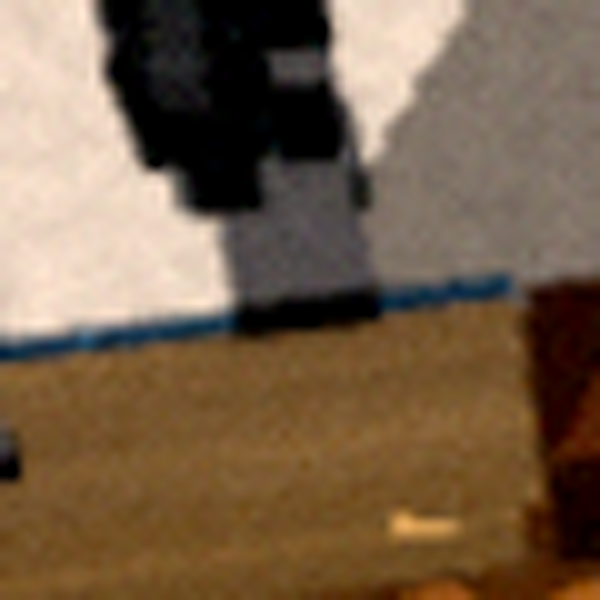

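View pics/r2t.png

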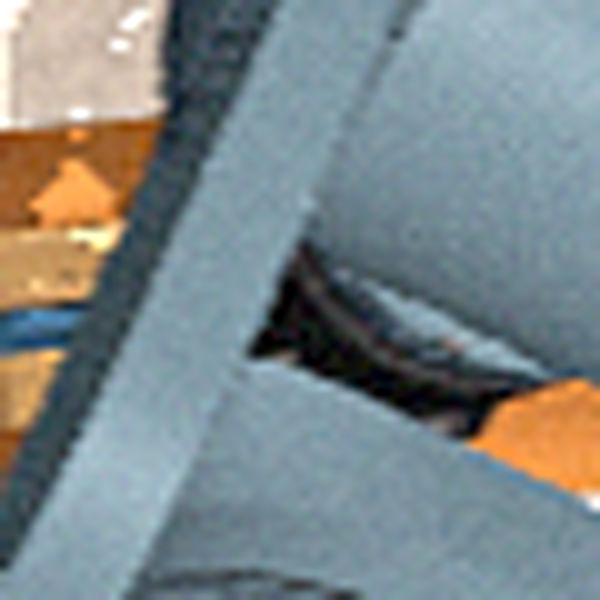

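Emit:
carry_out --pt "0 1 0 6 0 0 0" --pt "0 0 0 6 0 0 0" --pt "0 0 0 6 0 0 0" --pt "0 0 0 4 0 0 0" --pt "0 0 0 0 0 0 0"

```text
time_s: 69.1
position: [0.5558, -0.1651, 0.1376]
ee_rot: [-179.9, 0.1, 3.5]
wrist_force: [0.2, 0.0, -0.8]
gripper_width: 0.377
```

```bash
python3 fz.py; python3 -c "
from z import *
fs=bz('r3.png',(210,180,60,60),10)
"
```

```text
[ 0.2723 -0.1368 -0.8052 -0.0161  0.0167  0.0112  0.5565 -0.1654  0.1388]
```

View pics/r3.png

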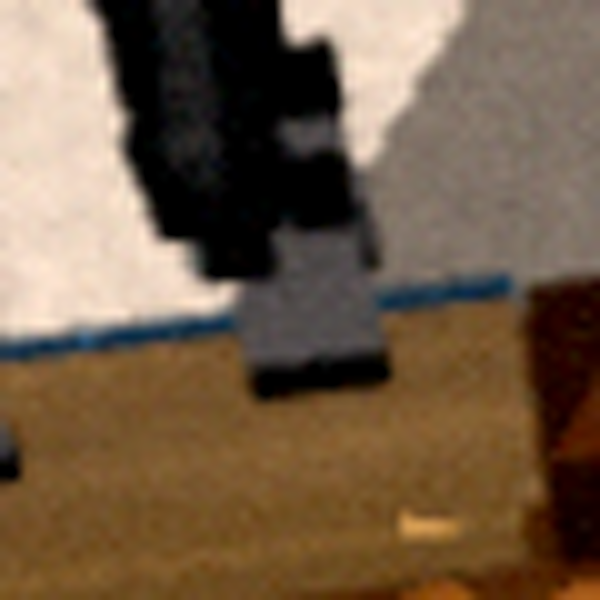

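Astride with no contact force. Continue down.

Emit:
carry_out --pt "0 0 0 6 0 0 0" --pt "0 0 0 6 0 0 0" --pt "0 0 0 5 0 0 0" --pt "0 0 0 2 0 0 0" --pt "0 0 0 0 0 0 0" --pt "0 0 0 0 0 0 0"

```text
time_s: 70.05
position: [0.5565, -0.1655, 0.1197]
ee_rot: [180.0, -0.0, 3.5]
wrist_force: [1.0, 0.3, -0.4]
gripper_width: 0.374
```

Emit:
carry_out --pt "0 0 0 1 0 0 0" --pt "0 0 0 1 0 0 0" --pt "0 0 0 1 0 0 0" --pt "0 0 0 0 0 0 0" --pt "0 0 0 0 0 0 0"

```text
time_s: 70.55
position: [0.5567, -0.1655, 0.1176]
ee_rot: [180.0, -0.0, 3.5]
wrist_force: [-2.5, 0.6, 5.9]
gripper_width: 0.37
```

Emit:
carry_out --pt "0 0 0 1.5 0 0 0" --pt "0 0 0 1.5 0 0 0" --pt "0 0 0 0 0 0 0" --pt "0.42 0 0 1 0 0 0" --pt "0.47 0 0 1 0 0 0" --pt "0.52 0 0 0 0 0 0" --pt "0.6 0 0 0 0 0 0" --pt "0.85 0 0 0 0 0 0" --pt "0.85 0 0 0 0 0 0" --pt "0.85 0 0 -3 0 0 0" --pt "0.85 0 0 -8 0 0 0" --pt "0.85 0 0 -15 0 0 0" --pt "0.85 0 0 -25 0 0 0" --pt "0.85 0 0 -35 0 0 0" --pt "0.85 -20 -30 -20 0 0 0" --pt "0.85 -30 -40 -15 0 0 0" --pt "0.85 -30 -40 0 0 0 0" --pt "0.85 -30 -40 0 0 0 0" --pt "0.85 -30 -40 0 0 0 0" --pt "0.85 0 0 0 0 0 0"

```text
time_s: 72.55
position: [0.4037, 0.0172, 0.2328]
ee_rot: [-180.0, -0.1, 3.8]
wrist_force: [0.3, 0.1, -0.2]
gripper_width: 0.854
```

```bash
python3 -c "
from z import *
print(ctrl.get_obs()['position'])
fs=bz('s1.png',(130,160,150,90),5.2)
ft=bz('s1t.png',(355,130,150,80),5.2,'top',2.2,8)
save(fs,'s_full.png');save(ft,'t_full.png')
"
```

```text
[0.40370439 0.01720154 0.23277548]
```

View pics/s1.png

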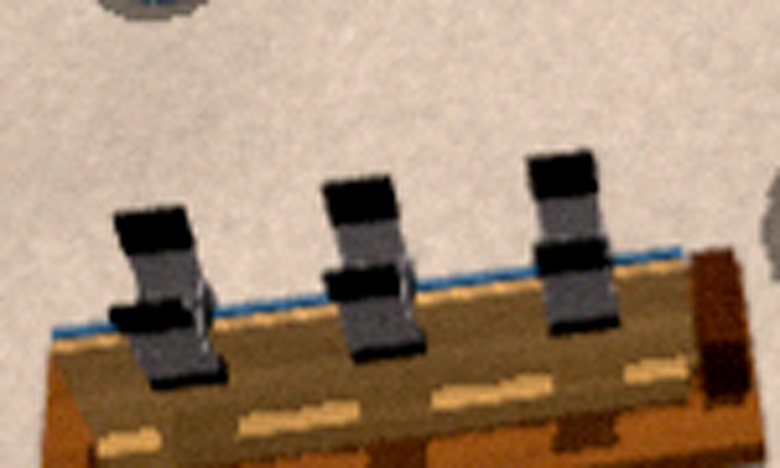

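View pics/s1t.png

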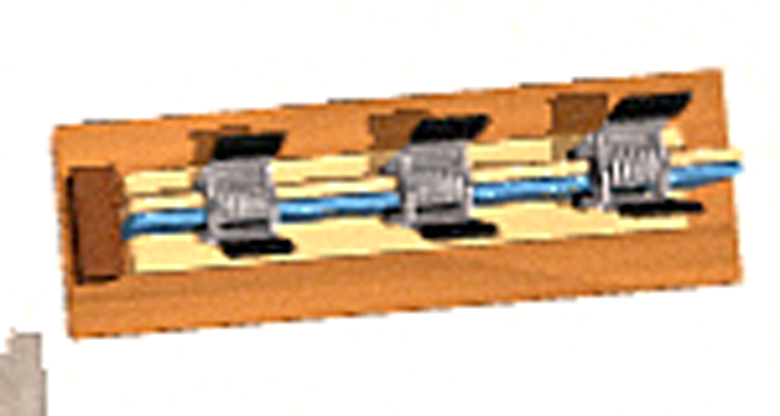

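View pics/s_full.png

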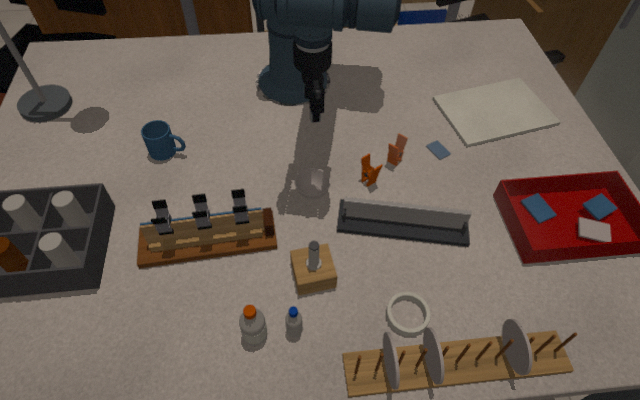

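```bash
python3 -c "
from z import *
fs=bz('u1.png',(145,180,65,60),12)
bz('u2.png',(200,180,65,60),12)
ft=bz('u3.png',(390,140,100,50),7.8,'top',1.8,8)
"
```

```text
(no output)
```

View pics/u1.png

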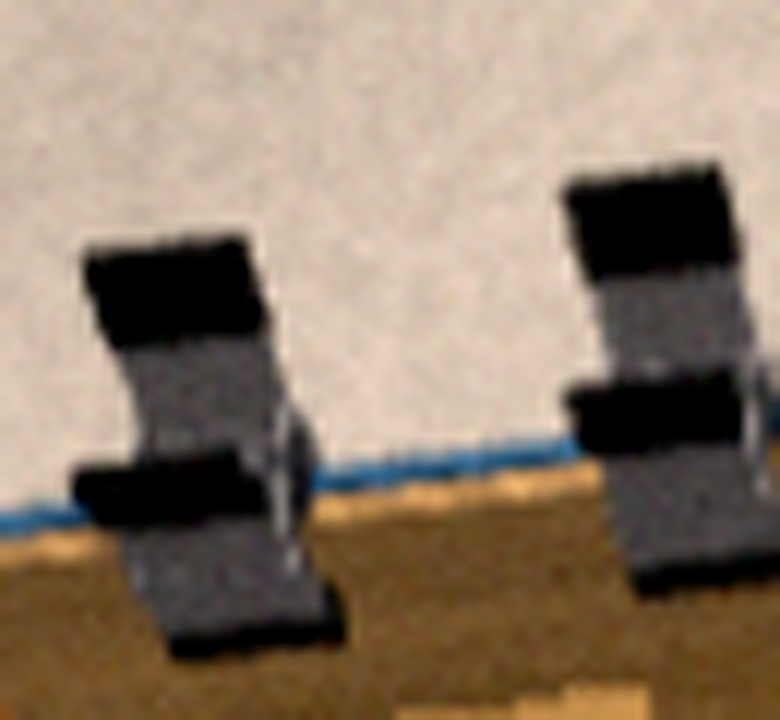

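View pics/u2.png

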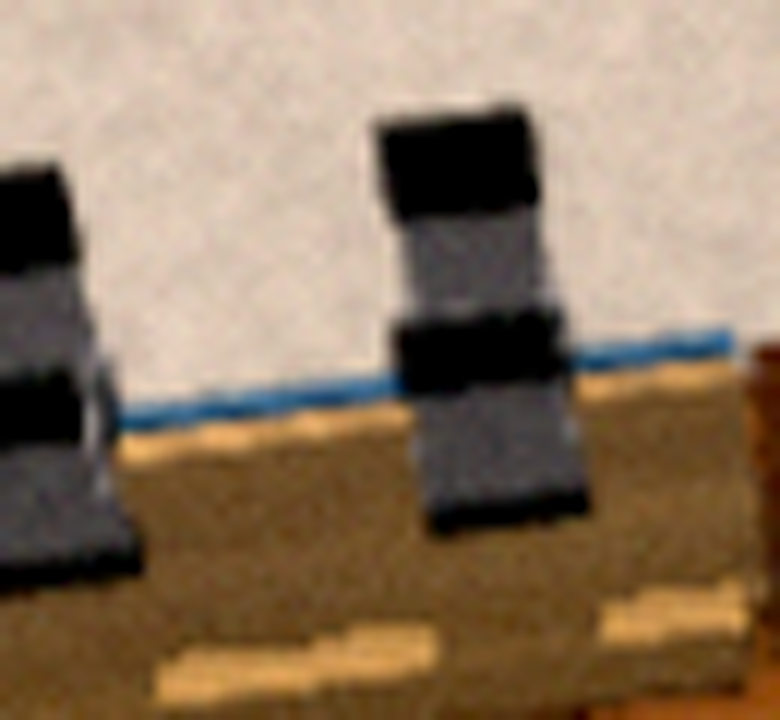

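View pics/u3.png

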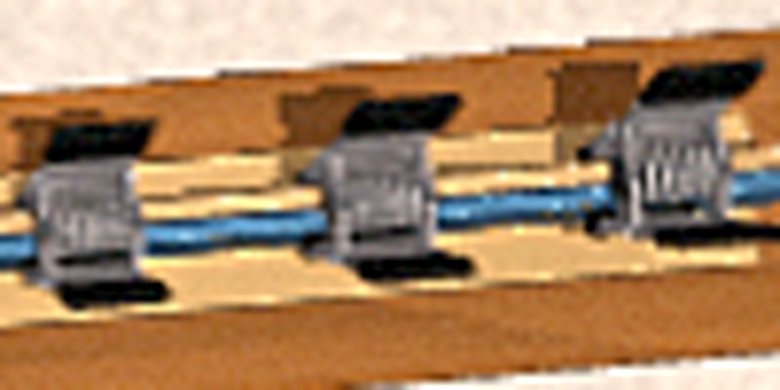

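```bash
cat > fit.py <<'E'
from z import *
from scipy.optimize import least_squares
fs=ctrl.grab_frame('scene')
o=lambda x,y,ox:(ox+x/12,180+y/12)
picks={'c1':[o(165,242,145),o(157,465,145),o(258,647,145)],
'c2':[o(642,172,145),o(654,383,145),o(720,585,145)],
'c3':[o(452,112,200),o(480,317,200),o(512,522,200)]}
# local frame from scene cam: -x top edge of plaque
a=np.array([.5656,-.3682,.095]);b=np.array([.551,-.1104,.095]);ey=(b-a)/np.linalg.norm(b-a);ex=np.array([ey[1],-ey[0],0]);c=(a+b)/2+ex*.006
def pts(p,xj):
    s,z,xo,t=p; L=[(-.0252,.045),(.0252,.045),(xj,-.035)]
    ct,st=np.cos(t),np.sin(t)
    return np.array([c+ey*s+ex*(xo+x*ct+h*st)+np.array([0,0,z-.095+h*ct-x*st]) for x,h in L])
for xj in (.008,.010):
  for k,v in picks.items():
    r=least_squares(lambda p:(proj(fs,pts(p,xj))-np.array(v)).ravel(),[0,.101,0,0],x_scale=[.1,.01,.01,.1])
    print(xj,k,'s %.1f z %.1f xo %.1f mm tilt %.1f deg'%(r.x[0]*1e3,r.x[1]*1e3,r.x[2]*1e3,np.degrees(r.x[3])),'res',np.round(r.fun,2))
E
python3 fit.py
```

```text
0.008 c1 s -88.1 z 68.4 xo -21.2 mm tilt -2.2 deg res [ 0.01  0.2  -0.51 -0.1   0.54 -0.09]
0.008 c2 s -1.1 z 77.4 xo -16.1 mm tilt -4.1 deg res [ 0.3   0.08 -0.72  0.02  0.46 -0.1 ]
0.008 c3 s 84.0 z 77.6 xo -16.6 mm tilt -4.2 deg res [ 0.29  0.01 -0.74  0.06  0.5  -0.08]
0.01 c1 s -90.6 z 59.2 xo -29.1 mm tilt -1.2 deg res [-0.02  0.17 -0.43 -0.09  0.48 -0.08]
0.01 c2 s -2.8 z 67.4 xo -24.5 mm tilt -3.2 deg res [ 0.29  0.07 -0.66  0.02  0.41 -0.09]
0.01 c3 s 83.3 z 67.1 xo -25.4 mm tilt -3.3 deg res [ 0.29  0.01 -0.72  0.06  0.48 -0.08]
```

```bash
cat >> fit.py <<'E'
print('joint')
ft=ctrl.grab_frame('top')
q=lambda x,y:(390+x/7.8,140+y/7.8)
bt={'c3':q(88,213),'c2':q(380,188),'c1':q(672,163)}
hd={'c3':[q(115,292),q(100,138)],'c2':[q(415,267),q(403,113)],'c1':[q(710,235),q(700,82)]}
# seam in top cam local offset: compare with plaque pose in top: shift dx between cams ~ -3.5mm x (top reads lower), y -? 
sh=np.array([-.0035,-.001,0])
for k,v in picks.items():
    def f(p):
        e1=(proj(fs,pts(p,.009))-np.array(v)).ravel()
        s,z,xo,t=p;P=[c+ey*s+ex*xo+[0,0,z-.095]]+list(pts(p,.009)[:2])
        e2=(proj(ft,np.array(P)+sh)-np.array([bt[k]]+hd[k]))
        return np.r_[e1,e2[:,1],e2[0,0]*.3]
    r=least_squares(f,[0,.101,0,0],x_scale=[.1,.01,.01,.1])
    print(k,'s %.1f z %.1f xo %.1f mm tilt %.1f deg'%(r.x[0]*1e3,r.x[1]*1e3,r.x[2]*1e3,np.degrees(r.x[3])),'res',np.round(r.fun,2))
E
python3 fit.py | sed -n '/joint/,$p'
```

```text
joint
c1 s -79.4 z 100.6 xo 2.6 mm tilt -1.5 deg res [-0.15 -0.51 -0.65  0.1   0.76  0.66  0.92  1.8  -2.45 -0.42]
c2 s 3.1 z 102.3 xo 2.5 mm tilt -3.8 deg res [ 0.19 -0.49 -0.81  0.09  0.57  0.63  0.81  1.78 -2.34 -0.42]
c3 s 85.6 z 103.1 xo 2.3 mm tilt -3.7 deg res [ 0.18 -0.56 -0.79  0.17  0.57  0.62  0.72  1.78 -2.26 -0.38]
```

```bash
python3 -c "
from z import *
plan(.5565,-.1655,.19,3.5)"
```

```text
pos [0.407  0.0134 0.2321] rot [-1.7999e+02  3.0000e-02  3.4200e+00] F [-0.3 -0.5 -0.2] w 0.85 t 73.0
turn [-0.01  0.03 -0.08] shift before turn [138.6 187.5  42.1] shift after turn [138.3 187.7  42.1]
```

Emit:
carry_out --pt "0.47 15 20 0 0 0 0" --pt "0.47 24 33 0 0 0 0" --pt "0.47 28 38 0 0 0 0" --pt "0.47 28 38 0 0 0 0" --pt "0.47 24 33 5 0 0 0" --pt "0.47 14 18 15 0 0 0" --pt "0.47 5.5 7.5 15 0 0 0" --pt "0.47 0 0 7 0 0 0" --pt "0.47 0 0 0 0 0 0" --pt "0.47 0 0 0 0 0 0"

```text
time_s: 73.95
position: [0.556, -0.1643, 0.1903]
ee_rot: [-180.0, 0.0, 3.5]
wrist_force: [-0.2, -0.3, 1.0]
gripper_width: 0.47
```

```bash
python3 -c "
from z import *
plan(.5565,-.1655,.155,3.5)
fs=bz('v1.png',(200,150,70,80),8)"
```

```text
pos [ 0.556  -0.1643  0.1903] rot [-180.      0.      3.51] F [-0.2 -0.3  1. ] w 0.47 t 74.0
turn [-0.    0.    0.01] shift before turn [ 0.4  1.2 35.3] shift after turn [ 0.4  1.2 35.3]
```

View pics/v1.png

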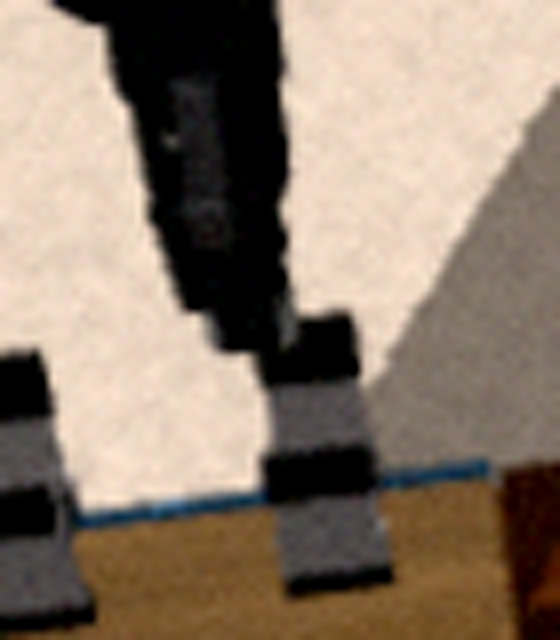

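Emit:
carry_out --pt "0.47 0 0 12 0 0 0" --pt "0.47 0 0 14 0 0 0" --pt "0.47 0 0 10 0 0 0" --pt "0.47 0 0 2 0 0 0" --pt "0.47 0 0 0 0 0 0"

```text
time_s: 74.5
position: [0.5557, -0.1643, 0.1511]
ee_rot: [-180.0, 0.1, 3.5]
wrist_force: [0.7, -0.7, 0.7]
gripper_width: 0.471
```

Emit:
carry_out --pt "0.47 0 0 2 0 0 0" --pt "0.47 0 0 2 0 0 0" --pt "0.47 0 0 0 0 0 0" --pt "0.47 0 0 0 0 0 0"

```text
time_s: 74.9
position: [0.5562, -0.1647, 0.1482]
ee_rot: [180.0, -0.0, 3.5]
wrist_force: [-0.2, 0.4, 0.7]
gripper_width: 0.467
```

Emit:
carry_out --pt "0.47 0 0 2 0 0 0" --pt "0.47 0 0 2 0 0 0" --pt "0.47 0 0 0 0 0 0" --pt "0.47 0 0 0 0 0 0"

```text
time_s: 75.3
position: [0.5561, -0.1646, 0.1439]
ee_rot: [-180.0, 0.0, 3.5]
wrist_force: [0.5, -0.6, -0.3]
gripper_width: 0.469
```

Emit:
carry_out --pt "0.47 0 0 1 0 0 0" --pt "0.47 0 0 1 0 0 0" --pt "0.47 0 0 0 0 0 0" --pt "0.47 0 0 0 0 0 0"

```text
time_s: 75.7
position: [0.5563, -0.1647, 0.1423]
ee_rot: [180.0, -0.0, 3.5]
wrist_force: [0.3, 1.3, 0.9]
gripper_width: 0.468
```

Emit:
carry_out --pt "0.47 0 0 1 0 0 0" --pt "0.47 0 0 1 0 0 0" --pt "0.47 0 0 0 0 0 0" --pt "0.47 0 0 0 0 0 0"

```text
time_s: 76.1
position: [0.5571, -0.1651, 0.1416]
ee_rot: [179.9, -0.1, 3.5]
wrist_force: [-0.0, -0.0, 6.0]
gripper_width: 0.471
```

Emit:
carry_out --pt "0.47 0 0 1 0 0 0" --pt "0.47 0 0 1 0 0 0" --pt "0.47 0 0 0 0 0 0" --pt "0.47 0 0 0 0 0 0"

```text
time_s: 76.5
position: [0.5575, -0.1656, 0.1409]
ee_rot: [179.8, -0.2, 3.5]
wrist_force: [-1.8, -0.1, 10.9]
gripper_width: 0.467
```

Emit:
carry_out --pt "0.47 0 0 1 0 0 0" --pt "0.47 0 0 1 0 0 0" --pt "0.47 0 0 1 0 0 0" --pt "0.47 0 0 0 0 0 0"

```text
time_s: 76.9
position: [0.558, -0.1661, 0.1405]
ee_rot: [179.8, -0.2, 3.5]
wrist_force: [-7.1, 2.0, 24.1]
gripper_width: 0.471
```

Emit:
carry_out --pt "0.47 0 0 1 0 0 0" --pt "0.47 0 0 1 0 0 0" --pt "0.47 0 0 1 0 0 0" --pt "0.47 0 0 0 0 0 0"

```text
time_s: 77.3
position: [0.5585, -0.1666, 0.1403]
ee_rot: [179.7, -0.2, 3.6]
wrist_force: [-12.6, 3.8, 37.4]
gripper_width: 0.47
```

```bash
python3 -c "
from z import *
fs=bz('v2.png',(200,150,70,80),8)"
```

```text
(no output)
```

View pics/v2.png

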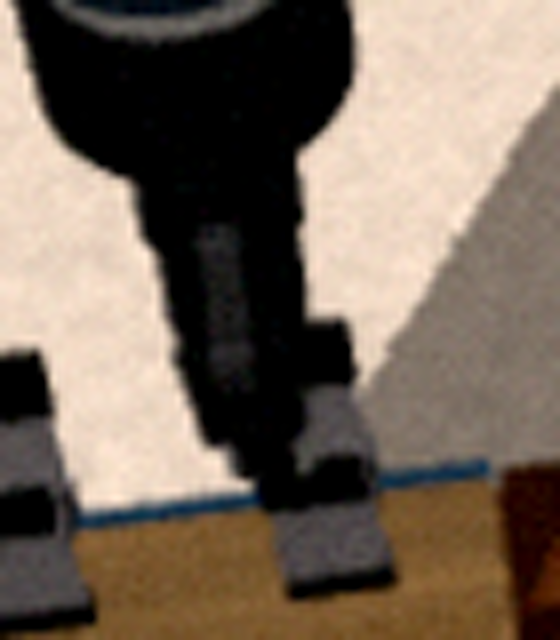

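Emit:
carry_out --pt "0.47 0 0 -6 0 0 0" --pt "0.47 0 0 -6 0 0 0" --pt "0.47 0 0 -4 0 0 0" --pt "0.47 0 -11 0 0 0 0" --pt "0.47 0 0 0 0 0 0" --pt "0.47 0 0 0 0 0 0"

```text
time_s: 77.95
position: [0.555, -0.1529, 0.1472]
ee_rot: [-180.0, 0.1, 3.5]
wrist_force: [0.0, -0.5, -0.1]
gripper_width: 0.47
```

```bash
python3 fz.py;python3 -c "
from z import *
fs=bz('v3.png',(200,150,70,80),8)"
```

```text
[ 0.2298  0.388  -0.1713 -0.0093  0.      0.0106  0.5553 -0.1535  0.1477]
```

View pics/v3.png

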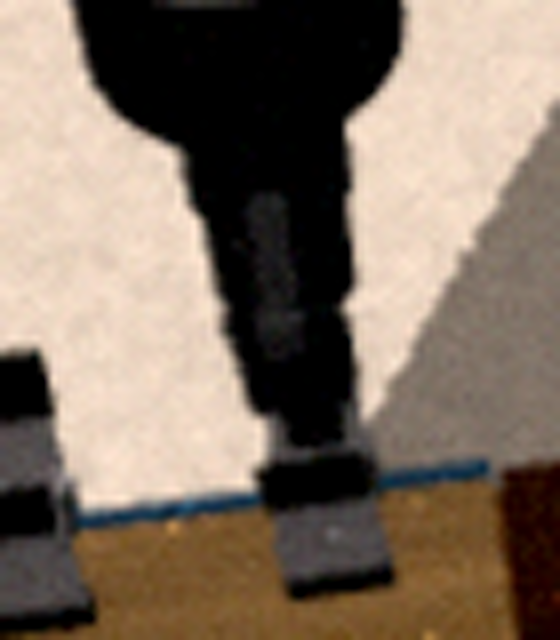

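Emit:
carry_out --pt "0.47 0 -1 2 0 0 0" --pt "0.47 0 0 2 0 0 0" --pt "0.47 0 0 2 0 0 0" --pt "0.47 0 0 1 0 0 0" --pt "0.47 0 0 0 0 0 0" --pt "0.47 0 0 0 0 0 0"

```text
time_s: 78.9
position: [0.5554, -0.1526, 0.1411]
ee_rot: [-180.0, 0.0, 3.5]
wrist_force: [-0.2, 0.5, 2.0]
gripper_width: 0.471
```

Emit:
carry_out --pt "0.47 0 0 1 0 0 0" --pt "0.47 0 0 1 0 0 0" --pt "0.47 0 0 1 0 0 0" --pt "0.47 0 0 0 0 0 0" --pt "0.47 0 0 0 0 0 0"

```text
time_s: 79.4
position: [0.556, -0.1528, 0.1409]
ee_rot: [180.0, -0.0, 3.5]
wrist_force: [-5.4, 2.2, 14.3]
gripper_width: 0.472
```

Emit:
carry_out --pt "0.47 0 0 -8 0 0 0" --pt "0.47 0 0 -15 0 0 0" --pt "0.47 0 0 -10 0 0 0" --pt "0.47 0 20 0 0 0 0" --pt "0.47 0 40 0 0 0 0" --pt "0.47 0 20 0 0 0 0" --pt "0.47 0 0 10 0 0 0" --pt "0.47 0 0 10 0 0 0" --pt "0.47 0 0 0 0 0 0" --pt "0.47 0 0 0 0 0 0"

```text
time_s: 80.4
position: [0.5599, -0.2311, 0.1501]
ee_rot: [-179.9, 0.1, 3.6]
wrist_force: [0.1, 0.3, 0.9]
gripper_width: 0.468
```

```bash
python3 fz.py;python3 -c "
from z import *
fs=bz('v4.png',(155,150,70,80),8)"
```

```text
[-0.0934  0.039  -0.2569  0.0054  0.0108  0.0132  0.5605 -0.2319  0.1513]
```

View pics/v4.png

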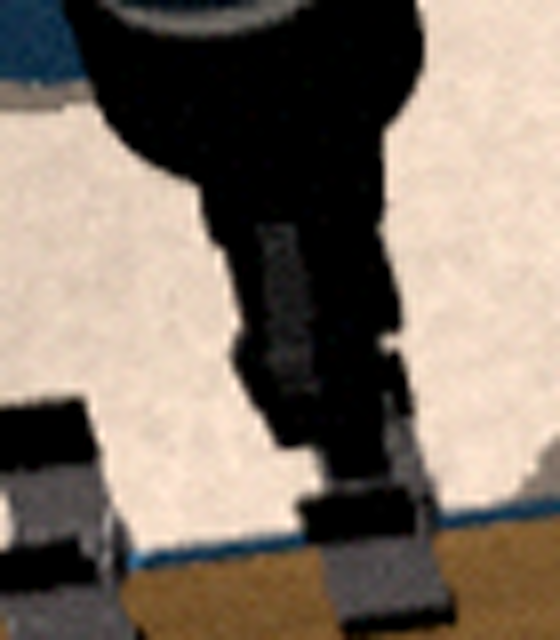

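Centred over clip 2. Press.

Emit:
carry_out --pt "0.47 0 0 4 0 0 0" --pt "0.47 0 0 3 0 0 0" --pt "0.47 0 0 2 0 0 0" --pt "0.47 0 0 0 0 0 0" --pt "0.47 0 0 0 0 0 0"

```text
time_s: 81.25
position: [0.5603, -0.2325, 0.1421]
ee_rot: [180.0, -0.0, 3.5]
wrist_force: [0.8, 0.5, 0.1]
gripper_width: 0.467
```

Emit:
carry_out --pt "0.47 0 0 1 0 0 0" --pt "0.47 0 0 1 0 0 0" --pt "0.47 0 0 1 0 0 0" --pt "0.47 0 0 0 0 0 0" --pt "0.47 0 0 0 0 0 0"

```text
time_s: 81.75
position: [0.5612, -0.2332, 0.1412]
ee_rot: [179.9, -0.1, 3.5]
wrist_force: [-1.2, 1.7, 9.1]
gripper_width: 0.471
```

Emit:
carry_out --pt "0.47 0 0 1 0 0 0" --pt "0.47 0 0 1 0 0 0" --pt "0.47 0 0 0 0 0 0" --pt "0.47 0 0 0 0 0 0"

```text
time_s: 82.15
position: [0.5615, -0.2334, 0.1409]
ee_rot: [179.9, -0.1, 3.5]
wrist_force: [-5.1, 2.8, 15.8]
gripper_width: 0.468
```

Emit:
carry_out --pt "0.47 0 0 1 0 0 0" --pt "0.47 0 0 1 0 0 0" --pt "0.47 0 0 -8 0 0 0" --pt "0.47 0 0 -17 0 0 0" --pt "0.47 0 0 -10 0 0 0" --pt "0.47 0 20 0 0 0 0" --pt "0.47 0 40 0 0 0 0" --pt "0.47 0 21 0 0 0 0" --pt "0.47 0 0 10 0 0 0" --pt "0.47 0 0 9 0 0 0" --pt "0.47 0 0 0 0 0 0" --pt "0.47 0 0 0 0 0 0"

```text
time_s: 83.35
position: [0.5649, -0.3121, 0.15]
ee_rot: [-179.9, 0.1, 3.6]
wrist_force: [0.4, -0.1, -0.2]
gripper_width: 0.468
```

```bash
python3 fz.py;python3 -c "
from z import *
fs=bz('v5.png',(120,150,70,80),8)"
```

```text
[ 0.0455 -0.1494  0.0243 -0.0173 -0.0022 -0.0037  0.5655 -0.3128  0.1514]
```

View pics/v5.png

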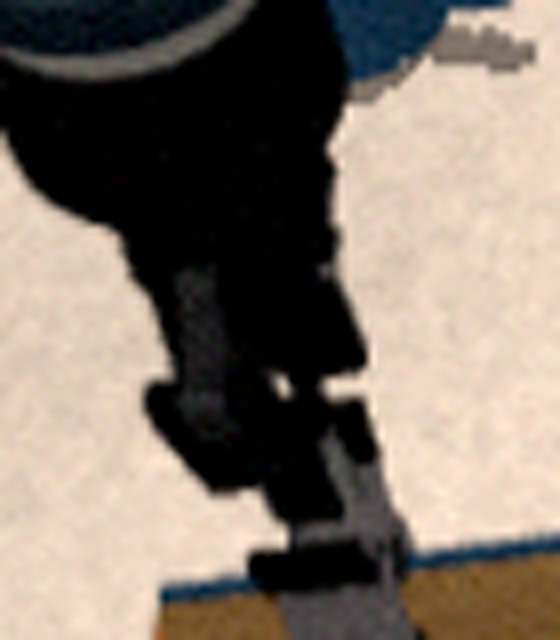

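Emit:
carry_out --pt "0.47 0 0 4 0 0 0" --pt "0.47 0 0 3 0 0 0" --pt "0.47 0 0 2 0 0 0" --pt "0.47 0 0 0 0 0 0" --pt "0.47 0 0 0 0 0 0"

```text
time_s: 84.2
position: [0.5652, -0.3133, 0.1419]
ee_rot: [-180.0, 0.0, 3.5]
wrist_force: [0.1, -0.4, 0.2]
gripper_width: 0.473
```

Emit:
carry_out --pt "0.47 0 0 1 0 0 0" --pt "0.47 0 0 1 0 0 0" --pt "0.47 0 0 1 0 0 0" --pt "0.47 0 0 0 0 0 0" --pt "0.47 0 0 0 0 0 0"

```text
time_s: 84.7
position: [0.5655, -0.3138, 0.141]
ee_rot: [179.9, -0.0, 3.5]
wrist_force: [-3.0, 2.4, 7.2]
gripper_width: 0.467
```

Emit:
carry_out --pt "0.47 0 0 1 0 0 0" --pt "0.47 0 0 1 0 0 0" --pt "0.47 0 0 1 0 0 0" --pt "0.47 0 0 0 0 0 0" --pt "0.47 0 0 0 0 0 0"

```text
time_s: 85.2
position: [0.566, -0.3143, 0.1406]
ee_rot: [179.9, -0.1, 3.5]
wrist_force: [-6.0, 3.9, 17.7]
gripper_width: 0.471
```

Emit:
carry_out --pt "0.47 0 0 -6 0 0 0" --pt "0.47 0 0 -10 0 0 0" --pt "0.47 0 0 -25 0 0 0" --pt "0.47 0 0 -35 0 0 0" --pt "0.47 -10 -40 -10 0 0 0" --pt "0.47 -15 -45 0 0 0 0" --pt "0.47 -20 -45 0 0 0 0" --pt "0.47 -20 -45 0 0 0 0" --pt "0.47 -20 -45 0 0 0 0" --pt "0.47 -20 -45 0 0 0 0" --pt "0.47 -20 -45 0 0 0 0" --pt "0.47 -20 -30 0 0 0 0" --pt "0.47 0 0 0 0 0 0" --pt "0.47 0 0 0 0 0 0"

```text
time_s: 86.6
position: [0.3998, 0.0175, 0.2224]
ee_rot: [180.0, -0.1, 3.6]
wrist_force: [0.5, -0.2, -0.0]
gripper_width: 0.473
```

```bash
python3 -c "
from z import *
print(ctrl.get_obs()['position'])
fs=bz('w1.png',(135,170,145,90),5.5)
ft=bz('w1t.png',(355,130,150,80),5.2,'top',1.8,8)
save(fs,'w_full.png')"
```

```text
[0.39976999 0.01749182 0.22238935]
```

View pics/w1.png

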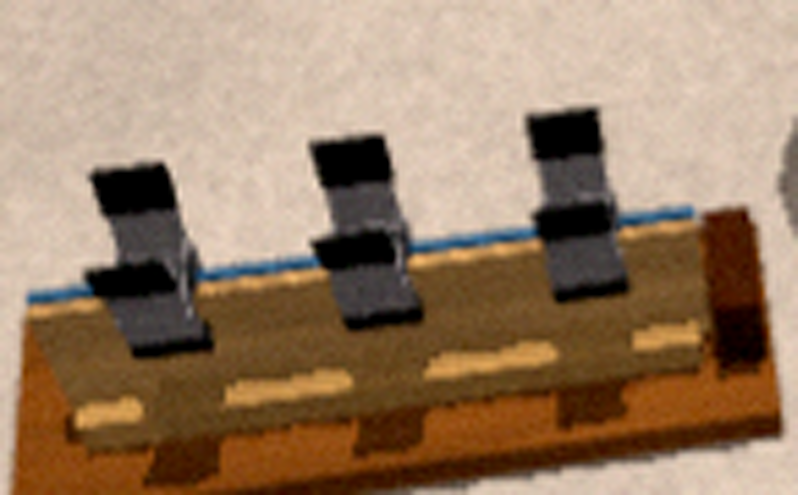

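View pics/w1t.png

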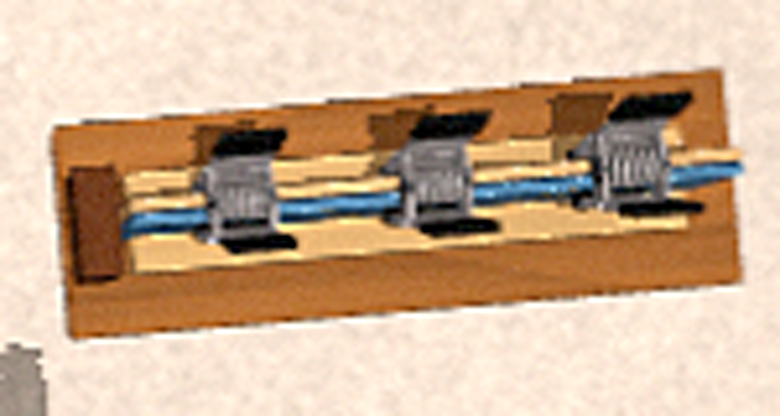

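```bash
python3 -c "
from z import *
fs=ctrl.grab_frame('scene');ft=ctrl.grab_frame('top')
for n in('pen','bowl','holder_mouth'): print(n,[(np.round(d['position'],1),round(d['conf'],2)) for f in (fs,ft) for d in ctrl.landmark_of(f,n)[:1]])
print(ctrl.get_obs()['time_s'],ctrl.hand_in())"
```

```text
pen [(array([310.4, 274.6]), 0.84), (array([332.8, 125.3]), 0.72)]
bowl [(array([310.6, 192.7]), 0.56), (array([323.6, 216.3]), 0.64)]
holder_mouth [(array([313.9, 260.1]), 0.94), (array([332.7, 122.5]), 0.58)]
the job is handed in; nothing more can be done
87.1 None
```

I ran the glue pen along the seam, put it back in its holder, then moved all three clips from the rack to the plaque's top edge. The job was handed in at 87 s.

**Seam:** The nib ran the whole seam in one pass at 2 cm/s, starting at the stop-post end. I stopped at intervals only to take pictures, which showed the nib on the tile and plywood boundary. Contact was 2–6 N, except for about 20–30 mm near the middle where the force fell to about zero. The nib was still seen close to the seam there; I lowered it and went on, and did not go back over that stretch.

**Pen:** It stands upright in the holder. After gripping it I once commanded 10 mm down by mistake instead of up, and undid it in the next row; I saw no harm from it.

**Stand:** It was knocked about 27 mm after the pass. I measured it again before placing any clip.

**Clips:** They are about 80 mm apart, well clear of both ends.
- I had gripped them roughly 11 mm off-centre along the edge. A first camera fit made two of them look about 2 mm higher than the other and tilted by about 2°.
- I then pressed each one down on its handles. The first press on the clip nearest the post was off-centre and reached 37 N; the centred presses were 14–18 N.
- All three now stop firm at the same height and look alike in both cameras. I did not repeat the tilt fit after pressing.

**Bowl:** Not touched. In the last check the networks found the bowl, pen and holder within about 3 pixels of where they were at the start.

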